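# Ready the cartridge reader for its next run

### The arm

A 6-joint arm with a two-finger parallel gripper is mounted at the origin on the work surface. World frame = base frame: x ahead of the robot, y to its left, z up, the work surface at z = 0. Lengths are in m, angles in rad, forces in N, time in s.
With the tool pointing down it reaches from about 0.3 to 0.875 m from the base axis. Payload 6.4 kg.
Tool frame: the origin (TCP) lies at the very end of the fingers, on their centre line; the grasp point (between the pads) lies 19 mm behind it; z points along the fingers, y is the direction in which the jaws open and shut (so a half turn about z gives the same grasp; the last joint's range is limited). The gripper opens to 85 mm and grips with 20 to 120 N. Pads are 22 mm wide; open, the fingers measure 114 mm over their backs; the gripper's body (76 mm by 85 mm) begins 54 mm behind the grasp point. The pads swing forward as they close: fully open they stand 13 mm farther back than shut.
Start: joints at [-1.441, 0.181, 1.607, -0, 1.354, -0.206], TCP at [0.189, -0.543, 0.231] pointing down, gripper open.
Joint ranges: [-2.99, 2.99], [-0.89, 2.07], [0.3, 2.58], [-1.14, 4.28], [0, 2.63], [-3.12, 3.12]. Speed limits (rad/s): [2.57, 2.57, 3.01, 3.14, 3.14, 3.14].

### API

Orientations are given as a unit quaternion [w, x, y, z].
In Python, from bench import telemetry, imaging, ctrl gives the robot as it stands.
- The arm moves only by the shell command python3 -m pendant 'ROWS' [OPENING]. ROWS is JSON, a list that holds one entry, the list of rows, each a list of 6 numbers: the shift along the tool's x, y, z in units of 200 mm (1.0 is 200 mm), then the turn, a rotation vector about the tool's x, y, z in units of pi rad (1.0 is pi rad). In form: [[[tx, ty, tz, rx, ry, rz], ...]]. A call has 1 to 12 rows; each row shifts and turns the pose as measured when the row begins, along the tool's axes as they then stand; what a row does not reach is not made up. A row lasts 1/8 s, in which the tool goes at most 62.5 mm and 10.7 degrees, less where a joint would pass 70% of its speed; a pose out of reach is approached as far as the arm can. A call with a number of a shift or a turn outside -1 to 1 is refused whole. A call with a gripper value outside its range is refused whole. OPENING is the closure, from 0 (fully open) to 1 (shut), set as the call begins (- or left out, the last holds). The fingers move at their own pace and stop on an object; the grip force is fixed at half the most. Time passes only in rows, so rows that do not move let the fingers close. It gives the time, the measured TCP pose, the force and the opening at its end, in the units of the state.
- telemetry.get_obs(): the state, without advancing time (a new reading comes with each control period).
- imaging.camera(name): name is "scene" or "top"; returns a dict with "pixels" (400x640x3 uint8, blue, green, red), "vfov" (degrees; the focal length in pixels is half the picture's height over the tangent of half this angle, whatever the lens; pixels are square), "cx", "cy" (the principal point, pixels), "R" (3x3) and "t" (3): a world point X has camera coordinates R X + t. Camera axes: x right, y down, z forward; pixel columns grow to the right and rows downward; lengths in m; the calibration is good to about 2 mm. A picture is of the moment at which its call begins. There is no depth.
- ctrl.hand_in(): hands the job in, once; it reports no verdict.
The state is a dict: "time_s": time; "q": joint angles; "dq": joint speeds; "joint_efforts": joint torques, N m; "eef_pos": TCP position; "eef_rot": TCP orientation; "wrist_force": force on the tool from outside, world axes, zero at the start; "torque": the same for the moment, N m; "opening": opening from 0.0 (shut) to 1.0 (fully open).
Only numpy, scipy, OpenCV 4.12 (cv2) and the standard library are available. Lean on these libraries where they do the work, as an engineer would, in place of code of your own. Each camera call takes 0.05 s, during which the arm holds its last target.

### The job

Make the cartridge reader ready for its next run: first tip all the spent plugs out of its catch pan into the white discard bin, and stand the pan upright in its bay again with its lip towards the reader. Then slide every fresh cartridge on the bench into the tilted feed rail, all nose (plug end) downhill, and last slide the steel follower weight in behind them, so that the whole row rests close together against the intake at the bottom. Leave the dishes, pen, well plate and burner where they are.

Things in the scene. Friction and masses are not known exactly. Their poses are not given: they have to be found in the camera images.
- reader: cartridge reader, fixed: white housing 280 (x) x 160 (y) x 75 mm high; intake head 46 x 96 mm, 138 mm high, at its front (-x); the feed rail rises from it to the rear. A small outlet hood, 78 mm high, stands out of the right-hand (-y) side to 93 mm from the middle, beside the catch-pan bay. Origin: centre of the underside, x to the rear, z up
- feed_rail: the reader's tilted feed rail, fixed: aluminium channel climbing at 30 degrees to the reader's rear. Origin: on its floor, centre line, at the closed lower end (intake stop); +x uphill along the floor, z off the floor. 38 mm wide inside. From x = 0 to 235 mm a tube: lips 16.5 mm clear above the floor (tops at 19 mm) leave a 17 mm slot for the fins. It holds 5 cartridges and the follower
- trough (a point): middle of the floor of the rail's open loading trough, at (261, 0, 0) mm in the rail's frame. The trough is the rail's upper end, x 235 to 287 mm: no lips, sides 12 mm high and slightly flared (38 to 43 mm apart). A cartridge set down here, level with the floor, and let go slides by its own weight into the tube, down to the stop or to the one ahead
- catch_pan: loose grey plastic pan, 120 g, in the bay at the reader's right. Flat floor x -32 to 12 mm, 60 mm wide (y), walls 3 mm thick, 45 high; then a ramp climbs at 38 degrees to the pouring lip (+x end). Upright grip blade behind the rear wall: x -54 to -30, 10 thick (y), z 22 to 80. Origin: underside, z up. Slippery: tipped 70 to 85 degrees to its lip, it drains over the ramp
- pan_lip (a point): middle of the catch pan's pouring lip, at (48, 0, 30) mm in the pan's frame
- pan_grip (a point): point in the upper part of the pan's grip blade, at (-42, 0, 63) mm in the pan's frame; the blade stands clear of the rear wall and can be pinched across its 10 mm from above or at a slant
- bay (a point): where the pan's origin belongs: on the bay's plate, 4 mm above the bench, at (30, -150, 4) mm in the reader's frame. Low lips (12 mm above the plate) on three sides leave about 4.5 mm play at each side of the pan and behind its rear wall
- bay_lip (a point): where the pan's lip point belongs when the pan stands in the bay, at (30, -102, 34) mm in the reader's frame; the pan's +x then points along the reader's +y, to the outlet
- discard_bin: white open discard bin, fixed, 150 x 150 mm and 70 mm high, walls 4 mm; origin at the centre of its underside
- follower: steel follower weight, about 120 g: body 30 (x) x 34 (y) x 14 mm with an upright grip fin in its middle, 16 long (x), 10 thick (y), 14 to 40 mm above the underside. The same either way round. Origin: centre of the underside. Slides in the rail as the cartridges do.
- petri_dishes: bystander: stack of three petri dishes, 92 mm across, 45 mm high; origin under its centre
- marker_pen: bystander: black marker pen, 135 mm long (x), 12 mm thick; origin under its middle
- well_plate: bystander: clear well plate 85 (x) x 127 (y) x 14 mm; origin under its centre
- spirit_burner: bystander: small round glass burner, 74 mm across, 67 mm high; origin under its centre
- cartridge1: fresh cream plastic cartridge, 25 g, slippery, upright on the bench, any heading; may be absent. Body 40 (x) x 34 (y) x 14 mm; on it an upright grip fin 22 long (x), 10 thick (y), from 14 to 40 mm above the underside, its middle 7 mm behind the origin (to -x, the tail). +x is the nose: the end with the round grey plug on top (14 mm wide, 5 high) and a dark end window. Origin: centre of underside
- cartridge2: fresh cream plastic cartridge, 25 g, slippery, upright on the bench, any heading; may be absent. Body 40 (x) x 34 (y) x 14 mm; on it an upright grip fin 22 long (x), 10 thick (y), from 14 to 40 mm above the underside, its middle 7 mm behind the origin (to -x, the tail). +x is the nose: the end with the round grey plug on top (14 mm wide, 5 high) and a dark end window. Origin: centre of underside
- cartridge3: fresh cream plastic cartridge, 25 g, slippery, upright on the bench, any heading; may be absent. Body 40 (x) x 34 (y) x 14 mm; on it an upright grip fin 22 long (x), 10 thick (y), from 14 to 40 mm above the underside, its middle 7 mm behind the origin (to -x, the tail). +x is the nose: the end with the round grey plug on top (14 mm wide, 5 high) and a dark end window. Origin: centre of underside
- cartridge4: fresh cream plastic cartridge, 25 g, slippery, upright on the bench, any heading; may be absent. Body 40 (x) x 34 (y) x 14 mm; on it an upright grip fin 22 long (x), 10 thick (y), from 14 to 40 mm above the underside, its middle 7 mm behind the origin (to -x, the tail). +x is the nose: the end with the round grey plug on top (14 mm wide, 5 high) and a dark end window. Origin: centre of underside
- cartridge5: fresh cream plastic cartridge, 25 g, slippery, upright on the bench, any heading; may be absent. Body 40 (x) x 34 (y) x 14 mm; on it an upright grip fin 22 long (x), 10 thick (y), from 14 to 40 mm above the underside, its middle 7 mm behind the origin (to -x, the tail). +x is the nose: the end with the round grey plug on top (14 mm wide, 5 high) and a dark end window. Origin: centre of underside
- plug1: spent grey rubber plug, a cylinder 16 mm across and 18 mm long, 10 g; origin at the centre of its lower end face, z along it. Starts standing in the catch pan. May be absent.
- plug2: spent grey rubber plug, a cylinder 16 mm across and 18 mm long, 10 g; origin at the centre of its lower end face, z along it. Starts standing in the catch pan. May be absent.
- plug3: spent grey rubber plug, a cylinder 16 mm across and 18 mm long, 10 g; origin at the centre of its lower end face, z along it. Starts standing in the catch pan. May be absent.
- plug4: spent grey rubber plug, a cylinder 16 mm across and 18 mm long, 10 g; origin at the centre of its lower end face, z along it. Starts standing in the catch pan. May be absent.
Things that resemble listed ones, but are neither listed nor needed, are in the scene too. What is shaped like the cartridge3 but orange or purple is not meant.

How it is judged:
By the outcome, as a careful person would: the job done as asked, in the order asked, and still so for the second after the job is handed in, with the robot touching nothing.
Of cartridge1, cartridge2, cartridge3, cartridge4, cartridge5 only 3 to 5 are there at a start; the rules pass over those that are not, and their reading is None.
Of plug1, plug2, plug3, plug4 only 2 to 4 are there at a start; the rules pass over those that are not, and their reading is None.
At some moment in a run one of cartridge1, cartridge2, cartridge3, cartridge4, cartridge5, follower may be knocked a few centimetres aside while the robot is not near it.
It also fails if it takes over 210 s, if anything falls off the work surface, if the arm or the gripper's body presses on something with over 40 N, if the wrist force passes 120 N, or if a joint passes its speed limit or range.

## Working session

There is one attempt and no reset: what is moved stays moved. The work goes in short steps, Python scripts to look and compute and a shell command to move; the robot and the scene stay as the last step left them, time stands still between calls to the robot, and variables do not carry over. Pictures are saved under pics/ and viewed, and the job is handed in when it is done.

```bash
ls -la; mkdir -p pics; python3 - <<'E'
from bench import telemetry, imaging, ctrl
import cv2,numpy as np
o=telemetry.get_obs(); print(o)
for n in("scene","top"):
    c=imaging.camera(n); cv2.imwrite(f"pics/{n}0.png",c["pixels"]); print(n,c["vfov"],c["cx"],c["cy"],c["R"],c["t"])
E
```

```text
total 12
drwxr-xr-x  3 agent agent 4096 Dec  6 18:29 .
drwxr-xr-x 23 root  root  4096 Dec  6 18:29 ..
drwxr-xr-x  2 agent agent 4096 Dec  6 18:29 pics
{'time_s': 0.0, 'q': array([-1.44129742e+00,  1.81508236e-01,  1.60800104e+00,  3.88660373e-06,
        1.35383033e+00, -2.06316847e-01]), 'dq': array([-0.00048639, -0.00184877,  0.00051665,  0.00123606,  0.00034308,
        0.00135671]), 'joint_efforts': array([-3.95790323e-05, -4.44869614e+01, -3.51339984e+01, -1.47201390e-04,
        8.96453974e-03, -5.84445900e-06]), 'eef_pos': array([ 0.18942043, -0.54231562,  0.23040598]), 'eef_rot': array([-8.72762802e-04,  9.85936254e-01,  1.67119538e-01,  3.54371898e-05]), 'wrist_force': array([-0.25383885, -0.6965462 , -0.37480763]), 'torque': array([-0.0062405 ,  0.048236  , -0.00086532]), 'opening': 1.003424823417881}
scene 53.76279115982868 319.7335292524111 203.16929646252308 [[ 0.22523974  0.97424024  0.0110912 ]
 [ 0.52082473 -0.11077589 -0.84644569]
 [-0.82341281  0.19642978 -0.53235954]] [-0.16927535 -0.15194424  1.50276769]
top 42.54525760936424 322.89225361225255 189.4683924242032 [[ 1.77425873e-02 -9.99839191e-01  2.60616202e-03]
 [-9.92117382e-01 -1.79288360e-02 -1.24022808e-01]
 [ 1.24049589e-01 -3.85133144e-04 -9.92275945e-01]] [0.01435162 0.58921561 1.51694627]
```

View pics/scene0.png

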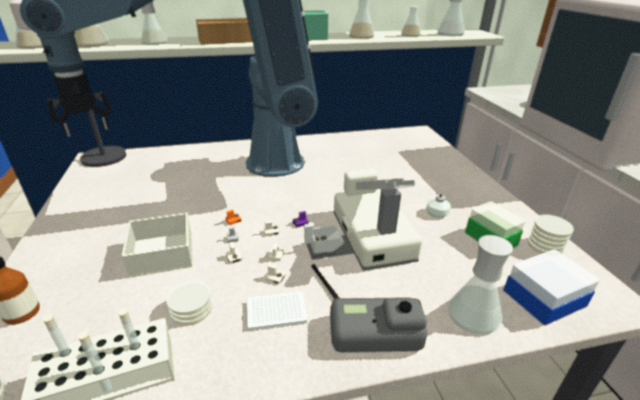

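View pics/top0.png

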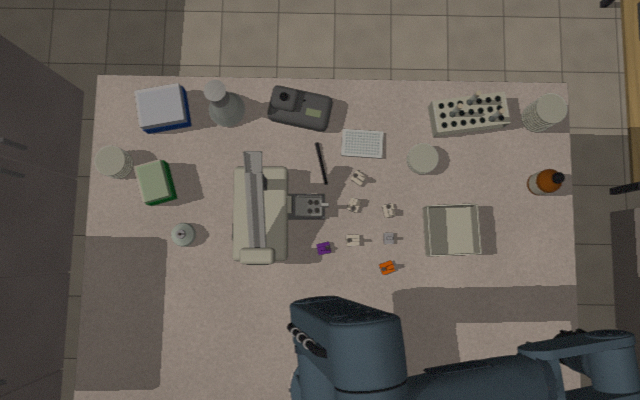

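```bash
cat > h.py <<'E'
from bench import telemetry, imaging, ctrl
import cv2,numpy as np
from scipy.spatial.transform import Rotation as Ro
def cam(n):
    c=imaging.camera(n); c["f"]=200/np.tan(np.radians(c["vfov"]/2)); return c
def ray(c,u,v):
    d=c["R"].T@np.array([(u-c["cx"])/c["f"],(v-c["cy"])/c["f"],1.]); o=-c["R"].T@c["t"]; return o,d
def onz(c,u,v,z):
    o,d=ray(c,u,v); return o+d*(z-o[2])/d[2]
def proj(c,X):
    p=np.asarray(X)@c["R"].T+c["t"]; return np.stack([c["cx"]+c["f"]*p[...,0]/p[...,2],c["cy"]+c["f"]*p[...,1]/p[...,2]],-1)
def tri(c1,p1,c2,p2):
    o1,d1=ray(c1,*p1);o2,d2=ray(c2,*p2)
    A=np.stack([d1,-d2],1); s=np.linalg.lstsq(A,o2-o1,rcond=None)[0]
    a=o1+s[0]*d1;b=o2+s[1]*d2; return (a+b)/2,np.linalg.norm(a-b)
def crop(c,x0,y0,x1,y1,k,name,pts=()):
    im=c["pixels"][y0:y1,x0:x1]
    im=cv2.resize(im,None,fx=k,fy=k,interpolation=cv2.INTER_CUBIC)
    for p in pts: cv2.circle(im,(int((p[0]-x0+.5)*k),int((p[1]-y0+.5)*k)),2,(0,0,255),-1)
    cv2.imwrite("pics/"+name,im)
E
python3 - <<'E'
from h import *
t=cam("top"); s=cam("scene")
crop(t,220,140,420,280,4,"t1.png"); crop(s,210,165,430,295,3.6,"s1.png")
print(t["f"],s["f"],onz(t,389,210,0.014),onz(s,233,253,0.014))
E
```

```text
513.6984426795331 394.5389962577748 [ 0.53215215 -0.1781306   0.014     ] [ 0.5254109 -0.1797078  0.014    ]
```

View pics/t1.png

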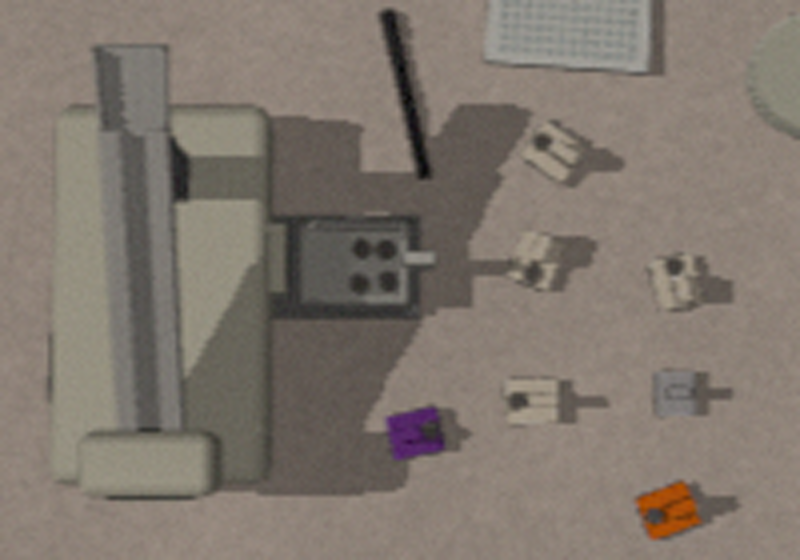

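View pics/s1.png

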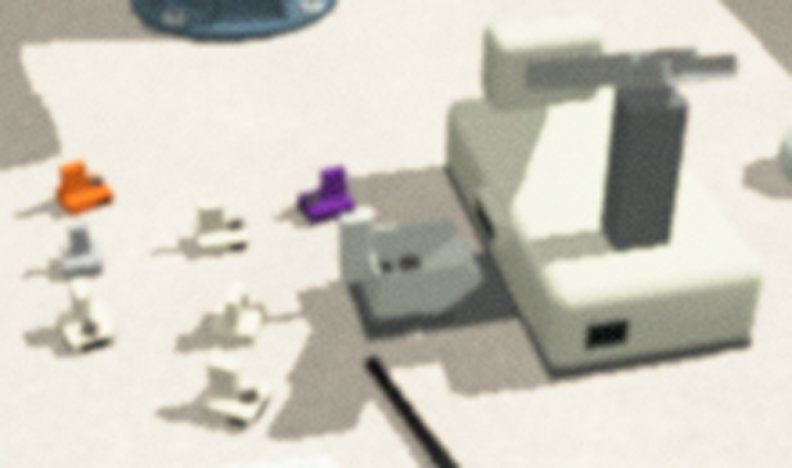

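```bash
cat >> h.py <<'E'
def avg(n,k=6):
    c=cam(n); a=c["pixels"].astype(float)
    for _ in range(k-1): a+=cam(n)["pixels"]
    c["pixels"]=np.clip(a/k,0,255).astype(np.uint8); return c
E
python3 - <<'E'
from h import *
t=avg("top"); s=avg("scene")
import pickle; pickle.dump((t,s),open("c0.pkl","wb"))
crop(t,225,140,335,215,7,"t2.png"); crop(t,225,205,335,275,7,"t3.png"); crop(s,300,165,425,240,6.4,"s2.png");crop(s,300,225,425,275,6.4,"s3.png")
E
```

```text
(no output)
```

View pics/t2.png

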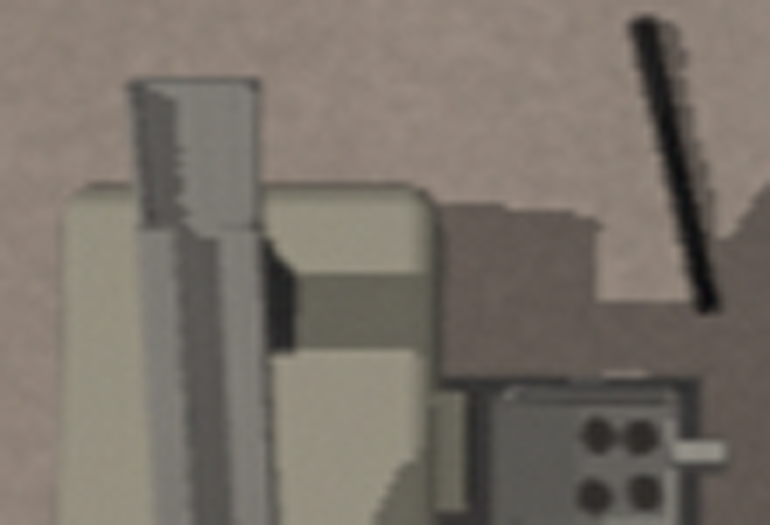

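View pics/t3.png

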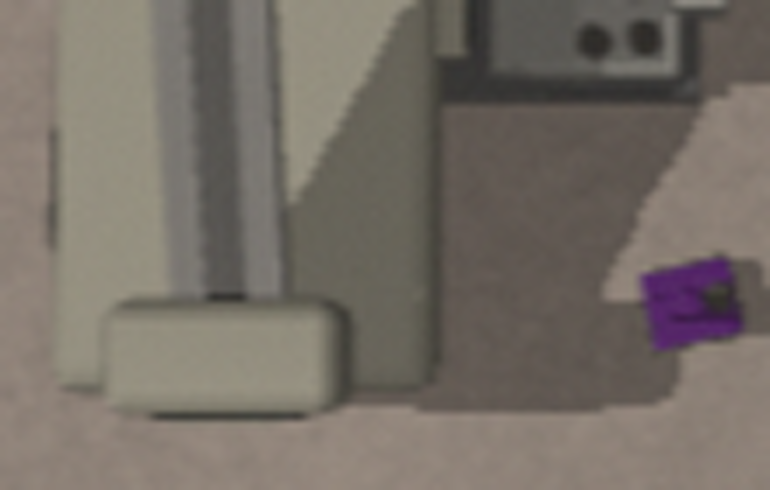

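View pics/s2.png

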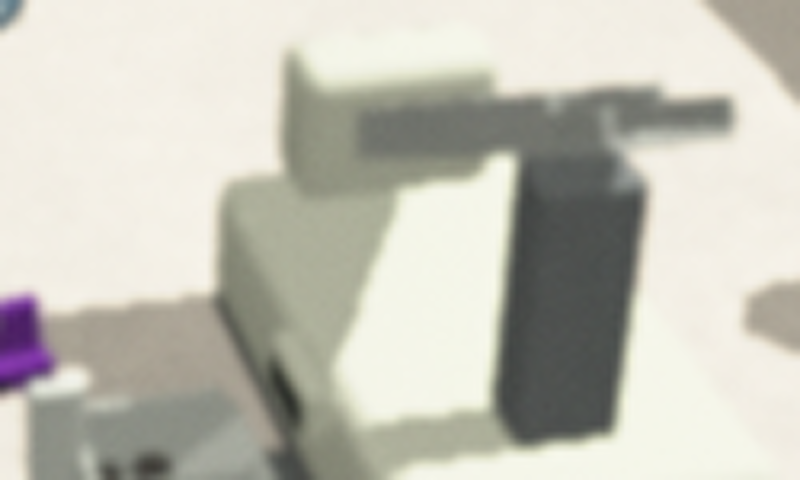

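View pics/s3.png

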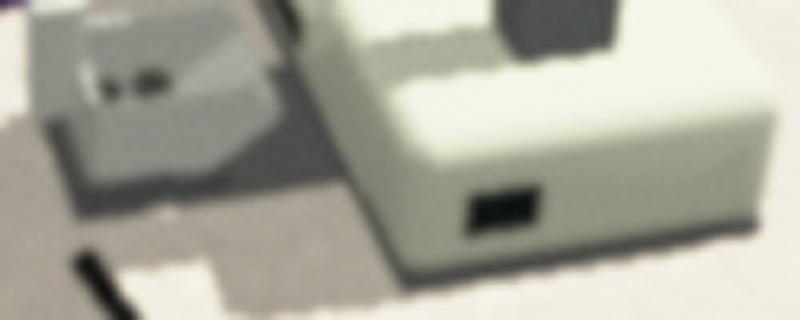

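```bash
python3 - <<'E'
from h import *
import pickle; t,s=pickle.load(open("c0.pkl","rb"))
T2=lambda x,y:(225+x/7-.5,140+y/7-.5);T3=lambda x,y:(225+x/7-.5,205+y/7-.5)
S2=lambda x,y:(300+x/6.4-.5,165+y/6.4-.5);S3=lambda x,y:(300+x/6.4-.5,225+y/6.4-.5)
print("base RR",onz(s,*S3(405,285),0),"RL",onz(s,*S3(757,232),0))
for p in [T2(432,240),T3(438,340)]: print("right edge",onz(t,*p,.065))
for p in [T2(62,240),T3(57,340)]: print("left edge",onz(t,*p,.065))
for p in [T2(250,187),T3(250,388),T2(400,187)]: print("rear/front",onz(t,*p,.07))
for p in [T3(150,418),T3(305,418)]: print("head front ",onz(t,*p,.03),onz(t,*p,0.13))
# trough end corners, tops
a=T2(131,80);b=T2(260,80)
print("trough end w/ z unknown")
print("right/lower",tri(t,b,s,S2(735,98)),tri(t,a,s,S2(735,98)))
for z in(.18,.19,.2,.21): print(z,onz(t,*a,z),onz(t,*b,z),np.linalg.norm(onz(t,*a,z)-onz(t,*b,z)))
print("lip start step R",[onz(t,*T2(x,232),.18) for x in(140,263)])
print("lip bottom",[onz(t,*T3(x,297),.08) for x in(170,286)])
# pan
print("bay plate",[onz(t,*p,.016) for p in (T2(695,385),T3(698,97),T2(440,385),T3(440,97))])
print("blade",[onz(t,*T2(x,452),.08) for x in(672,728)])
E
```

```text
base RR [0.64189194 0.13748046 0.        ] RL [0.64191419 0.28829248 0.        ]
right edge [0.6304306  0.13501281 0.065     ]
right edge [0.39610141 0.12627314 0.065     ]
left edge [0.62757352 0.2924067  0.065     ]
left edge [0.39327945 0.2852706  0.065     ]
rear/front [0.65103162 0.21257549 0.07      ]
rear/front [0.37493133 0.20349676 0.07      ]
rear/front [0.65219085 0.14885298 0.07      ]
head front  [0.36095754 0.2503815  0.03      ] [0.36322991 0.23585663 0.13      ]
head front  [0.36212531 0.18437937 0.03      ] [0.36432225 0.17411746 0.13      ]
trough end w/ z unknown
right/lower (array([0.66746926, 0.20519519, 0.26228729]), np.float64(0.04065523596302204)) (array([0.65874591, 0.23404387, 0.25620331]), np.float64(0.002634332223230834))
0.18 [0.67445024 0.24737396 0.18      ] [0.67538183 0.19638851 0.18      ] 0.05099396238096245
0.19 [0.67245984 0.24578716 0.19      ] [0.67338478 0.19516634 0.19      ] 0.050629268631617305
0.2 [0.67046945 0.24420037 0.2       ] [0.67138772 0.19394418 0.2       ] 0.0502645748822721
0.21 [0.66847906 0.24261357 0.21      ] [0.66939066 0.19272202 0.21      ] 0.04989988113292687
lip start step R [array([0.61372394, 0.24158752, 0.18      ]), array([0.61460203, 0.19323068, 0.18      ])]
lip bottom [array([0.41179335, 0.23664468, 0.08      ]), array([0.41264671, 0.18864662, 0.08      ])]
bay plate [array([0.57597661, 0.02188113, 0.016     ]), array([0.50292625, 0.01929601, 0.016     ]), array([0.57396499, 0.13335667, 0.016     ]), array([0.50091636, 0.1314335 , 0.016     ])]
blade [array([0.54022286, 0.03115672, 0.08      ]), array([0.54064448, 0.00772864, 0.08      ])]
```

```bash
python3 - <<'E'
from h import *
import pickle; t,s=pickle.load(open("c0.pkl","rb"))
crop(s,350,172,420,200,11,"s4.png"); crop(t,238,145,268,180,16,"t4.png")
E
python3 -c "
import cv2,numpy as np
a=cv2.imread('pics/s4.png');b=cv2.imread('pics/t4.png');print(a.shape,b.shape)
c=np.zeros((a.shape[0]+10,800,3),np.uint8)"
```

```text
(308, 770, 3) (560, 480, 3)
```

View pics/s4.png

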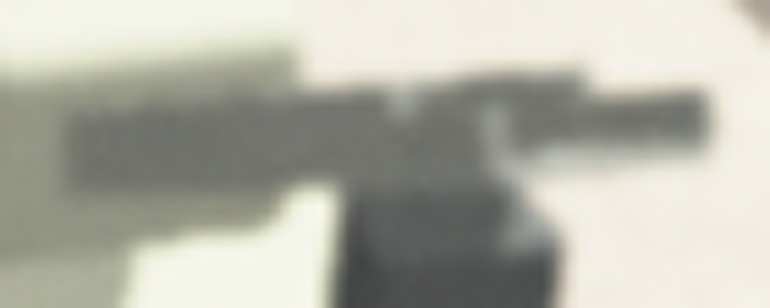

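View pics/t4.png

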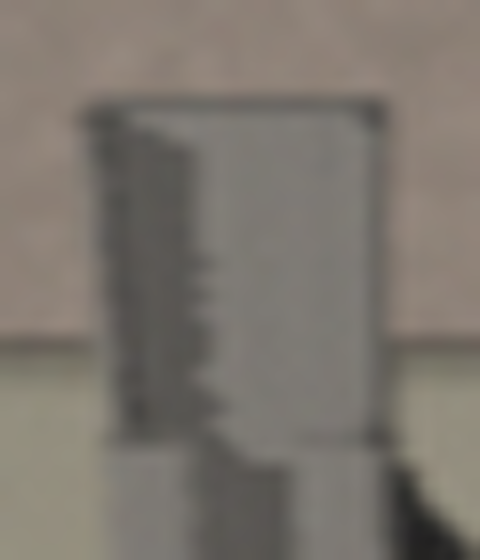

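```bash
python3 - <<'E'
from h import *
import pickle; t,s=pickle.load(open("c0.pkl","rb"))
T=lambda x,y:(238+x/16-.5,145+y/16-.5); S=lambda x,y:(350+x/11-.5,172+y/11-.5)
print("+y",tri(t,T(88,106),s,S(710,92)))
print("-y",tri(t,T(382,104),s,S(484,106)))
# predicted rail model from yaw .034
for yaw in(.034,):
  R=Ro.from_euler('z',yaw).as_matrix()@Ro.from_euler('y',-30,degrees=True).as_matrix()
  for zc in (.1,):
    # set so that end top centre matches mean of tri
    m=(tri(t,T(88,106),s,S(710,92))[0]+tri(t,T(382,104),s,S(484,106))[0])/2
    O=m-R@np.array([.287,0,.012]); print("O",O,"trough",O+R@[.261,0,0])
    P=lambda p:O+R@np.array(p)
    pts=[P(p) for p in[(.287,.024,.012),(.287,-.024,.012),(.235,.0215,.019),(.235,-.0215,.019),(.01,.0215,.019),(.01,-.0215,.019),(.287,.0195,0),(.287,-.0195,0)]]
    crop(t,225,140,335,250,7,"t5.png",proj(t,pts)); crop(s,350,172,420,200,11,"s5.png",proj(s,pts))
E
```

```text
+y (array([0.65810805, 0.23420956, 0.25577186]), np.float64(0.003577572507377585))
-y (array([0.65875301, 0.18554151, 0.25845569]), np.float64(0.004118063517645009))
O [0.41602142 0.20163045 0.10322147] trough [0.64192342 0.20931407 0.23372147]
```

View pics/t5.png

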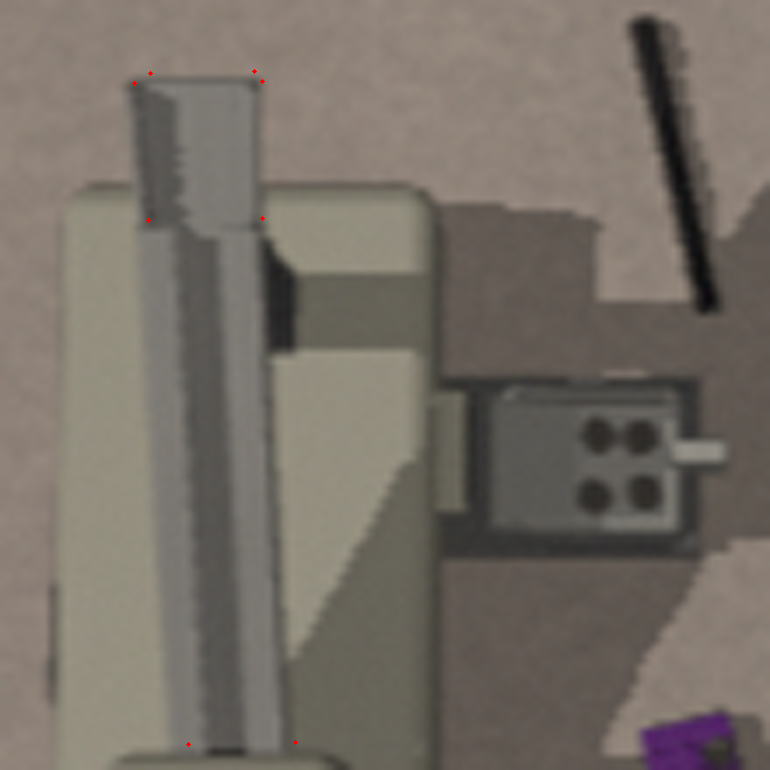

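View pics/s5.png

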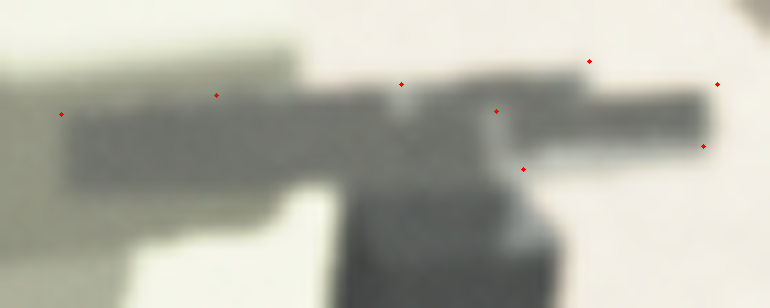

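```bash
python3 - <<'E'
from h import *
import pickle; t,s=pickle.load(open("c0.pkl","rb"))
T=lambda x,y:(225+x/7-.5,140+y/7-.5); S=lambda x,y:(300+x/6.4-.5,165+y/6.4-.5)
print("blade",tri(t,T(700,452),s,S(62,380)),onz(t,*T(700,452),.084),onz(s,*S(62,380),.084))
im=t["pixels"]
for p in[(353,240),(345,225),(390,240),(404,240),(359,177)]: print(p,im[p[1]-1:p[1]+2,p[0]-1:p[0]+2].mean((0,1)).astype(int))
crop(t,340,165,405,250,9,"t6.png"); crop(t,415,195,490,265,8,"t7.png"); crop(s,115,205,200,280,8,"s7.png"); crop(s,210,205,300,295,7,"s6.png")
E
```

```text
blade (array([0.5398123 , 0.01977244, 0.08706447]), np.float64(0.0006133382811880322)) [0.54004843 0.01945909 0.084     ] [0.53560531 0.02094864 0.084     ]
(353, 240) [123 137 147]
(345, 225) [118 128 139]
(390, 240) [113 114 118]
(404, 240) [119 129 141]
(359, 177) [126 140 151]
```

View pics/t6.png

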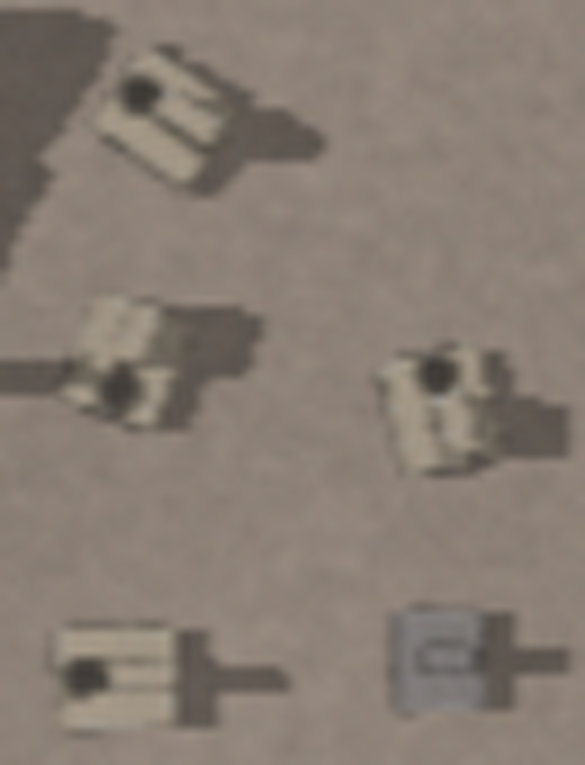

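View pics/t7.png

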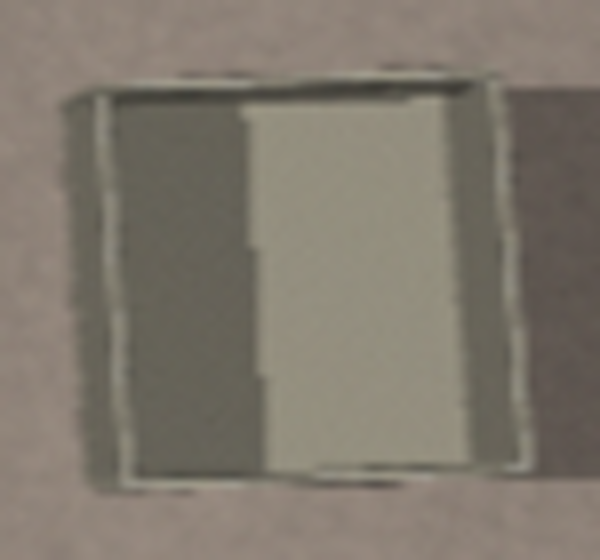

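View pics/s6.png

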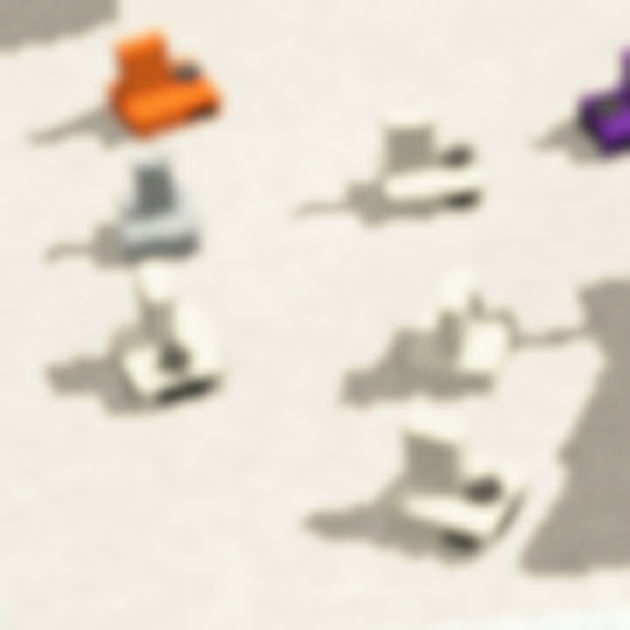

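View pics/s7.png

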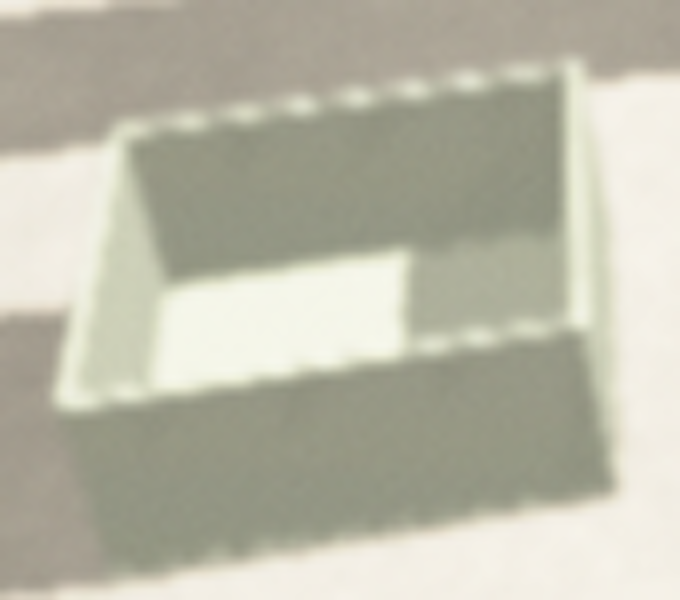

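```bash
cat >> h.py <<'E'
import json,os
def log():
    o=telemetry.get_obs()
    with open("log.jsonl","a") as f: f.write(json.dumps([list(map(float,o["q"])),list(map(float,o["eef_pos"])),list(map(float,o["eef_rot"]))])+"\n")
    return o
def to(p=None,Rt=None):
    """remaining shift (tool frame, units) and rotvec (units) to target"""
    o=log(); q=o["eef_rot"]; R=Ro.from_quat([q[1],q[2],q[3],q[0]]).as_matrix()
    print("t %.2f"%o["time_s"],"pos",o["eef_pos"].round(4),"q",o["q"].round(3),"F",o["wrist_force"].round(1),"open %.3f"%o["opening"])
    print("R cols x",R[:,0].round(3),"y",R[:,1].round(3),"z",R[:,2].round(3))
    if p is not None: print("shift u",(R.T@(np.array(p)-o["eef_pos"])/.2).round(4))
    if Rt is not None: print("turn u",(Ro.from_matrix(R.T@Rt).as_rotvec()/np.pi).round(4))
def down(yaz):
    "tool down, y at azimuth yaz (rad)"
    y=np.array([np.cos(yaz),np.sin(yaz),0]); z=np.array([0,0,-1.]); return np.stack([np.cross(y,z),y,z],1)
E
python3 - <<'E'
from h import *
import pickle; t,s=pickle.load(open("c0.pkl","rb"))
T=lambda x,y:(415+x/8-.5,195+y/8-.5)
c=np.array([onz(t,*T(*p),.07) for p in[(97,93),(495,78),(533,467),(122,486)]]); print(c.round(3),c.mean(0),[np.linalg.norm(c[i]-c[i-1]) for i in range(4)])
S=lambda x,y:(115+x/8-.5,205+y/8-.5)
c=np.array([onz(s,*S(*p),.07) for p in[(118,128),(580,62),(592,325),(60,405)]]); print(c.round(3),c.mean(0),[np.linalg.norm(c[i]-c[i-1]) for i in range(4)])
to([.539,.0155,.15],down(.02))
E
python3 -m pendant '[[[0,0,0,0,0,-0.059],[0,0,0,0,0,-0.059],[0,0,0,0,0,-0.059],[0,0,0,0,0,-0.059]]]' 0
python3 -c "
from h import *
to([.539,.0155,.15],down(.02))"
```

```text
[[ 0.541 -0.282  0.07 ]
 [ 0.549 -0.429  0.07 ]
 [ 0.407 -0.44   0.07 ]
 [ 0.397 -0.29   0.07 ]] [ 0.47338929 -0.36001667  0.07      ] [np.float64(0.14378140677446627), np.float64(0.1471184749737153), np.float64(0.14265351812430233), np.float64(0.15024146444634198)]
[[ 0.4   -0.44   0.07 ]
 [ 0.391 -0.292  0.07 ]
 [ 0.542 -0.281  0.07 ]
 [ 0.549 -0.432  0.07 ]] [ 0.47067961 -0.36134056  0.07      ] [np.float64(0.1482772727521658), np.float64(0.14747539037501603), np.float64(0.15151360649369638), np.float64(0.15046048708408075)]
t 0.80 pos [ 0.1895 -0.5429  0.2313] q [-1.441  0.181  1.607  0.     1.354 -0.206] F [-0.1 -0.3  0. ] open 0.996
R cols x [0.944 0.33  0.   ] y [ 0.33  -0.944 -0.   ] z [ 0.  0. -1.]
shift u [ 2.5698 -2.06    0.4066]
turn u [-0.     -0.     -0.3995]
time_s: 1.3
eef_pos: [0.1895, -0.5429, 0.2314]
eef_rot: [0.0, 0.855, 0.518, 0.0]
wrist_force: [-0.3, -0.9, -1.3]
opening: 0.998
t 1.30 pos [ 0.1895 -0.5429  0.2314] q [-1.441  0.181  1.607  0.     1.354 -0.96 ] F [-0.3 -0.9 -1.3] open 0.998
R cols x [ 0.463  0.887 -0.   ] y [ 0.887 -0.463  0.   ] z [ 0. -0. -1.]
shift u [3.2837 0.2574 0.4066]
turn u [ 0.      0.     -0.1595]
```

```bash
python3 -m pendant '[[[0,0,0,0,0,-0.053],[0,0,0,0,0,-0.053],[0,0,0,0,0,-0.053],[0.25,0.158,0,0,0,0],[0.25,0.158,0,0,0,0],[0.25,0.158,0,0,0,0],[0.25,0.158,0,0,0,0],[0.25,0.158,0,0,0,0],[0.25,0.158,0,0,0,0],[0.25,0.158,0,0,0,0],[0.25,0.158,0,0,0,0],[0.25,0.158,0,0,0,0]]]' 0
python3 -c "
from h import *
to([.539,.0155,.15],down(.02))"
```

```text
time_s: 2.8
eef_pos: [0.464, -0.0737, 0.2327]
eef_rot: [0.004, 0.697, 0.717, 0.0]
wrist_force: [0.8, -1.2, -0.8]
opening: 0.998
t 2.80 pos [ 0.464  -0.0737  0.2327] q [-0.409 -0.068  1.865 -0.003  1.336 -0.437] F [ 0.8 -1.2 -0.8] open 0.998
R cols x [-0.029  1.    -0.006] y [1.    0.029 0.006] z [ 0.006 -0.006 -1.   ]
shift u [0.4373 0.3855 0.4134]
turn u [0.0019 0.0018 0.0028]
```

```bash
python3 -m pendant '[[[0.22,0.19,0,0,0,0.003],[0.217,0.193,0,0.002,0.002,0],[0,0,0.2,0,0,0],[0,0,0.2,0,0,0],[0,0,0,0,0,0]]]' 0
python3 - <<'E'
from h import *
to([.539,.0155,.05],down(.02))
t=cam("top");s=cam("scene")
crop(t,285,180,365,230,9,"t8.png",proj(t,np.array([telemetry.get_obs()["eef_pos"]]))); crop(s,280,190,370,260,8,"s8.png",proj(s,np.array([telemetry.get_obs()["eef_pos"]])))
E
```

```text
time_s: 3.42
eef_pos: [0.5435, 0.0241, 0.1528]
eef_rot: [0.002, 0.697, 0.717, 0.002]
wrist_force: [0.6, 0.1, 0.0]
opening: 1.001
t 3.42 pos [0.5435 0.0241 0.1528] q [-1.740e-01  1.940e-01  1.761e+00  1.000e-03  1.183e+00 -2.020e-01] F [0.6 0.1 0. ] open 1.001
R cols x [-0.028  1.    -0.   ] y [1.    0.028 0.005] z [ 0.005 -0.    -1.   ]
shift u [-0.0422 -0.0262  0.5137]
turn u [0.0016 0.0001 0.0025]
```

View pics/t8.png

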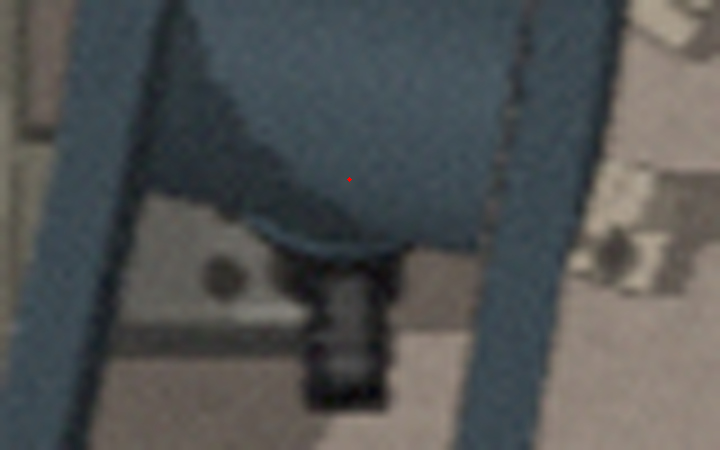

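View pics/s8.png

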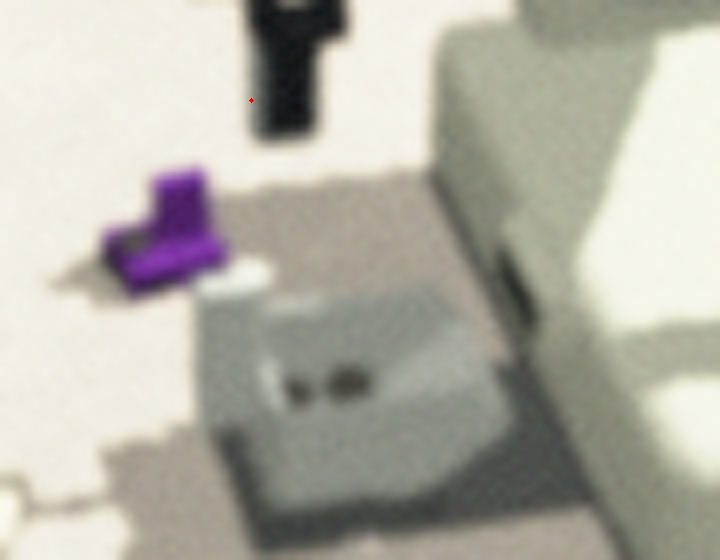

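```bash
python3 -m pendant '[[[-0.042,-0.026,0,0.0016,0,0.0025],[0,0,0,0,0,0],[0,0,0.15,0,0,0],[0,0,0.15,0,0,0],[0,0,0.1,0,0,0],[0,0,0,0,0,0]]]' 0
python3 - <<'E'
from h import *
to([.539,.0155,.05],down(.02))
s=cam("scene")
crop(s,280,190,370,260,8,"s9.png",proj(s,np.array([telemetry.get_obs()["eef_pos"]])))
E
```

```text
time_s: 4.28
eef_pos: [0.5479, 0.0105, 0.0842]
eef_rot: [0.01, 0.702, 0.712, 0.006]
wrist_force: [-0.2, -0.4, -0.6]
opening: 1.0
t 4.28 pos [0.5479 0.0105 0.0842] q [-0.197  0.288  1.805 -0.     1.026 -0.212] F [-0.2 -0.4 -0.6] open 1.000
R cols x [-0.015  1.    -0.005] y [1.    0.015 0.023] z [ 0.023 -0.005 -1.   ]
shift u [ 0.0265 -0.0477  0.1698]
turn u [ 0.0072  0.0016 -0.0016]
```

View pics/s9.png

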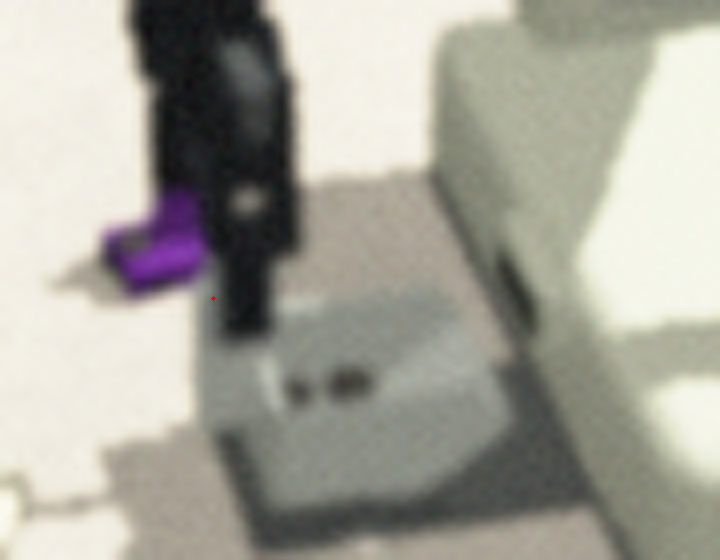

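```bash
python3 -m pendant '[[[0.026,-0.047,0,0.007,0.0016,-0.0016],[0,0,0,0,0,0]]]' 0
python3 - <<'E'
from h import *
to([.539,.0155,.05],down(.02))
E
```

```text
time_s: 4.58
eef_pos: [0.5402, 0.0154, 0.0876]
eef_rot: [0.002, 0.7, 0.714, 0.001]
wrist_force: [0.7, 0.7, 0.3]
opening: 1.003
t 4.58 pos [0.5402 0.0154 0.0876] q [-0.191  0.279  1.808  0.     1.05  -0.211] F [0.7 0.7 0.3] open 1.003
R cols x [-0.02   1.    -0.001] y [1.    0.02  0.005] z [ 0.005 -0.001 -1.   ]
shift u [ 0.001  -0.0067  0.188 ]
turn u [0.0015 0.0003 0.    ]
```

```bash
python3 -m pendant '[[[0,-0.006,0.06,0.0015,0,0],[0,0,0.06,0,0,0],[0,0,0.06,0,0,0],[0,0,0,0,0,0]]]' 0
python3 - <<'E'
from h import *
to([.539,.0155,.05],down(.02))
s=cam("scene")
crop(s,280,190,370,260,8,"s10.png",proj(s,np.array([telemetry.get_obs()["eef_pos"]])))
E
```

```text
time_s: 5.08
eef_pos: [0.5392, 0.0154, 0.0495]
eef_rot: [0.001, 0.7, 0.714, -0.0]
wrist_force: [-0.5, 0.2, -0.4]
opening: 1.0
t 5.08 pos [0.5392 0.0154 0.0495] q [-1.910e-01  3.420e-01  1.821e+00 -1.000e-03  9.780e-01 -2.110e-01] F [-0.5  0.2 -0.4] open 1.000
R cols x [-0.02   1.    -0.001] y [1.    0.02  0.001] z [ 0.001 -0.001 -1.   ]
shift u [ 0.0007 -0.0008 -0.0024]
turn u [0.0002 0.0004 0.0001]
```

View pics/s10.png

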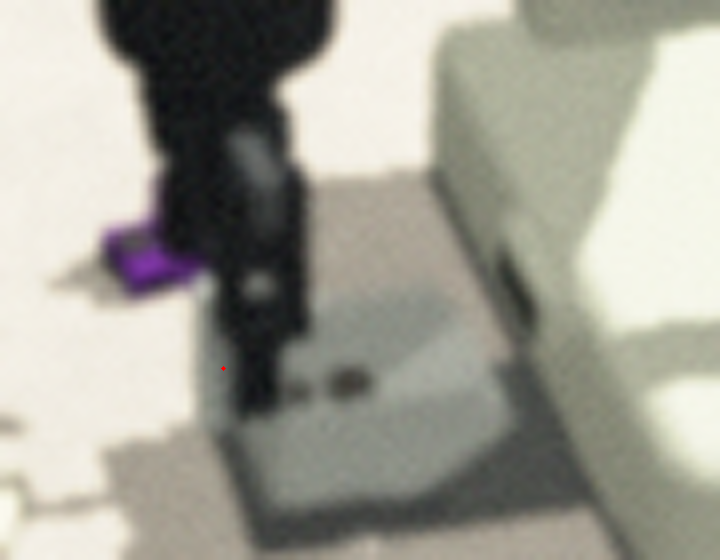

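Fine positioning works. Close on the blade.

```bash
python3 -m pendant '[[[0,0,0,0,0,0],[0,0,0,0,0,0],[0,0,0,0,0,0],[0,0,0,0,0,0],[0,0,0,0,0,0],[0,0,0,0,0,0]]]' 1
python3 - <<'E'
from h import *
to([.539,.0155,.05],down(.02))
s=cam("scene")
crop(s,280,190,370,260,8,"s11.png",proj(s,np.array([telemetry.get_obs()["eef_pos"]])))
E
```

```text
time_s: 5.88
eef_pos: [0.5405, 0.0151, 0.0512]
eef_rot: [0.002, 0.7, 0.714, 0.001]
wrist_force: [-0.6, 0.1, -0.6]
opening: 0.106
t 5.88 pos [0.5405 0.0151 0.0512] q [-1.910e-01  3.400e-01  1.819e+00 -1.000e-03  9.790e-01 -2.110e-01] F [-0.6  0.1 -0.6] open 0.106
R cols x [-0.02   1.    -0.002] y [1.    0.02  0.003] z [ 0.003 -0.002 -1.   ]
shift u [ 0.0021 -0.0076  0.0059]
turn u [0.0011 0.0006 0.0001]
```

View pics/s11.png

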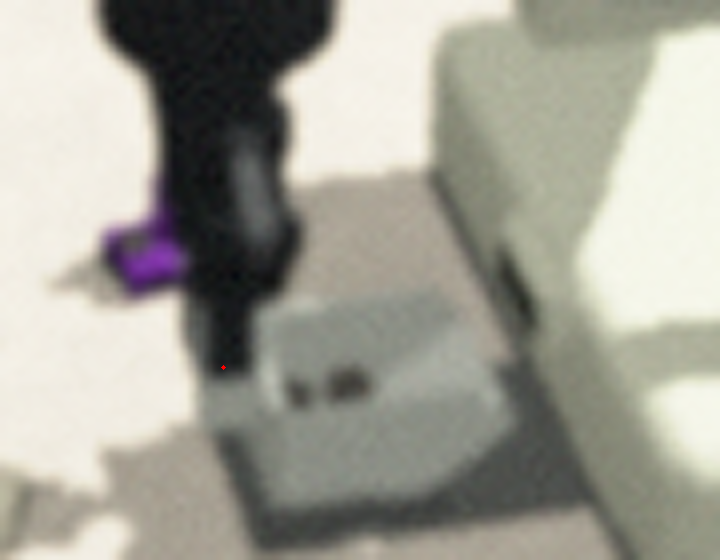

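```bash
python3 -m pendant '[[[0,0,-0.04,0,0,0],[0,0,-0.08,0,0,0],[0,0,-0.12,0,0,0],[0,0,-0.12,0,0,0],[0,0,-0.12,0,0,0],[0,0,-0.12,0,0,0],[0,0,-0.08,0,0,0],[0,0,0,0,0,0]]]' 1
python3 - <<'E'
from h import *
to([.539,.0155,.05],down(.02))
D=[json.loads(l) for l in open("log.jsonl")]
from scipy.optimize import least_squares
A=lambda a,ax:Ro.from_euler(ax,a).as_matrix()
def fk(p,q,s4=1,s6=1):
    h,a,d,l1,l2,e=p[:6];L=p[6] if len(p)>6 else .2
    R=A(q[0],'z'); x=np.array([0,0,h])+R@[a,0,0]
    R=R@A(q[1],'y'); x=x+R@[0,0,l1]
    R=R@A(q[2],'y'); x=x+R@[e,0,0]+R@[0,-d,l2] 
    R=R@A(s4*q[3],'z')@A(q[4],'y'); x=x+R@[0,0,L]; return x
r=least_squares(lambda p:np.concatenate([fk(p,d[0])-d[1] for d in D])*1000,[.4,0,-.1,.4,.4,0])
print(r.x.round(4),abs(r.fun).max())
s=cam("scene"); crop(s,270,150,390,250,6.5,"s12.png")
E
```

```text
time_s: 6.92
eef_pos: [0.5404, 0.0153, 0.1978]
eef_rot: [0.004, 0.7, 0.714, 0.002]
wrist_force: [-0.5, -0.1, -1.3]
opening: 0.105
t 6.92 pos [0.5404 0.0153 0.1978] q [-1.910e-01  1.320e-01  1.733e+00 -1.000e-03  1.269e+00 -2.110e-01] F [-0.5 -0.1 -1.3] open 0.105
R cols x [-0.021  1.    -0.003] y [1.    0.021 0.007] z [ 0.007 -0.003 -1.   ]
shift u [ 0.0032 -0.0125  0.739 ]
turn u [0.0024 0.0009 0.0002]
[ 0.1946  0.001  -0.1177  0.4342  0.5135  0.0818] 1.8499774580680306
```

View pics/s12.png

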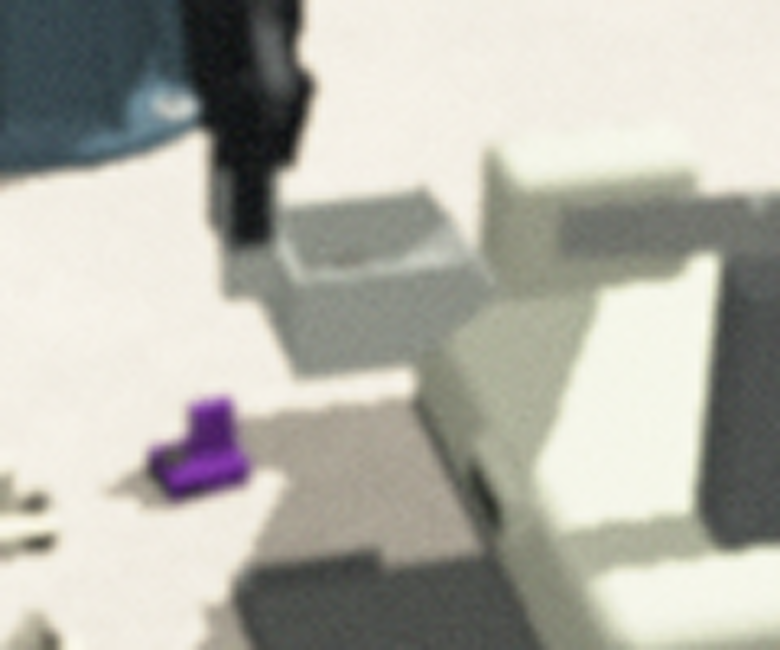

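```bash
python3 -m pendant '[[[0,0,0,0,0.03,0],[0,0,0,0,0.03,0],[0,0,0,0,0.0,0]]]' 1
python3 - <<'E'
from h import *
to([.539,.0155,.05],down(.02))
from scipy.optimize import least_squares
D=[json.loads(l) for l in open("log.jsonl")]
A=lambda a,ax:Ro.from_euler(ax,a).as_matrix()
M=np.array([[0,-1,0],[1,0,0],[0,0,1.]])
def fk(p,q,s4=1):
    h,a,d,l1,l2,e,L=p
    R=A(q[0],'z'); x=np.array([0,0,h])+R@[a,0,0]
    R=R@A(q[1],'y'); x=x+R@[0,0,l1]
    R=R@A(q[2],'y'); x=x+R@[e,d,l2]
    R=R@A(s4*q[3],'z')@A(q[4],'y'); x=x+R@[0,0,L]; return x,R@M@A(q[5],'z')
for s4 in(1,-1):
    def res(p):
        o=[]
        for d in D:
            x,R=fk(p,d[0],s4); q=d[2]; o+=list((x-d[1])*1000)
        return o
    def rr(p):
        o=[]
        for d in D:
            x,R=fk(p,d[0],s4); q=d[2]; o.append(np.degrees(np.linalg.norm(Ro.from_matrix(R.T@Ro.from_quat([q[1],q[2],q[3],q[0]]).as_matrix()).as_rotvec())))
        return max(o)
    r=least_squares(res,[.4,0,.1,.4,.5,0,.2]); print(s4,r.x.round(4),abs(r.fun).max(),"rot err deg",rr(r.x))
E
```

```text
time_s: 7.35
eef_pos: [0.5378, 0.0164, 0.1935]
eef_rot: [-0.068, 0.696, 0.711, 0.067]
wrist_force: [-1.3, -0.6, -1.5]
opening: 0.107
t 7.35 pos [0.5378 0.0164 0.1935] q [-0.302  0.148  1.736  0.188  1.322 -0.376] F [-1.3 -0.6 -1.5] open 0.107
R cols x [-0.021  0.981  0.191] y [1.    0.022 0.001] z [-0.003  0.191 -0.982]
shift u [-0.1416  0.0054  0.7035]
turn u [ 0.0002 -0.0611  0.0005]
1 [ 0.3134 -0.      0.1178  0.4382  0.5145  0.0855  0.3189] 1.1102230246251565e-13 rot err deg 3.005045781984553e-14
-1 [-0.2558 -0.0016  0.1192  0.425   0.5079  0.059  -0.2374] 26.33825507358423 rot err deg 21.52618841414145
```

```bash
cat >> h.py <<'E'
from scipy.optimize import least_squares
P=[.3134,0,.1178,.4382,.5145,.0855,.3189]
LO=np.array([-2.99,-.89,.3,-1.14,0,-3.12]);HI=np.array([2.99,2.07,2.58,4.28,2.63,3.12])
A=lambda a,ax:Ro.from_euler(ax,a).as_matrix()
M=np.array([[0,-1,0],[1,0,0],[0,0,1.]])
def fk(q):
    h,a,d,l1,l2,e,L=P
    R=A(q[0],'z'); x=np.array([0,0,h])
    R=R@A(q[1],'y'); x=x+R@[0,0,l1]
    R=R@A(q[2],'y'); x=x+R@[e,d,l2]
    R=R@A(q[3],'z')@A(q[4],'y'); w=x; x=x+R@[0,0,L]; return x,R@M@A(q[5],'z')
def ik(p,Rt,q0):
    def f(q):
        x,R=fk(q); return np.concatenate([(x-p)*10,Ro.from_matrix(R.T@Rt).as_rotvec()*3])
    q0=np.clip(q0,LO+1e-3,HI-1e-3)
    r=least_squares(f,q0,bounds=(LO,HI)); return r.x,np.abs(r.fun).max()
def tip(phi,tau):
    c,s=np.cos(phi),np.sin(phi); z=np.array([c*np.sin(tau),s*np.sin(tau),-np.cos(tau)]); x=np.array([-c*np.cos(tau),-s*np.cos(tau),-np.sin(tau)])
    return np.stack([x,np.cross(z,x),z],1)
E
python3 - <<'E'
from h import *
B=np.array([.472,-.3605])
for phi in np.radians(range(-180,180,20)):
    best=None
    R=tip(phi,np.radians(78)); h=-np.array([np.cos(phi),np.sin(phi)])
    lip=np.r_[B-.025*h,.08]; p=lip-R@[.094,0,.017]
    for q0 in([-.85,.5,1.8,1.57,1.5,2],[-.85,.5,1.8,0,1.5,0],[-.85,.5,1.8,1.2,1.5,-2],[-.85,.3,1.6,3,1,0],[-.85,.5,1.8,-1,1.,0]):
        q,e=ik(p,R,np.array(q0))
        if best is None or e<best[1]: best=(q,e)
    print(int(np.degrees(phi)),best[0].round(2),"%.4f"%best[1],"margin %.2f"%min((best[0]-LO).min(),(HI-best[0]).min()))
E
```

```text
-180 [-0.59  1.08  0.88 -0.82  2.31  0.81] 0.0000 margin 0.32
-160 [-0.49  0.97  1.09 -0.98  2.07  0.73] 0.0000 margin 0.16
-140 [-0.42  0.84  1.33 -1.13  1.81  0.71] 0.0000 margin 0.01
-119 [-0.38  0.68  1.51 -1.14  1.56  0.64] 0.4260 margin 0.00
-100 [-0.5   0.56  2.04  4.28  1.2   1.12] 0.6904 margin 0.00
-80 [-0.47  0.44  2.09  4.28  1.04  1.01] 0.0076 margin 0.00
-59 [-0.68  0.33  2.28  3.62  0.87  1.33] 0.0000 margin 0.30
-40 [-1.    0.27  2.37  2.76  0.89  1.75] 0.0000 margin 0.21
-20 [-1.27  0.31  2.32  2.06  1.08  2.03] 0.0000 margin 0.26
0 [-1.38  0.4   2.14  1.61  1.29  2.18] 0.0000 margin 0.44
20 [-1.39  0.53  1.91  1.31  1.51  2.26] 0.0000 margin 0.67
40 [-1.33  0.67  1.66  1.1   1.74  2.3 ] 0.0000 margin 0.82
59 [-1.24  0.81  1.4   0.93  1.98  2.29] 0.0000 margin 0.65
80 [-1.14  0.94  1.15  0.76  2.21  2.23] 0.0000 margin 0.42
100 [-1.03  1.06  0.93  0.56  2.42  2.09] 0.0000 margin 0.21
119 [-0.92  1.14  0.77  0.24  2.58  1.8 ] 0.0000 margin 0.05
140 [-0.8   1.18  0.7  -0.2   2.61  1.37] 0.0000 margin 0.02
160 [-0.69  1.16  0.74 -0.59  2.51  1.01] 0.0000 margin 0.12
```

```bash
python3 - <<'E'
from h import *
B=np.array([.472,-.3605])
q=np.array([-.85,.3,1.7,0,1.3,.7])
phi=np.pi
for td,lz in((0,.15),(0,.15),(20,.14),(40,.12),(60,.10),(78,.085),(84,.085)):
    R=tip(phi,np.radians(td)); h=-np.array([np.cos(phi),np.sin(phi)])
    p=np.r_[B-.025*h,lz]-R@[.094,0,.017]
    q,e=ik(p,R,q); print(td,p.round(4),q.round(2),"%.4f"%e)
R0=tip(phi,0)
to([.353,-.3605,.167],R0)
E
```

```text
0 [ 0.353  -0.3605  0.167 ] [-1.03  0.09  1.84 -0.    1.21  0.54] 0.0000
0 [ 0.353  -0.3605  0.167 ] [-1.03  0.09  1.84 -0.    1.21  0.54] 0.0000
20 [ 0.3645 -0.3605  0.1881] [-0.85  0.29  1.61 -0.26  1.48  0.78] 0.0000
40 [ 0.3859 -0.3605  0.1934] [-0.72  0.54  1.37 -0.45  1.77  0.88] 0.0000
60 [ 0.4147 -0.3605  0.1899] [-0.63  0.82  1.12 -0.62  2.06  0.89] 0.0000
78 [ 0.4441 -0.3605  0.1805] [-0.59  1.08  0.88 -0.82  2.31  0.8 ] 0.0000
84 [ 0.4541 -0.3605  0.1803] [-0.58  1.16  0.81 -0.91  2.39  0.74] 0.0000
t 7.35 pos [0.5378 0.0164 0.1935] q [-0.302  0.148  1.736  0.188  1.322 -0.376] F [-1.3 -0.6 -1.5] open 0.107
R cols x [-0.021  0.981  0.191] y [1.    0.022 0.001] z [-0.003  0.191 -0.982]
shift u [-1.8553 -0.9645 -0.2259]
turn u [-0.0485 -0.0477  0.5052]
```

```bash
python3 -m pendant '[[[0,0,0,0,-0.03,0],[0,0,0,0,-0.03,0],[-0.08,-0.04,0,0,0,0],[-0.16,-0.08,0,0,0,0],[-0.22,-0.11,0,0,0,0],[-0.22,-0.11,0,0,0,0],[-0.22,-0.11,0,0,0,0],[-0.22,-0.11,0,0,0,0],[-0.22,-0.11,0,0,0,0],[-0.22,-0.11,0,0,0,0],[-0.16,-0.08,0,0,0,0],[-0.08,-0.03,0,0,0,0]]]' 1
python3 -c "
from h import *
to([.353,-.3605,.187],tip(np.pi,0))"
```

```text
time_s: 8.85
eef_pos: [0.3544, -0.3599, 0.1903]
eef_rot: [-0.001, 0.699, 0.715, -0.004]
wrist_force: [0.8, 0.9, -1.0]
opening: 0.11
t 8.85 pos [ 0.3544 -0.3599  0.1903] q [-1.023  0.067  1.82  -0.009  1.254 -1.043] F [ 0.8  0.9 -1. ] open 0.110
R cols x [-0.022  1.    -0.005] y [ 1.     0.022 -0.007] z [-0.007 -0.005 -1.   ]
shift u [-0.0026 -0.0071  0.0166]
turn u [-0.0006  0.0029  0.5071]
```

```bash
python3 -m pendant '[[[0,0,0,0,0,0.03],[0,0,0,0,0,0.055],[0,0,0,0,0,0.055],[0,0,0,0,0,0.055],[0,0,0,0,0,0.055],[0,0,0,0,0,0.055],[0,0,0,0,0,0.055],[0,0,0,0,0,0.055],[0,0,0,0,0,0.055],[0,0,0,0,0,0.03],[0,0,0,0,0,0]]]' 1
python3 - <<'E'
from h import *
to([.353,-.3605,.167],tip(np.pi,0))
s=cam("scene"); crop(s,90,120,250,290,4.5,"s13.png")
t=cam("top"); crop(t,380,150,540,290,5,"t13.png")
E
```

```text
time_s: 10.22
eef_pos: [0.3514, -0.3555, 0.1858]
eef_rot: [-0.003, 1.0, -0.014, -0.005]
wrist_force: [0.7, 0.4, -2.3]
opening: 0.103
t 10.22 pos [ 0.3514 -0.3555  0.1858] q [-1.025  0.068  1.829 -0.006  1.255  0.576] F [ 0.7  0.4 -2.3] open 0.103
R cols x [ 1.    -0.028 -0.011] y [-0.028 -1.    -0.006] z [-0.011  0.006 -1.   ]
shift u [0.0096 0.0254 0.0937]
turn u [-0.0018  0.0034 -0.009 ]
```

View pics/s13.png

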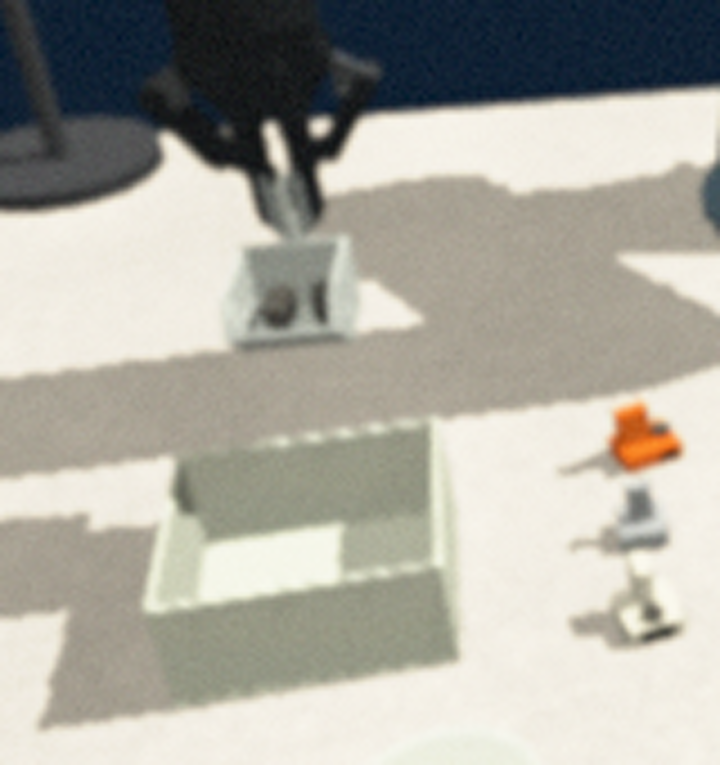

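View pics/t13.png

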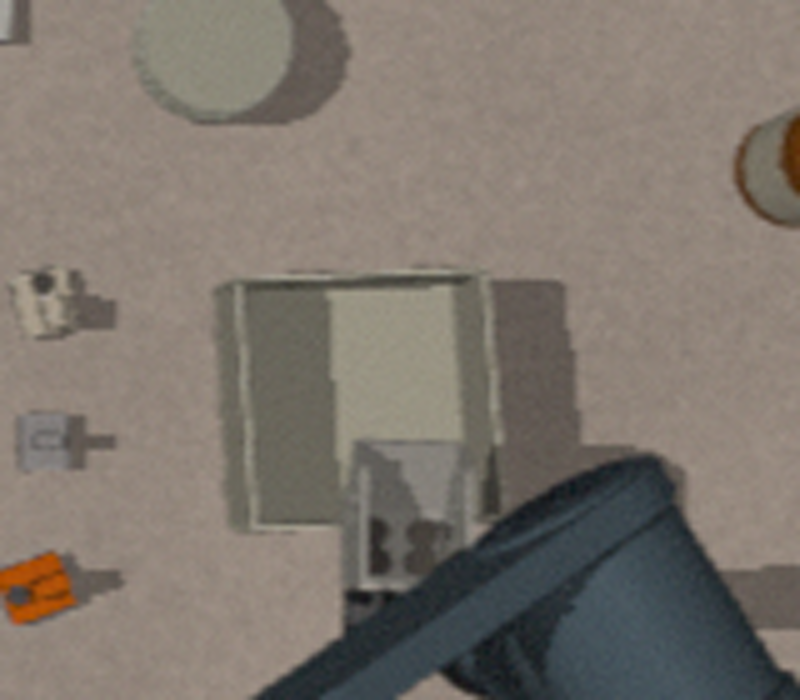

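```bash
python3 -m pendant '[[[0.01,0.025,0,0,0,-0.009],[0.025,0,-0.02,0,-0.054,0],[0.034,0,-0.006,0,-0.054,0],[0.042,0,-0.031,0,-0.054,0],[0.05,0,-0.029,0,-0.054,0]]]' 1
python3 -c "
from h import *
to([.386,-.3605,.193],tip(np.pi,np.radians(40)))"
```

```text
time_s: 10.95
eef_pos: [0.3872, -0.3644, 0.196]
eef_rot: [0.001, 0.939, 0.003, -0.345]
wrist_force: [-0.3, -0.8, -1.0]
opening: 0.104
t 10.95 pos [ 0.3872 -0.3644  0.196 ] q [-0.72   0.546  1.358 -0.454  1.781  0.875] F [-0.3 -0.8 -1. ] open 0.104
R cols x [ 0.763  0.005 -0.647] y [ 0.005 -1.    -0.001] z [-0.647 -0.003 -0.763]
shift u [ 0.0054 -0.0195  0.0153]
turn u [0.0009 0.0017 0.0015]
```

```bash
python3 -m pendant '[[[0.057,-0.02,-0.03,0,-0.054,0.001],[0.054,0,-0.045,0,-0.054,0],[0.054,0,-0.053,0,-0.054,0],[0.05,0,-0.059,0,-0.054,0],[0,0,0,0,0,0],[0,0,0,0,0,0]]]' 1
python3 - <<'E'
from h import *
to([.444,-.3605,.1805],tip(np.pi,np.radians(78)))
s=cam("scene"); crop(s,90,120,250,290,4.5,"s14.png")
t=cam("top"); crop(t,380,150,540,290,5,"t14.png")
E
```

```text
time_s: 11.7
eef_pos: [0.4477, -0.36, 0.1725]
eef_rot: [-0.001, 0.764, 0.008, -0.645]
wrist_force: [0.7, 1.0, 0.2]
opening: 0.105
t 11.70 pos [ 0.4477 -0.36    0.1725] q [-0.579  1.116  0.858 -0.855  2.332  0.778] F [0.7 1.  0.2] open 0.105
R cols x [ 0.167  0.013 -0.986] y [ 0.01  -1.    -0.011] z [-0.986 -0.008 -0.167]
shift u [-0.0427  0.0017  0.0114]
turn u [0.0026 0.0133 0.0042]
```

View pics/s14.png

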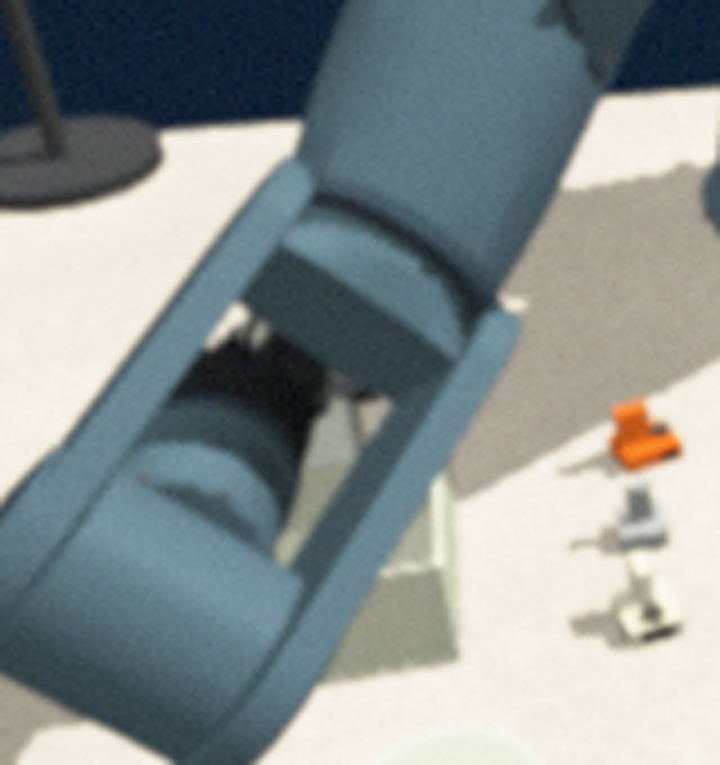

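View pics/t14.png

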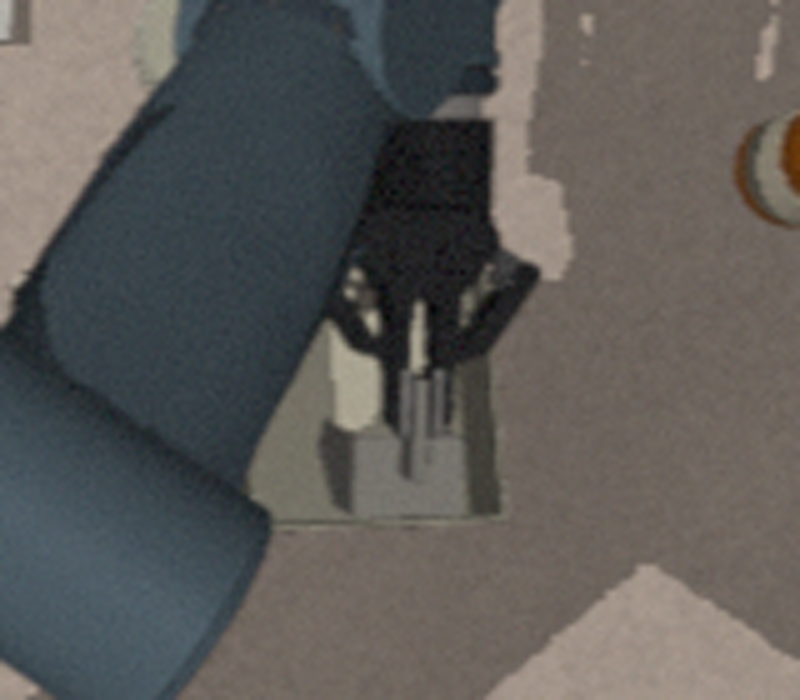

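```bash
python3 -m pendant '[[[0,0,0,0,0,0],[0,0,0,0,0,0],[-0.06,0,0,0,0,0],[0.04,0,0,0,0,0],[-0.04,0,0,0,0,0],[0.04,0,0,0,0,0],[0,0.04,0,0,0,0],[0,-0.04,0,0,0,0],[0,0.04,0,0,0,0],[0,-0.04,0,0,0,0],[0,0,0,0,0,0],[0,0,0,0,0,0]]]' 1
python3 - <<'E'
from h import *
to([.444,-.3605,.1805],tip(np.pi,np.radians(78)))
E
```

```text
time_s: 13.3
eef_pos: [0.4471, -0.3616, 0.1849]
eef_rot: [0.001, 0.768, 0.005, -0.641]
wrist_force: [-0.1, -0.5, 0.5]
opening: 0.111
t 13.30 pos [ 0.4471 -0.3616  0.1849] q [-0.581  1.092  0.866 -0.856  2.332  0.775] F [-0.1 -0.5  0.5] open 0.111
R cols x [ 0.179  0.006 -0.984] y [ 0.009 -1.    -0.005] z [-0.984 -0.008 -0.179]
shift u [ 0.0189 -0.0054  0.0192]
turn u [0.0024 0.0094 0.0021]
```

```bash
python3 -m pendant '[[[-0.08,0,0.04,0,0.056,0],[-0.07,0,0.04,0,0.056,0],[-0.06,0,0.03,0,0.056,0],[-0.06,0,0.02,0,0.056,0],[-0.05,0,0.01,0,0.056,0],[-0.04,0,0,0,0.056,0],[-0.03,0,0,0,0.056,0],[-0.03,0,0,0,0.053,0],[0,0,0,0,0,0],[0,0,0,0,0,0]]]' 1
python3 - <<'E'
from h import *
to([.353,-.3605,.20],tip(np.pi,0))
s=cam("scene"); crop(s,90,120,250,290,4.5,"s15.png")
t=cam("top"); crop(t,380,150,540,290,5,"t15.png")
E
```

```text
time_s: 14.55
eef_pos: [0.3709, -0.362, 0.2307]
eef_rot: [-0.002, 1.0, 0.004, 0.018]
wrist_force: [0.5, -0.6, -1.2]
opening: 0.107
t 14.55 pos [ 0.3709 -0.362   0.2307] q [-1.023  0.037  1.767  0.034  1.322  0.532] F [ 0.5 -0.6 -1.2] open 0.107
R cols x [0.999 0.007 0.036] y [ 0.007 -1.    -0.003] z [ 0.036  0.003 -0.999]
shift u [-0.0948 -0.0076  0.1502]
turn u [-0.001  -0.0116  0.0023]
```

View pics/s15.png

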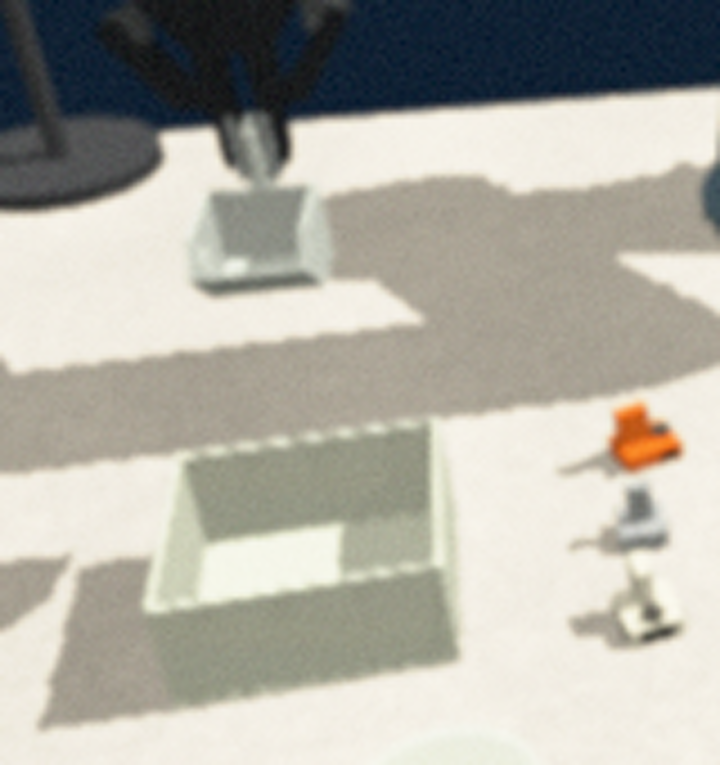

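View pics/t15.png

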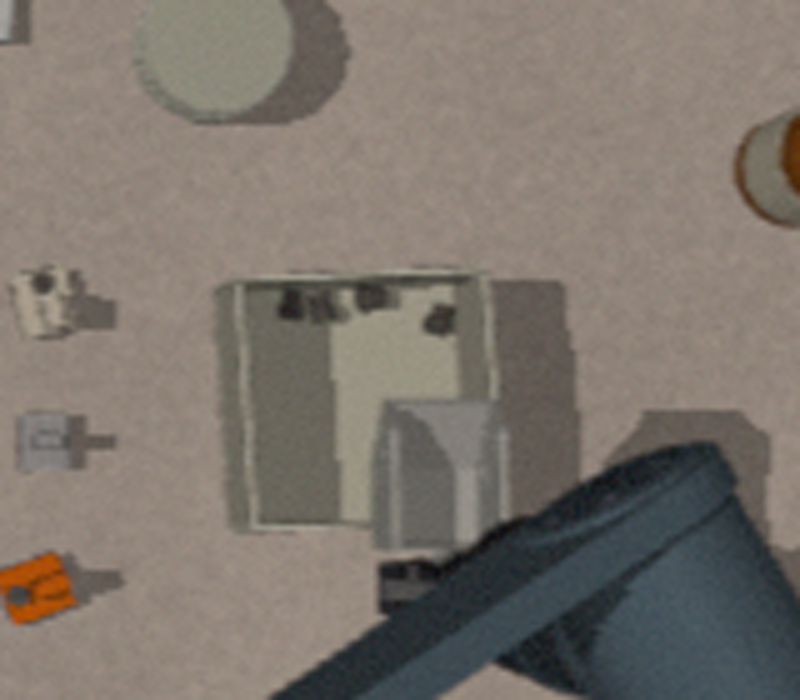

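```bash
python3 -m pendant '[[[0,0,0,0,-0.0116,0.002],[0,0,0,0,0,-0.055],[0,0,0,0,0,-0.055],[0,0,0,0,0,-0.055],[0,0,0,0,0,-0.055],[0,0,0,0,0,-0.055],[0,0,0,0,0,-0.055],[0,0,0,0,0,-0.055],[0,0,0,0,0,-0.055],[0,0,0,0,0,-0.055],[0,0,0,0,0,0]]]' 1
python3 -c "
from h import *
to([.5405,.0151,.20],down(.02))"
```

```text
time_s: 16.02
eef_pos: [0.3811, -0.3584, 0.2243]
eef_rot: [-0.015, 0.689, 0.725, -0.006]
wrist_force: [-0.7, 0.6, -0.8]
opening: 0.109
t 16.02 pos [ 0.3811 -0.3584  0.2243] q [-0.971  0.093  1.721 -0.018  1.355 -1.018] F [-0.7  0.6 -0.8] open 0.109
R cols x [-0.05   0.999  0.014] y [ 0.998  0.051 -0.029] z [-0.029  0.012 -0.999]
shift u [1.823  0.894  0.1205]
turn u [-0.0092 -0.0042  0.0098]
```

```bash
python3 -m pendant '[[[0,0,0,-0.009,-0.004,0.01],[0.1,0.05,0,0,0,0],[0.22,0.108,0.01,0,0,0],[0.22,0.108,0.01,0,0,0],[0.22,0.108,0.01,0,0,0],[0.22,0.108,0.01,0,0,0],[0.22,0.108,0.01,0,0,0],[0.22,0.108,0.01,0,0,0],[0.2,0.108,0.01,0,0,0],[0.12,0.06,0.01,0,0,0],[0,0,0,0,0,0]]]' 1
python3 -c "
from h import *
to([.5405,.0151,.12],down(.02))"
```

```text
time_s: 17.4
eef_pos: [0.5616, 0.0002, 0.2074]
eef_rot: [0.004, 0.717, 0.697, 0.002]
wrist_force: [0.1, 0.4, -0.8]
opening: 0.105
t 17.40 pos [5.616e-01 2.000e-04 2.074e-01] q [-2.100e-01  1.680e-01  1.672e+00 -1.000e-03  1.294e+00 -1.820e-01] F [ 0.1  0.4 -0.8] open 0.105
R cols x [ 0.028  1.    -0.003] y [ 1.    -0.028  0.007] z [ 0.007 -0.003 -1.   ]
shift u [ 0.0727 -0.1106  0.4359]
turn u [ 0.0024  0.0009 -0.0152]
```

```bash
python3 -m pendant '[[[0.073,-0.11,0,0.0024,0.001,-0.015],[0,0,0.12,0,0,0],[0,0,0.12,0,0,0],[0,0,0.1,0,0,0],[0,0,0.06,0,0,0],[0,0,0,0,0,0]]]' 1
python3 -c "
from h import *
to([.5405,.0151,.0512],down(.02))"
```

```text
time_s: 18.15
eef_pos: [0.5384, 0.0113, 0.1261]
eef_rot: [0.002, 0.706, 0.709, 0.0]
wrist_force: [-0.4, 0.4, -0.7]
opening: 0.104
t 18.15 pos [0.5384 0.0113 0.1261] q [-0.199  0.219  1.791 -0.002  1.129 -0.202] F [-0.4  0.4 -0.7] open 0.104
R cols x [-0.004  1.    -0.002] y [1.    0.004 0.002] z [ 0.002 -0.002 -1.   ]
shift u [0.0197 0.0099 0.3745]
turn u [ 0.0008  0.0006 -0.005 ]
```

```bash
python3 -m pendant '[[[0.02,0.01,0,0.001,0,-0.005],[0,0,0.07,0,0,0],[0,0,0.07,0,0,0],[0,0,0.05,0,0,0],[0,0,0,0,0,0]]]' 1
python3 -c "
from h import *
to([.5405,.0151,.0512],down(.02))"
```

```text
time_s: 18.77
eef_pos: [0.5415, 0.015, 0.087]
eef_rot: [0.002, 0.7, 0.714, -0.0]
wrist_force: [0.4, -0.6, -1.8]
opening: 0.112
t 18.77 pos [0.5415 0.015  0.087 ] q [-0.19   0.284  1.802 -0.003  1.053 -0.209] F [ 0.4 -0.6 -1.8] open 0.112
R cols x [-0.02   1.    -0.003] y [1.    0.02  0.002] z [ 0.002 -0.003 -1.   ]
shift u [ 0.0008 -0.0055  0.179 ]
turn u [0.0005 0.0008 0.    ]
```

```bash
python3 -m pendant '[[[0,-0.005,0.05,0.0005,0,0],[0,0,0.05,0,0,0],[0,0,0.05,0,0,0],[0,0,0.02,0,0,0],[0,0,0,0,0,0]]]' 1
python3 -c "
from h import *
to([.5405,.0151,.0512],down(.02))
s=cam('scene'); crop(s,280,190,370,260,8,'s16.png')"
```

```text
time_s: 19.4
eef_pos: [0.5412, 0.0146, 0.0512]
eef_rot: [0.001, 0.7, 0.714, -0.001]
wrist_force: [-0.9, -1.3, 3.9]
opening: 0.108
t 19.40 pos [0.5412 0.0146 0.0512] q [-0.191  0.342  1.816 -0.003  0.982 -0.209] F [-0.9 -1.3  3.9] open 0.108
R cols x [-0.02   1.    -0.003] y [1.    0.02  0.001] z [ 0.001 -0.003 -1.   ]
shift u [ 0.0025 -0.0033 -0.0002]
turn u [0.0003 0.001  0.    ]
```

View pics/s16.png

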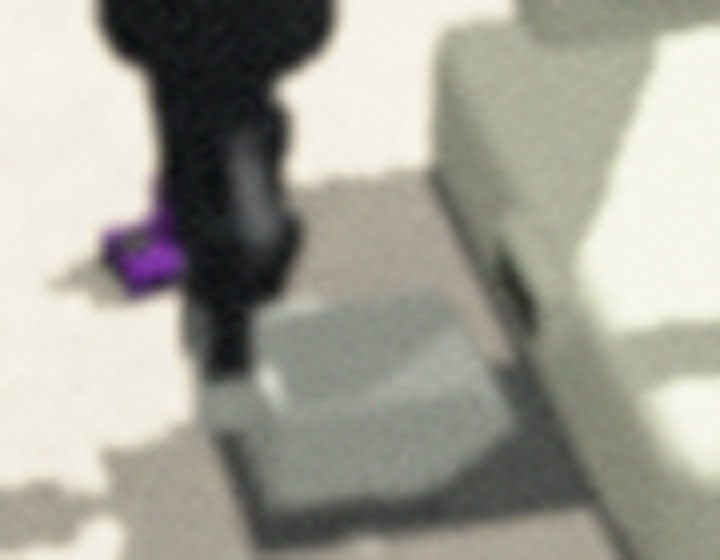

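Same picture as before lifting, with a 4 N touch-down. Release and rise.

```bash
python3 -m pendant '[[[0,0,0,0,0,0],[0,0,0,0,0,0],[0,0,0,0,0,0],[0,0,-0.06,0,0,0],[0,0,-0.12,0,0,0],[0,0,-0.2,0,0,0],[0,0,-0.25,0,0,0],[-0.25,-0.12,-0.08,0,0,0],[-0.25,-0.12,-0.08,0,0,0],[-0.25,-0.12,0,0,0,0],[-0.25,-0.12,0,0,0,0],[0,0,0,0,0,0]]]' 0
python3 - <<'E'
from h import *
to()
t=avg("top",4);s=avg("scene",4)
import pickle; pickle.dump((t,s),open("c1.pkl","wb"))
crop(t,225,140,400,285,4.5,"t17.png");crop(s,210,165,425,295,3.7,"s17.png")
E
```

```text
time_s: 20.95
eef_pos: [0.4487, -0.1928, 0.2243]
eef_rot: [0.008, 0.699, 0.715, 0.001]
wrist_force: [-0.4, 1.1, 0.5]
opening: 0.998
t 20.95 pos [ 0.4487 -0.1928  0.2243] q [-6.490e-01 -2.100e-02  1.838e+00 -1.000e-03  1.309e+00 -6.720e-01] F [-0.4  1.1  0.5] open 0.998
R cols x [-0.023  1.    -0.01 ] y [1.    0.024 0.012] z [ 0.012 -0.01  -1.   ]
```

View pics/t17.png

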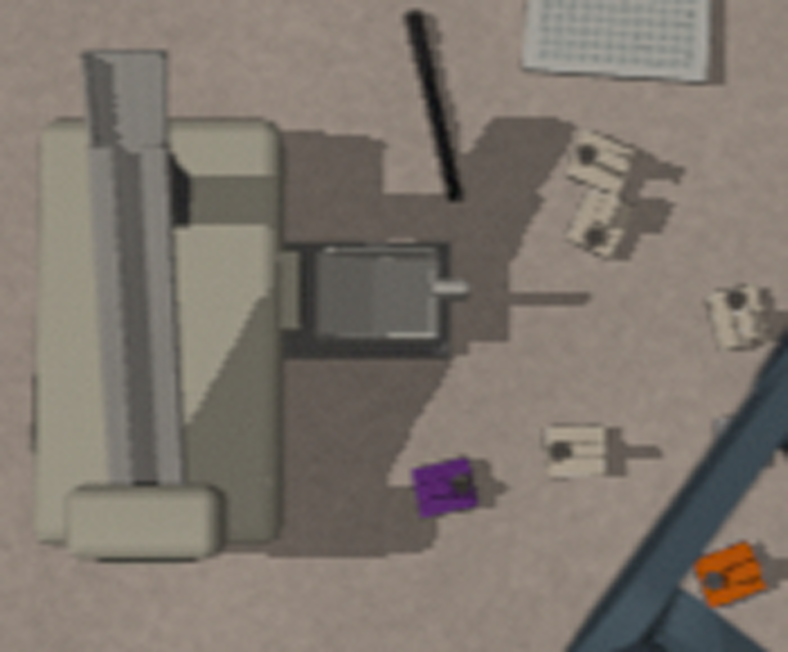

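View pics/s17.png

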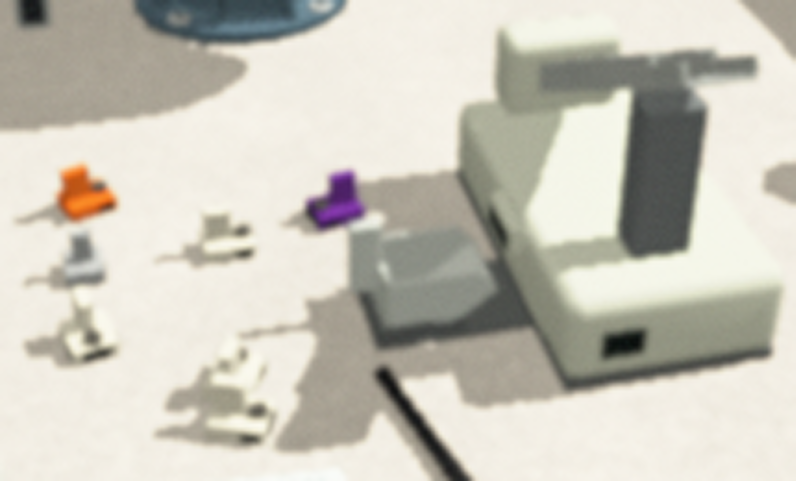

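```bash
python3 - <<'E'
from h import *
import pickle; t,s=pickle.load(open("c1.pkl","rb"))
a=lambda x0,y0,w,h,n,c=t:crop(c,x0,y0,x0+w,y0+h,16,n)
a(343,165,32,34,"a1.png");a(340,228,34,24,"a2.png");a(378,198,28,26,"a3.png")
ims=[cv2.imread("pics/"+n) for n in("a2.png","a3.png")]
H=max(i.shape[0] for i in ims); cv2.imwrite("pics/a23.png",np.hstack([cv2.copyMakeBorder(i,0,H-i.shape[0],0,10,cv2.BORDER_CONSTANT) for i in ims])[:, :800*2]); print([i.shape for i in ims])
E
```

```text
[(384, 544, 3), (416, 448, 3)]
```

View pics/a1.png

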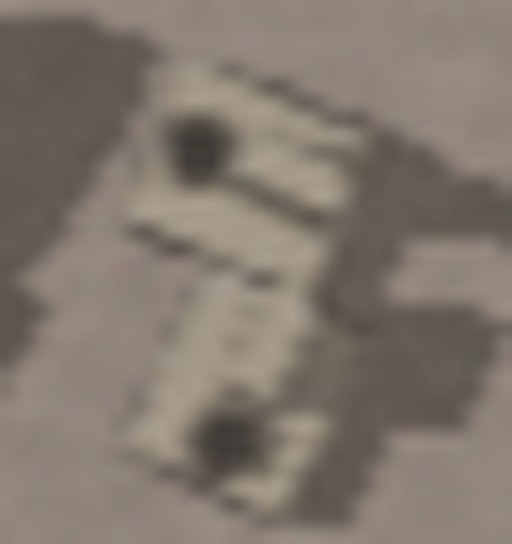

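View pics/a2.png

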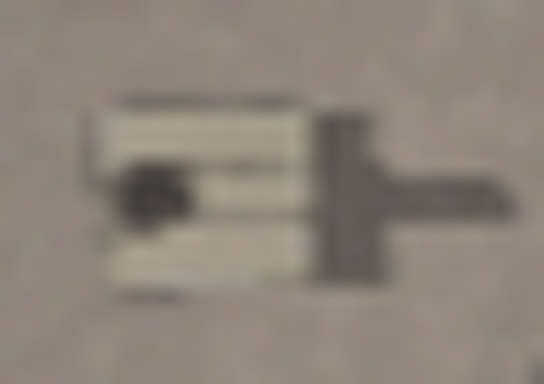

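View pics/a3.png

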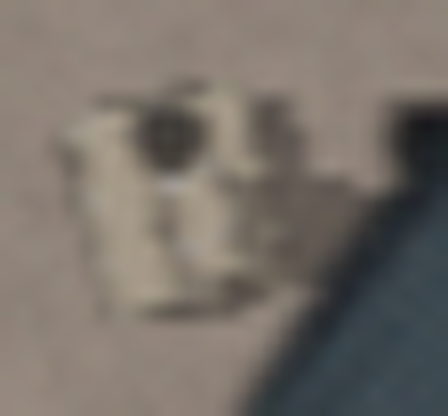

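```bash
cat >> h.py <<'E'
YAW=.02
RR=A(YAW,'z')@A(-np.pi/6,'y')
TR=np.array([.6419,.2093,.2337])   # trough point
def place(sgn,hx=.007,hz=.016,gap=.002):
    "TCP pose in trough: sgn=+1 tool x = nose(downhill)"
    Rt=RR@np.diag([-sgn,sgn,-1.]) ; p=TR+RR@[hx,0,hz+gap]; return p,Rt
def pick(cx,cy,head,sgn,hz=.016,back=.007):
    "cart origin, heading; tool x = sgn*nose"
    p=np.array([cx-back*np.cos(head),cy-back*np.sin(head),hz]); az=head if sgn>0 else head+np.pi
    x=np.array([np.cos(az),np.sin(az),0]); z=np.array([0,0,-1.]); return p,np.stack([x,np.cross(z,x),z],1)
E
python3 - <<'E'
from h import *
import pickle; t,s=pickle.load(open("c1.pkl","rb"))
for sg in(1,-1):
    p,R=place(sg); q=None
    for q6 in(-1.5,1.5):
        q,e=ik(p,R,np.array([.1,.3,1.6,0,.7,q6])); print(sg,p.round(4),q.round(3),"%.4f"%e, np.linalg.det(R))
f=lambda x0,y0,x,y:(x0+x/16-.5,y0+y/16-.5)
print("C centre",onz(t,*f(340,228,207,196),.014),"plug",onz(t,*f(340,228,155,196),.019),"fin",onz(t,*f(340,228,255,192),.04))
print("C dims",onz(t,*f(340,228,100,196),.014)-onz(t,*f(340,228,315,196),.014))
A1=[(150,65),(365,140),(325,275),(130,215)]
print("A",np.mean([onz(t,*f(343,165,*p),.014) for p in A1],0),"plug",onz(t,*f(343,165,198,148),.019),"plugB",onz(t,*f(343,165,230,440),.019))
print("D plug",onz(t,*f(378,198,170,138),.019))
print([onz(s,210+x/3.7-.5,165+y/3.7-.5,.04) for x,y in((215,213),(84,238))])
E
```

```text
1 [0.639  0.2092 0.2528] [ 0.178  0.083  1.761 -0.112  0.783 -1.354] 0.0000 1.0
1 [0.639  0.2092 0.2528] [ 0.178  0.083  1.761 -0.112  0.783 -1.354] 0.0000 1.0
-1 [0.639  0.2092 0.2528] [ 0.178  0.083  1.761 -0.112  0.783  1.788] 0.0000 1.0
-1 [0.639  0.2092 0.2528] [ 0.178  0.083  1.761 -0.112  0.783  1.788] 0.0000 1.0
C centre [ 0.43969109 -0.06740785  0.014     ] plug [ 0.43937689 -0.05728804  0.019     ] fin [ 0.43986879 -0.07480173  0.04      ]
C dims [-0.00072588  0.04074463  0.        ]
A [ 0.63743606 -0.08137976  0.014     ] plug [ 0.64149   -0.0724559  0.019    ] plugB [ 0.58514975 -0.07913693  0.019     ]
D plug [ 0.54351346 -0.17479147  0.019     ]
[array([ 0.44149441, -0.0782947 ,  0.04      ]), array([ 0.45335211, -0.17600074,  0.04      ])]
```

```bash
python3 -m pendant '[[[0.15,-0.01,0.1,0.004,0.003,0],[0.18,-0.02,0.15,0,0,0],[0.18,-0.02,0.2,0,0,0],[0.08,0,0.2,0,0,0],[0,0,0.1,0,0,0],[0,0,0,0,0,0]]]' 0
python3 -c "
from h import *
to(*pick(.440,-.0678,1.59,1))"
```

```text
time_s: 22.1
eef_pos: [0.4375, -0.0636, 0.0692]
eef_rot: [-0.001, 0.693, 0.721, -0.0]
wrist_force: [-0.1, 0.9, -0.7]
opening: 0.998
t 22.10 pos [ 0.4375 -0.0636  0.0692] q [-0.414  0.114  2.056 -0.     0.973 -0.453] F [-0.1  0.9 -0.7] open 0.998
R cols x [-0.039  0.999  0.   ] y [ 0.999  0.039 -0.001] z [-0.001  0.    -1.   ]
shift u [-0.0563  0.0113  0.2658]
turn u [-0.0004 -0.0001  0.0064]
```

```bash
python3 -m pendant '[[[-0.056,0.011,0,0,0,0.006],[0,0,0.1,0,0,0],[0,0,0.1,0,0,0],[0,0,0,0,0,0]]]' 0
python3 -c "
from h import *
to(*pick(.440,-.0678,1.59,1))
s=cam('scene'); crop(s,210,180,320,270,7,'s18.png')"
```

```text
time_s: 22.6
eef_pos: [0.4455, -0.0792, 0.0333]
eef_rot: [0.004, 0.701, 0.713, 0.001]
wrist_force: [0.6, -0.5, 0.4]
opening: 1.001
t 22.60 pos [ 0.4455 -0.0792  0.0333] q [-4.390e-01  2.030e-01  2.049e+00 -1.000e-03  8.810e-01 -4.550e-01] F [ 0.6 -0.5  0.4] open 1.001
R cols x [-0.017  1.    -0.005] y [1.    0.017 0.007] z [ 0.008 -0.005 -1.   ]
shift u [ 0.0229 -0.0273  0.086 ]
turn u [ 0.0024  0.0015 -0.0006]
```

View pics/s18.png

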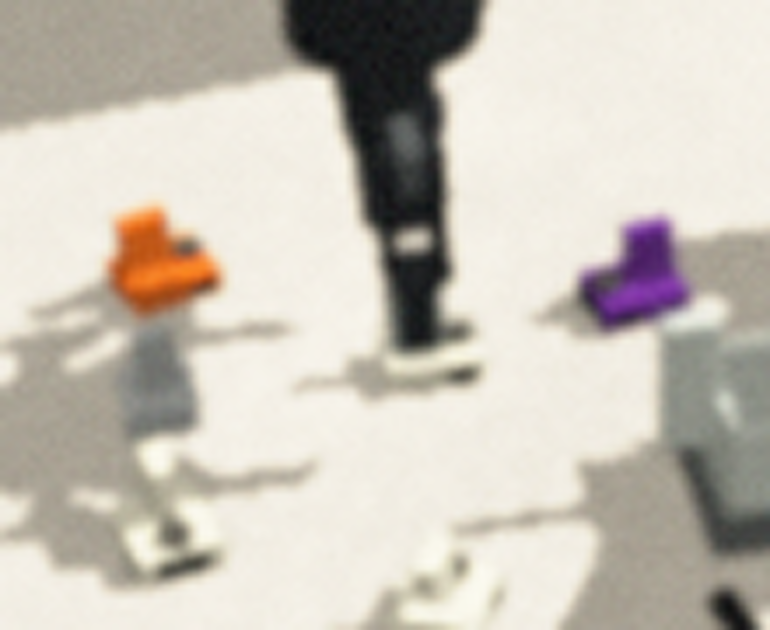

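```bash
python3 -m pendant '[[[0.022,-0.027,0,0.0024,0.001,0],[0,0,0.04,0,0,0],[0,0,0.035,0,0,0],[0,0,0,0,0,0]]]' 0
python3 -c "
from h import *
to(*pick(.440,-.0678,1.59,1))"
```

```text
time_s: 23.15
eef_pos: [0.4426, -0.0763, 0.0208]
eef_rot: [0.003, 0.701, 0.713, 0.0]
wrist_force: [-0.5, -0.4, 0.5]
opening: 0.999
t 23.15 pos [ 0.4426 -0.0763  0.0208] q [-4.350e-01  2.250e-01  2.058e+00 -2.000e-03  8.520e-01 -4.510e-01] F [-0.5 -0.4  0.5] open 0.999
R cols x [-0.017  1.    -0.004] y [1.    0.017 0.005] z [ 0.006 -0.004 -1.   ]
shift u [ 0.0076 -0.0122  0.0237]
turn u [ 0.0017  0.0014 -0.0007]
```

```bash
python3 -m pendant '[[[0.0076,-0.014,0.028,0.002,0.001,0],[0,0,0,0,0,0],[0,0,0,0,0,0],[0,0,0,0,0,0],[0,0,0,0,0,0],[0,0,0,0,0,0],[0,0,0,0,0,0]]]' 1
python3 -c "
from h import *
to(*pick(.440,-.0678,1.59,1))"
```

```text
time_s: 24.02
eef_pos: [0.4398, -0.0747, 0.0149]
eef_rot: [-0.0, 0.701, 0.713, -0.001]
wrist_force: [0.3, 0.1, -0.1]
opening: 0.107
t 24.02 pos [ 0.4398 -0.0747  0.0149] q [-4.340e-01  2.370e-01  2.061e+00 -2.000e-03  8.450e-01 -4.500e-01] F [ 0.3  0.1 -0.1] open 0.107
R cols x [-0.017  1.    -0.001] y [ 1.     0.017 -0.001] z [-0.001 -0.001 -1.   ]
shift u [-0.0004  0.0017 -0.0055]
turn u [-0.0004  0.0003 -0.0006]
```

```bash
python3 -m pendant '[[[0,0,-0.05,0,0,0],[0,0,-0.15,0,0,0],[0,0,-0.28,0,0,0],[0,0,-0.28,0,0,0],[0,0,-0.28,0,0,0],[0,0,-0.28,0,0,0],[0,0,-0.2,0,0,-0.05],[0,0,0,0,0,-0.058],[0,0,0,0,0,-0.058],[0,0,0,0,0,-0.058],[0,0,0,0,0,-0.058],[0,0,0,0,0,-0.058]]]' 1
python3 -c "
from h import *
p,R=place(1); to(p+RR@[0,0,.07],R)
s=cam('scene'); crop(s,210,120,420,270,3.8,'s19.png')"
```

```text
time_s: 25.52
eef_pos: [0.4377, -0.0732, 0.3379]
eef_rot: [0.004, 0.226, 0.974, -0.001]
wrist_force: [0.6, -0.1, 0.2]
opening: 0.103
t 25.52 pos [ 0.4377 -0.0732  0.3379] q [-4.330e-01 -2.040e-01  1.775e+00 -1.000e-03  1.563e+00 -1.549e+00] F [ 0.6 -0.1  0.2] open 0.103
R cols x [-0.898  0.439 -0.008] y [ 0.44   0.898 -0.001] z [ 0.006 -0.004 -1.   ]
shift u [-0.1267  1.6307  0.1215]
turn u [-0.0405 -0.1612 -0.1474]
```

View pics/s19.png

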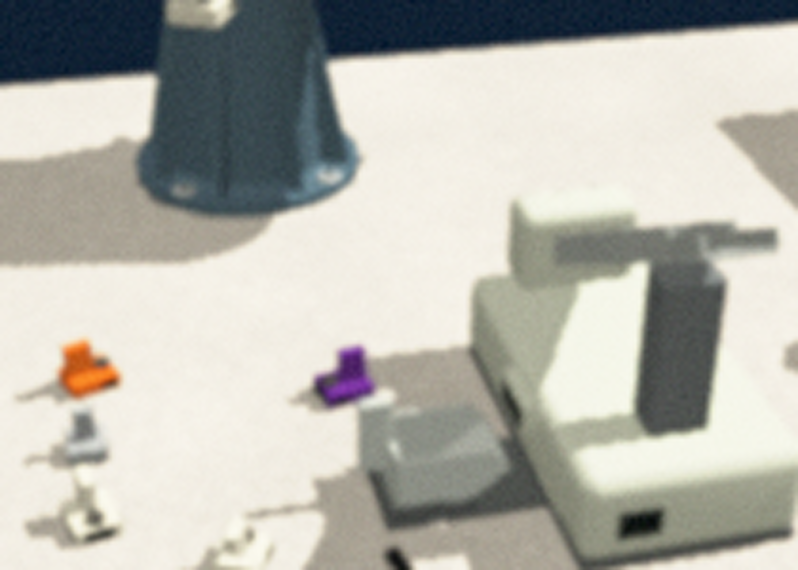

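```bash
python3 -m pendant '[[[0,0.05,0,-0.01,-0.04,-0.037],[0,0.1,0,-0.01,-0.04,-0.037],[0,0.1,0,-0.01,-0.04,-0.037],[0,0.05,0,-0.01,-0.04,-0.037],[0,0,0,0,0,0]]]' 1
python3 -c "
from h import *
p,R=place(1); to(p+RR@[0,0,.07],R)"
```

```text
time_s: 26.2
eef_pos: [0.4531, -0.0136, 0.3408]
eef_rot: [0.264, -0.014, 0.964, 0.003]
wrist_force: [-0.5, -1.2, 0.4]
opening: 0.107
t 26.20 pos [ 0.4531 -0.0136  0.3408] q [-0.478 -0.613  2.128  0.272  1.162 -2.128] F [-0.5 -1.2  0.4] open 0.107
R cols x [-0.86  -0.026 -0.51 ] y [-0.029  1.    -0.002] z [ 0.51   0.013 -0.86 ]
shift u [-0.6073  1.0886  0.5171]
turn u [0.001  0.0036 0.0028]
```

```bash
python3 -m pendant '[[[-0.08,0.14,0.06,0,0,0],[-0.12,0.21,0.1,0,0,0],[-0.12,0.21,0.1,0,0,0],[-0.12,0.21,0.1,0,0,0],[-0.1,0.18,0.08,0,0,0],[0,0,0,0,0,0],[0,0,0,0,0,0]]]' 1
python3 -c "
from h import *
p,R=place(1); to(p+RR@[0,0,.07],R)"
```

```text
time_s: 27.08
eef_pos: [0.5981, 0.1815, 0.324]
eef_rot: [0.263, 0.003, 0.965, -0.0]
wrist_force: [0.2, -0.4, -0.5]
opening: 0.104
t 27.07 pos [0.5981 0.1815 0.324 ] q [ 0.144 -0.095  1.794 -0.095  0.917 -1.382] F [ 0.2 -0.4 -0.5] open 0.104
R cols x [-0.862  0.006 -0.508] y [0.007 1.    0.001] z [ 0.508 -0.002 -0.862]
shift u [0.0024 0.1352 0.0605]
turn u [-0.004   0.0028 -0.0076]
```

```bash
python3 -m pendant '[[[0,0.13,0.06,-0.004,0.003,-0.008],[0,0,0,0,0,0],[0,0,0.1,0,0,0],[0,0,0.1,0,0,0],[0,0,0,0,0,0]]]' 1
python3 - <<'E'
from h import *
p,R=place(1); to(p+RR@[0,0,.03],R)
s=avg('scene',4); t=avg("top",4)
o=telemetry.get_obs(); pts=np.array([o["eef_pos"]])
crop(s,340,155,425,205,9,'s20.png',proj(s,pts)); crop(t,225,140,305,210,9,"t20.png",proj(t,pts))
E
```

```text
time_s: 27.7
eef_pos: [0.626, 0.2027, 0.2784]
eef_rot: [0.259, -0.005, 0.966, 0.001]
wrist_force: [-0.5, 0.1, 0.5]
opening: 0.103
t 27.70 pos [0.626  0.2027 0.2784] q [ 0.173  0.026  1.767 -0.11   0.834 -1.355] F [-0.5  0.1  0.5] open 0.103
R cols x [-0.866 -0.009 -0.5  ] y [-0.01   1.    -0.001] z [ 0.5    0.005 -0.866]
shift u [ 0.0077  0.0314 -0.0068]
turn u [-0.0017  0.     -0.0026]
```

View pics/s20.png

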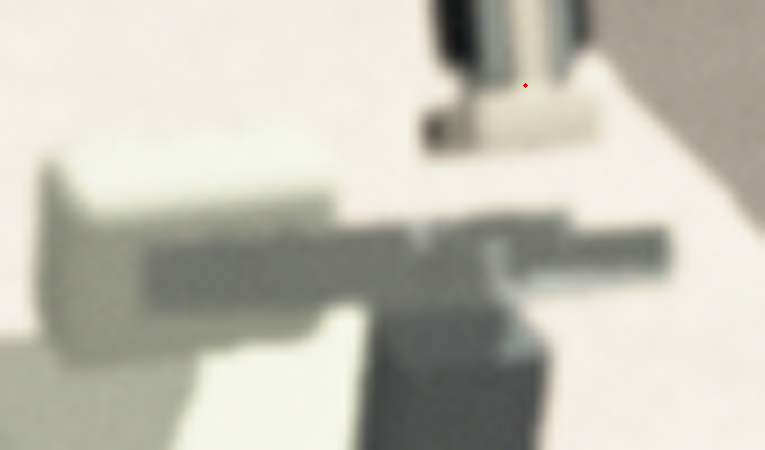

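View pics/t20.png

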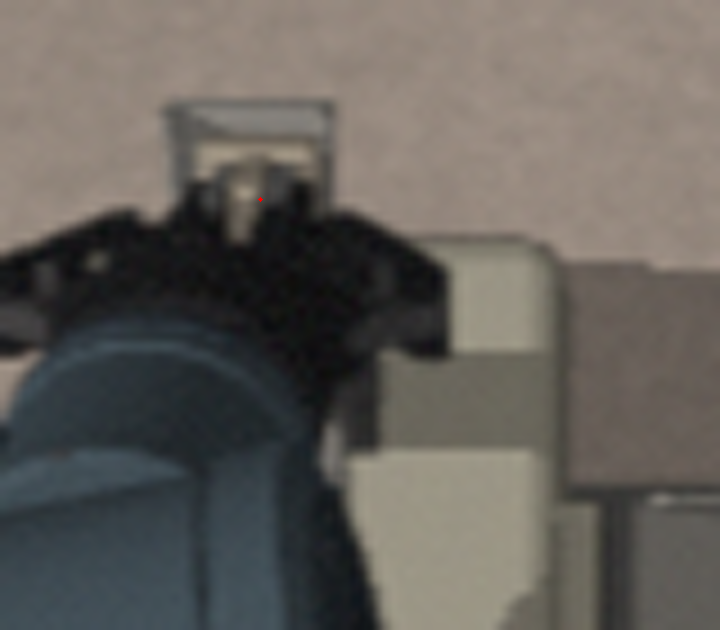

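```bash
python3 -m pendant '[[[0.008,0.031,0,-0.002,0,-0.0026],[0,0,0.04,0,0,0],[0,0,0.03,0,0,0],[0,0,0,0,0,0],[0,0,0,0,0,0]]]' 1
python3 - <<'E'
from h import *
p,R=place(1); to(p+RR@[0,0,.012],R)
s=avg('scene',6); t=avg("top",6)
o=telemetry.get_obs(); pts=np.array([o["eef_pos"]])
crop(s,380,160,425,200,16,'s21.png',proj(s,pts)); crop(t,235,145,275,180,16,"t21.png",proj(t,pts))
E
```

```text
time_s: 28.72
eef_pos: [0.6324, 0.2112, 0.2683]
eef_rot: [0.261, -0.011, 0.965, 0.004]
wrist_force: [-0.4, -0.9, 0.3]
opening: 0.106
t 28.73 pos [0.6324 0.2112 0.2683] q [ 0.183  0.052  1.763 -0.109  0.806 -1.357] F [-0.4 -0.9  0.3] open 0.106
R cols x [-0.863 -0.02  -0.505] y [-0.024  1.     0.002] z [ 0.504  0.013 -0.863]
shift u [ 0.0107 -0.0105  0.0234]
turn u [0.0011 0.0017 0.0007]
```

View pics/s21.png

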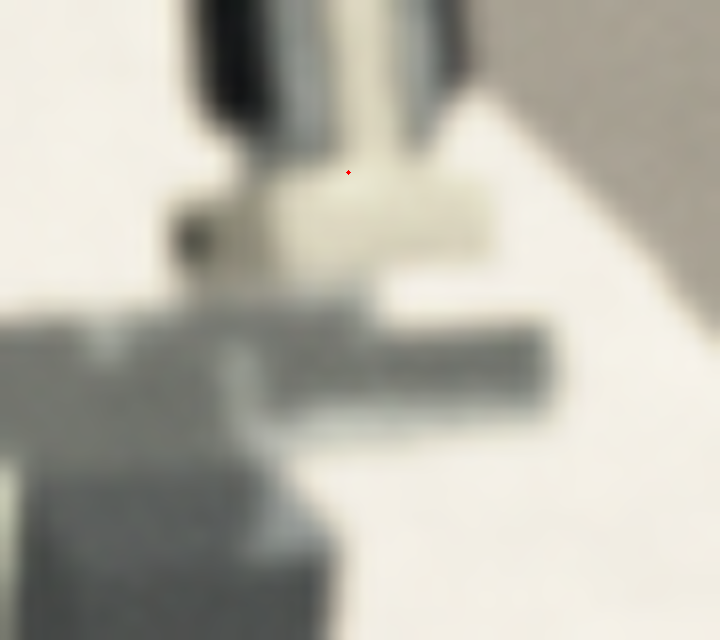

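View pics/t21.png

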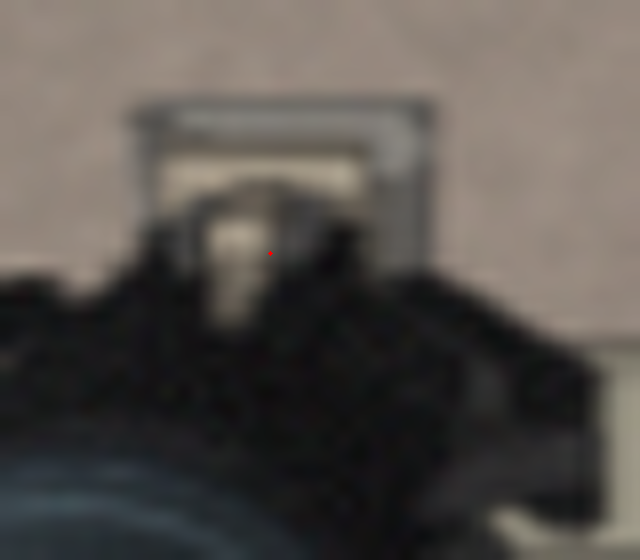

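```bash
sed -i 's/TR=np.array(\[.6419,.2093,.2337\])/TR=np.array([.6419,.2105,.2337])/; s/def place(sgn,hx=.007/def place(sgn,hx=.009/' h.py
python3 -c "
from h import *
p,R=place(1,gap=.004,hz=.015); to(p,R)"
```

```text
t 29.32 pos [0.6324 0.2113 0.2686] q [ 0.183  0.051  1.763 -0.109  0.806 -1.357] F [1.3 0.1 0.1] open 0.105
R cols x [-0.863 -0.019 -0.505] y [-0.024  1.     0.002] z [ 0.505  0.014 -0.863]
shift u [ 0.0017 -0.005   0.08  ]
turn u [0.0011 0.0018 0.0007]
```

```bash
python3 -m pendant '[[[0.002,-0.005,0.03,0.001,0.002,0],[0,0,0.03,0,0,0],[0,0,0.015,0,0,0],[0,0,0,0,0,0]]]' 1
python3 - <<'E'
from h import *
p,R=place(1,gap=.0,hz=.015); to(p,R)
s=avg('scene',6); t=avg("top",6)
crop(s,380,160,425,200,16,'s22.png'); crop(t,235,145,275,180,16,"t22.png")
E
```

```text
time_s: 29.82
eef_pos: [0.64, 0.2102, 0.2539]
eef_rot: [0.258, -0.011, 0.966, 0.002]
wrist_force: [0.3, 0.4, 0.3]
opening: 0.102
t 29.82 pos [0.64   0.2102 0.2539] q [ 0.18   0.085  1.756 -0.112  0.788 -1.355] F [0.3 0.4 0.3] open 0.102
R cols x [-0.867 -0.02  -0.498] y [-0.022  1.    -0.001] z [ 0.498  0.01  -0.867]
shift u [-0.0028  0.0011  0.0172]
turn u [-0.     -0.0006  0.0007]
```

View pics/s22.png

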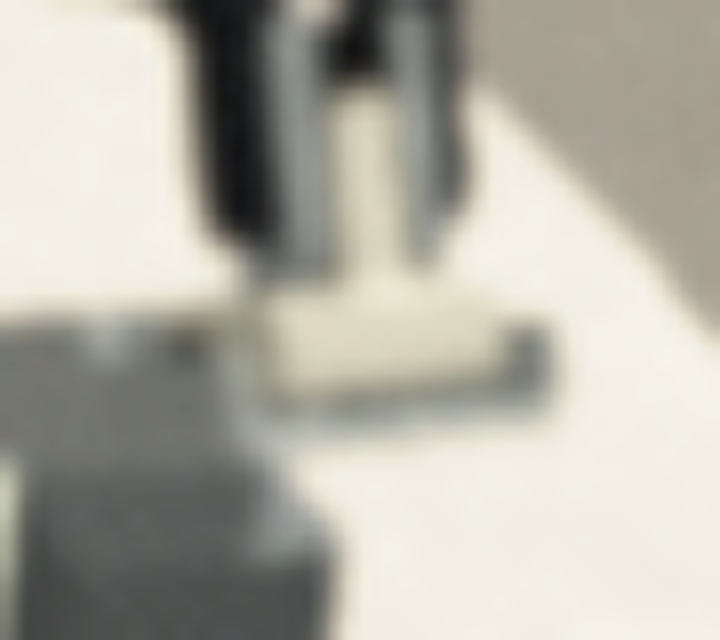

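View pics/t22.png

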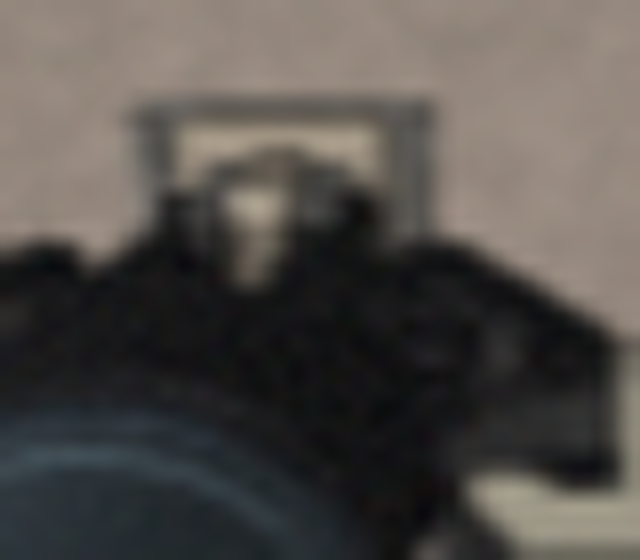

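```bash
python3 -m pendant '[[[-0.002,0.001,0.012,0,0,0],[0,0,0.0,0,0,0],[0,0,0.005,0,0,0],[0,0,0,0,0,0]]]' 1
python3 - <<'E'
from h import *
p,R=place(1,gap=.0,hz=.015); to(p,R)
E
```

```text
time_s: 30.92
eef_pos: [0.6422, 0.2106, 0.2516]
eef_rot: [0.258, -0.011, 0.966, 0.002]
wrist_force: [-0.4, 0.1, 0.2]
opening: 0.104
t 30.93 pos [0.6422 0.2106 0.2516] q [ 0.18   0.092  1.753 -0.113  0.782 -1.354] F [-0.4  0.1  0.2] open 0.104
R cols x [-0.866 -0.02  -0.499] y [-0.022  1.    -0.001] z [ 0.499  0.01  -0.867]
shift u [ 0.0012 -0.0004  0.0017]
turn u [ 0.     -0.0003  0.0007]
```

```bash
python3 -m pendant '[[[0,0,0.007,0,0,0],[0,0,0.0,0,0,0]]]' 1|grep -E "pos|force"
python3 -m pendant '[[[0,0,0.007,0,0,0],[0,0,0.0,0,0,0]]]' 1|grep -E "pos|force"
```

```text
eef_pos: [0.6431, 0.2107, 0.2509]
wrist_force: [0.7, -0.2, 0.4]
eef_pos: [0.6439, 0.211, 0.2516]
wrist_force: [-0.4, -0.6, -0.3]
```

```bash
for i in 1; do python3 -m pendant '[[[0.003,0,0.012,0,0,0],[0,0,0.006,0,0,0],[0,0,0,0,0,0]]]' 1|grep -E "pos|force"; done
python3 - <<'E'
from h import *
p,R=place(1,gap=.0,hz=.015); to(p,R)
s=avg('scene',4); crop(s,380,160,425,200,16,'s23.png')
E
```

```text
eef_pos: [0.6454, 0.2116, 0.2524]
wrist_force: [0.2, 0.7, -0.7]
t 31.80 pos [0.6454 0.2116 0.2524] q [ 0.18   0.096  1.749 -0.114  0.776 -1.354] F [ 0.2  0.7 -0.7] open 0.105
R cols x [-0.863 -0.02  -0.504] y [-0.023  1.    -0.001] z [ 0.504  0.011 -0.864]
shift u [ 0.0168 -0.0052 -0.0031]
turn u [0.0003 0.0015 0.001 ]
```

View pics/s23.png

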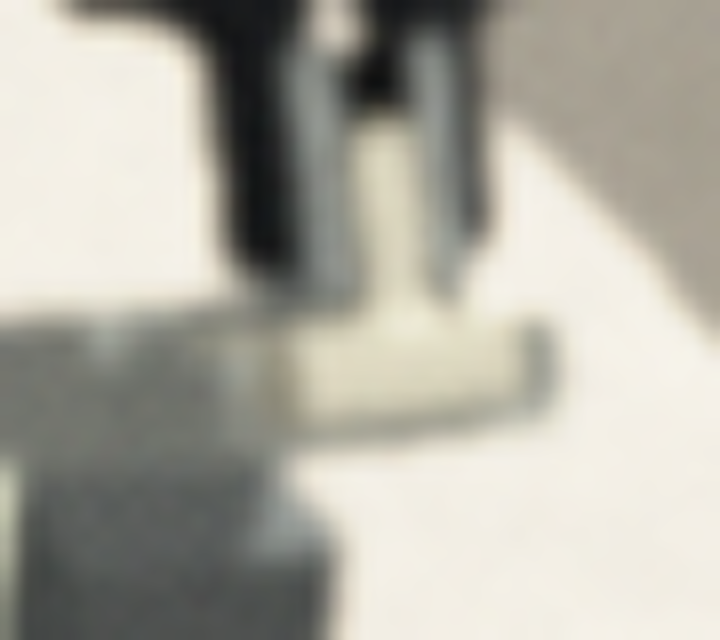

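```bash
python3 -m pendant '[[[0.016,-0.003,0,0,0,0],[0,0,0,0,0,0]]]' 1
python3 -m pendant '[[[0,0,0,0,0,0],[0,0,0,0,0,0],[0,0,0,0,0,0],[0,0,0,0,0,0],[0,0,0,0,0,0],[0,0,0,0,0,0]]]' 0
python3 - <<'E'
from h import *
p,R=place(1,gap=.0,hz=.015); to(p,R)
s=avg('scene',3); t=avg('top',3); crop(s,340,150,430,205,8,'s24.png'); crop(t,225,140,300,240,6,'t24.png')
E
```

```text
time_s: 32.25
eef_pos: [0.6427, 0.2109, 0.2506]
eef_rot: [0.261, -0.011, 0.965, 0.003]
wrist_force: [-4.0, 0.6, 2.8]
opening: 0.106
time_s: 33.0
eef_pos: [0.6421, 0.2105, 0.2486]
eef_rot: [0.26, -0.011, 0.966, 0.002]
wrist_force: [-1.1, 0.2, 0.2]
opening: 0.997
t 33.00 pos [0.6421 0.2105 0.2486] q [ 0.18   0.094  1.759 -0.114  0.772 -1.354] F [-1.1  0.2  0.2] open 0.997
R cols x [-0.865 -0.02  -0.502] y [-0.023  1.    -0.001] z [ 0.502  0.01  -0.865]
shift u [-0.0071 -0.0001 -0.0111]
turn u [0.0001 0.0007 0.0009]
```

View pics/s24.png

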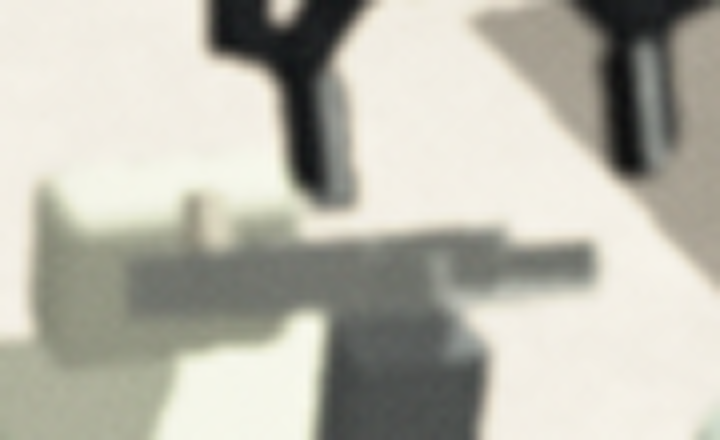

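View pics/t24.png

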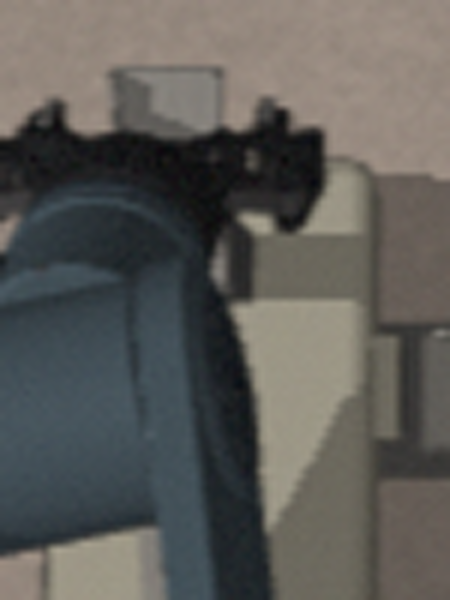

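```bash
python3 -m pendant '[[[0,0,-0.1,0,0,0],[0,0,-0.2,0,0,0],[0,0,-0.2,0,0,0],[0,-0.2,-0.05,0,0.04,0],[0,-0.25,0,0,0.042,0],[0,-0.25,0,0,0.042,0],[0,-0.25,0,0,0.042,0],[0.1,-0.25,0,0,0,0],[0.1,-0.25,0,0,0,0],[0.1,-0.25,0,0,0,0],[0.1,-0.25,0,0,0,0],[0,0,0,0,0,0]]]' 0
python3 - <<'E'
from h import *
to()
s=avg('scene',4); t=avg('top',4)
import pickle; pickle.dump((t,s),open("c2.pkl","wb"))
crop(t,225,140,425,280,4,"t25.png"); crop(s,210,165,430,295,3.6,"s25.png")
E
```

```text
time_s: 34.8
eef_pos: [0.5133, -0.1942, 0.3458]
eef_rot: [-0.007, -0.014, 1.0, 0.0]
wrist_force: [-0.1, 0.3, -0.6]
opening: 0.999
t 34.80 pos [ 0.5133 -0.1942  0.3458] q [-0.574  0.059  1.513 -0.007  1.581 -2.172] F [-0.1  0.3 -0.6] open 0.999
R cols x [-1.    -0.027  0.013] y [-0.027  1.     0.001] z [-0.013  0.001 -1.   ]
```

View pics/t25.png

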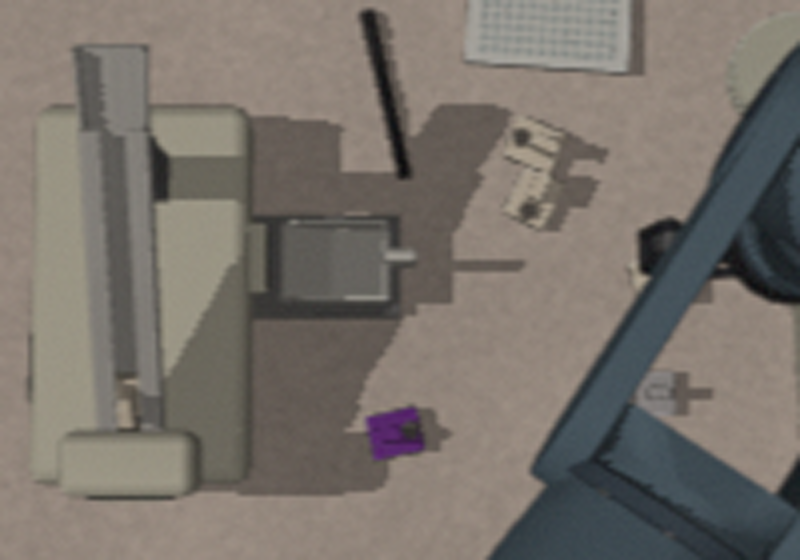

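View pics/s25.png

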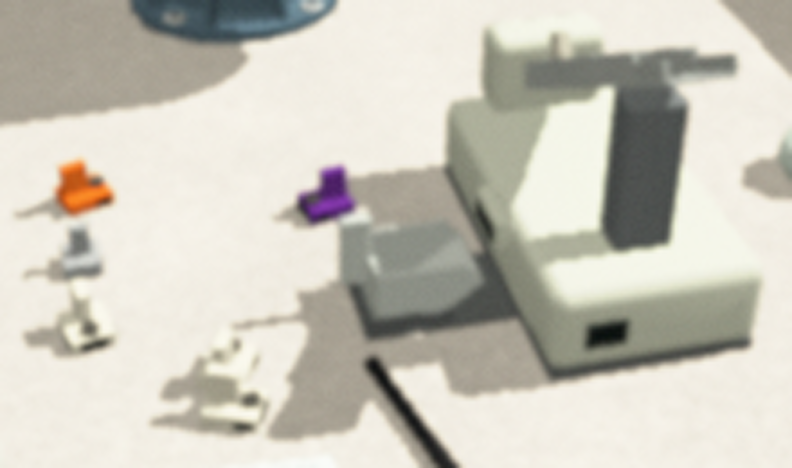

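```bash
python3 - <<'E'
from h import *
import pickle; t,s=pickle.load(open("c2.pkl","rb"))
f=lambda x,y:(343+x/16-.5,165+y/16-.5)
a=onz(t,*f(130,455),.012)-onz(t,*f(265,520),.012); print("B front edge",a, np.degrees(np.arctan2(a[0],-a[1])))
a=onz(t,*f(135,440),.014)-onz(t,*f(205,280),.014); print("B side az",np.degrees(np.arctan2(a[1],a[0])))
a=onz(t,*f(135,225),.014)-onz(t,*f(270,280),.014); print("A side az",np.degrees(np.arctan2(a[1],a[0])))
a=onz(t,*f(225,185),.04)-onz(t,*f(325,220),.04); print("A fin az",np.degrees(np.arctan2(a[1],a[0])))
print("B fin seen",onz(t,*f(240,340),.04))
h=np.radians(156)
from h import pick
P0=np.array([.6015+.007*np.cos(h),-.0865+.007*np.sin(h)])
R=A(h,'z'); 
def box(o,h):
    R=A(h,'z'); return [np.r_[o,0]+R@np.array(v) for v in[(.02,.017,.014),(.02,-.017,.014),(-.02,.017,.014),(-.02,-.017,.014),(.004,0,.04),(-.018,0,.04),(.02,.017,0),(.02,-.017,0)]]
h2=np.radians(67.7); PA=np.array([.6347+.007*np.cos(h2),-.0888+.007*np.sin(h2)])
pts=np.array(box(P0,h)+box(PA,h2))
crop(t,343,165,375,199,16,"t26.png",proj(t,pts)); crop(s,245,245,295,290,13,"s26.png",proj(s,pts))
to(*pick(*P0,h,1))
E
```

```text
B front edge [0.0120811  0.02602174 0.        ] 155.0959985555197
B side az 157.21126361844082
A side az 68.6064787593209
A fin az 71.50022188517264
B fin seen [ 0.60165502 -0.07943454  0.04      ]
t 35.20 pos [ 0.5149 -0.1897  0.346 ] q [-0.566  0.058  1.513 -0.006  1.581 -2.171] F [0.7 0.3 0.9] open 1.000
R cols x [-0.999 -0.035  0.013] y [-0.035  0.999  0.002] z [-0.013  0.001 -1.   ]
shift u [-0.4714  0.4975  1.645 ]
turn u [-0.0003 -0.0041  0.1444]
```

View pics/t26.png

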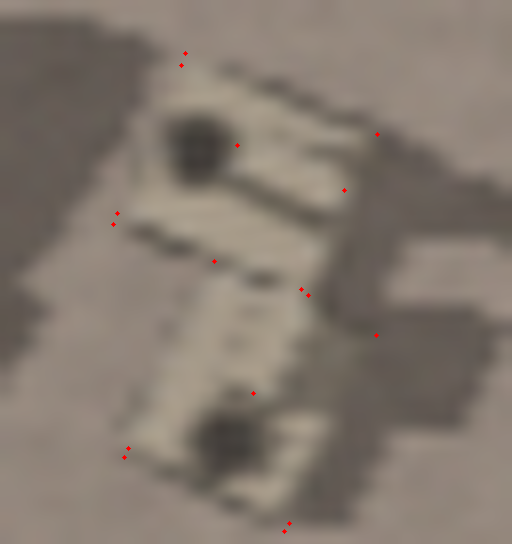

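View pics/s26.png

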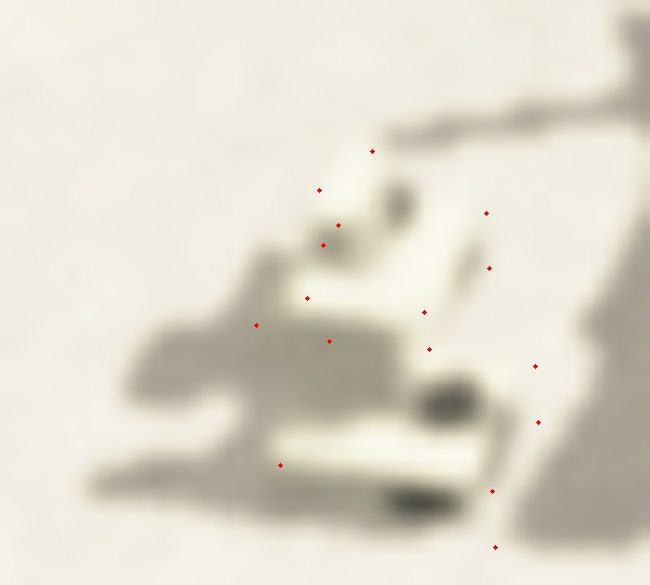

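```bash
python3 -m pendant '[[[-0.09,0.09,0.2,0,0,0],[-0.09,0.09,0.24,0,0,0],[-0.09,0.1,0.24,0,0,0],[-0.1,0.1,0.24,0,0,0],[-0.09,0.09,0.2,0,0,0],[0,0,0,0,0,0.048],[0,0,0,0,0,0.048],[0,0,0,0,-0.004,0.048],[0,0,0,0,0,0]]]' 0
python3 -c "
from h import *
h=np.radians(156); to(*pick(.6015+.007*np.cos(h),-.088+.007*np.sin(h),h,1))"
```

```text
time_s: 36.33
eef_pos: [0.6061, -0.0818, 0.1141]
eef_rot: [0.001, 0.207, 0.978, -0.003]
wrist_force: [-0.5, -0.1, 0.2]
opening: 1.001
t 36.33 pos [ 0.6061 -0.0818  0.1141] q [-0.325  0.383  1.605 -0.005  1.151 -1.476] F [-0.5 -0.1  0.2] open 1.001
R cols x [-0.914  0.406 -0.003] y [ 0.406  0.914 -0.005] z [ 0.001 -0.006 -1.   ]
shift u [ 0.0101 -0.0352  0.4909]
turn u [-0.0015  0.001   0.0003]
```

```bash
python3 -m pendant '[[[0.01,-0.035,0.1,-0.0015,0.001,0],[0,0,0.14,0,0,0],[0,0,0.1,0,0,0],[0,0,0,0,0,0]]]' 0
python3 -c "
from h import *
h=np.radians(156); to(*pick(.6015+.007*np.cos(h),-.088+.007*np.sin(h),h,1))
s=avg('scene',3);crop(s,220,225,310,295,8,'s27.png')"
```

```text
time_s: 36.83
eef_pos: [0.5997, -0.0877, 0.0411]
eef_rot: [-0.001, 0.202, 0.979, 0.0]
wrist_force: [-0.7, 0.1, 0.7]
opening: 1.005
t 36.83 pos [ 0.5997 -0.0877  0.0411] q [-0.341  0.479  1.643  0.     1.022 -1.505] F [-0.7  0.1  0.7] open 1.005
R cols x [-0.918  0.396  0.002] y [0.396 0.918 0.   ] z [-0.002  0.001 -1.   ]
shift u [-0.009   0.0021  0.1253]
turn u [ 0.     -0.0008  0.0038]
```

View pics/s27.png

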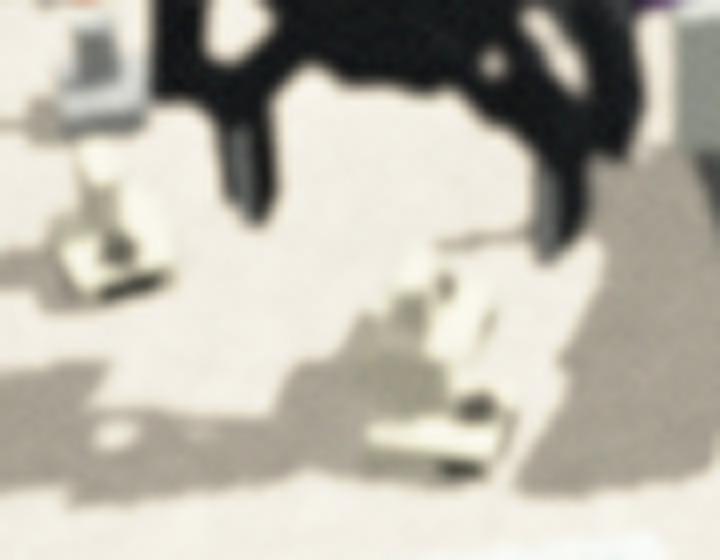

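```bash
python3 -m pendant '[[[-0.009,0,0.05,0,0,0.004],[0,0,0.05,0,0,0],[0,0,0.02,0,0,0],[0,0,0,0,0,0]]]' 0
python3 -c "
from h import *
h=np.radians(156); to(*pick(.6015+.007*np.cos(h),-.088+.007*np.sin(h),h,1))
s=avg('scene',3);crop(s,220,225,310,295,8,'s28.png')"
```

```text
time_s: 37.48
eef_pos: [0.6054, -0.0896, 0.0204]
eef_rot: [0.003, 0.209, 0.978, -0.0]
wrist_force: [1.1, 0.6, 0.3]
opening: 1.003
t 37.48 pos [ 0.6054 -0.0896  0.0204] q [-0.341  0.517  1.638  0.     0.98  -1.491] F [1.1 0.6 0.3] open 1.003
R cols x [-0.913  0.408 -0.006] y [0.408 0.913 0.001] z [ 0.006 -0.002 -1.   ]
shift u [ 0.0213 -0.0006  0.022 ]
turn u [ 0.0003  0.002  -0.0006]
```

View pics/s28.png

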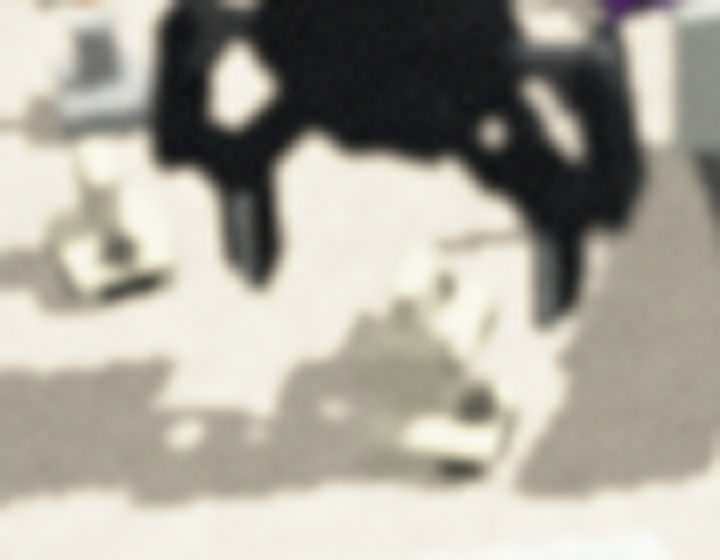

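```bash
python3 -m pendant '[[[0.021,0,0.022,0,0.002,0],[0,0,0,0,0,0],[0,0,0,0,0,0]]]' 0
python3 -c "
from h import *
h=np.radians(156); to(*pick(.6015+.007*np.cos(h),-.088+.007*np.sin(h),h,1))"
```

```text
time_s: 38.0
eef_pos: [0.602, -0.088, 0.0168]
eef_rot: [0.001, 0.209, 0.978, 0.0]
wrist_force: [0.2, -0.1, -0.2]
opening: 1.001
t 38.00 pos [ 0.602  -0.088   0.0168] q [-3.400e-01  5.190e-01  1.645e+00  1.000e-03  9.770e-01 -1.491e+00] F [ 0.2 -0.1 -0.2] open 1.001
R cols x [-0.913  0.408 -0.002] y [0.408 0.913 0.001] z [ 0.002  0.    -1.   ]
shift u [ 0.0023 -0.0012  0.0042]
turn u [ 0.0003  0.0005 -0.0005]
```

```bash
python3 -m pendant '[[[0.002,-0.001,0.004,0,0,0],[0,0,0,0,0,0],[0,0,0,0,0,0],[0,0,0,0,0,0],[0,0,0,0,0,0],[0,0,0,0,0,0]]]' 1
python3 -c "
from h import *
h=np.radians(156); to(*pick(.6015+.007*np.cos(h),-.088+.007*np.sin(h),h,1))
s=avg('scene',3);crop(s,220,225,310,295,8,'s29.png')"
```

```text
time_s: 38.75
eef_pos: [0.6018, -0.0881, 0.0163]
eef_rot: [0.001, 0.209, 0.978, 0.0]
wrist_force: [0.5, 0.8, 0.3]
opening: 0.111
t 38.75 pos [ 0.6018 -0.0881  0.0163] q [-3.410e-01  5.190e-01  1.646e+00  1.000e-03  9.750e-01 -1.492e+00] F [0.5 0.8 0.3] open 0.111
R cols x [-0.913  0.408 -0.002] y [0.408 0.913 0.001] z [ 0.002  0.    -1.   ]
shift u [ 0.0015 -0.0002  0.0013]
turn u [ 0.0003  0.0007 -0.0005]
```

View pics/s29.png

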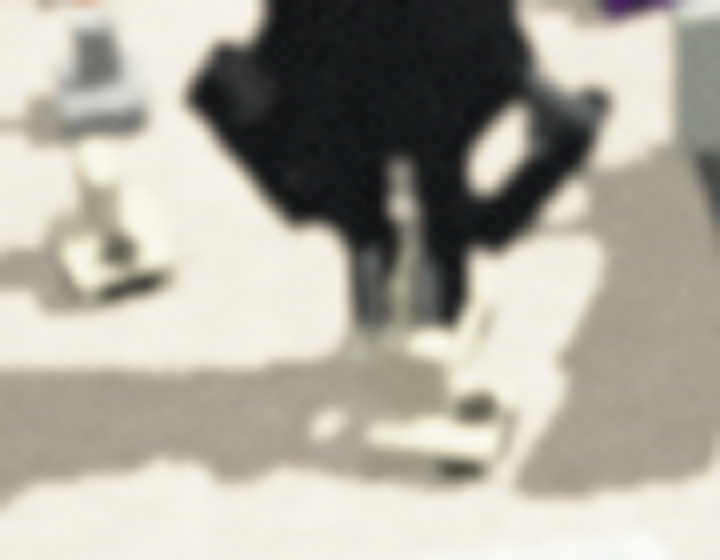

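```bash
python3 -m pendant '[[[0,0,-0.05,0,0,0],[0,0,-0.12,0,0,0],[0,0,-0.26,0,0,0],[0,0,-0.28,0,0,0],[0,0,-0.28,0,0,0],[0,0,-0.28,0,0,0],[0,0,-0.2,0,0,0],[0,0,0,0,0,0]]]' 1
python3 -c "
from h import *
p,R=place(1); to(p+RR@[0,0,.07],R)"
```

```text
time_s: 39.9
eef_pos: [0.6003, -0.0879, 0.3245]
eef_rot: [0.002, 0.209, 0.978, 0.0]
wrist_force: [0.5, -0.1, 0.1]
opening: 0.103
t 39.90 pos [ 0.6003 -0.0879  0.3245] q [-3.410e-01  1.880e-01  1.412e+00  1.000e-03  1.537e+00 -1.492e+00] F [ 0.5 -0.1  0.1] open 0.103
R cols x [-0.913  0.408 -0.005] y [0.408 0.913 0.001] z [ 0.005 -0.001 -1.   ]
shift u [0.5832 1.3695 0.0497]
turn u [-0.0366 -0.1624 -0.137 ]
```

```bash
python3 -m pendant '[[[0,0,0,-0.009,-0.041,-0.034],[0,0.05,-0.05,-0.009,-0.041,-0.034],[0,0.1,-0.05,-0.009,-0.041,-0.034],[0,0.15,-0.05,-0.009,-0.041,-0.034],[0,0.22,0,0,0,0],[0,0.22,0,0,0,0],[0,0.22,0,0,0,0],[0,0.22,0,0,0,0],[0,0.12,0,0,0,0],[0,0,0,0,0,0]]]' 1
python3 -c "
from h import *
p,R=place(1); to(p+RR@[0,0,.07],R)"
```

```text
time_s: 41.15
eef_pos: [0.5887, 0.1788, 0.3417]
eef_rot: [0.261, -0.014, 0.965, 0.001]
wrist_force: [0.4, 0.2, 0.1]
opening: 0.104
t 41.15 pos [0.5887 0.1788 0.3417] q [ 0.132 -0.131  1.791 -0.07   0.958 -1.443] F [0.4 0.2 0.1] open 0.104
R cols x [-0.864 -0.026 -0.504] y [-0.028  1.    -0.005] z [ 0.504  0.009 -0.864]
shift u [-0.0088  0.153   0.162 ]
turn u [-0.0002  0.0013  0.0029]
```

```bash
cat >> h.py <<'E'
def seat(off,hz):
    n=RR[:,2]; return np.array([.6425,.2107,.252])+n*(off+hz-.0149),place(1)[1]
E
python3 -m pendant '[[[-0.01,0.15,0.12,0,0.001,0.003],[0,0,0.1,0,0,0],[0,0,0.08,0,0,0],[0,0,0,0,0,0],[0,0,0,0,0,0]]]' 1
python3 -c "
from h import *
to(*seat(.03,.0163))"
```

```text
time_s: 41.78
eef_pos: [0.6203, 0.2052, 0.2867]
eef_rot: [0.258, -0.008, 0.966, 0.001]
wrist_force: [-0.2, 0.0, 0.3]
opening: 0.103
t 41.77 pos [0.6203 0.2052 0.2867] q [ 0.179  0.009  1.766 -0.111  0.854 -1.357] F [-0.2  0.   0.3] open 0.103
R cols x [-0.867 -0.015 -0.498] y [-0.016  1.    -0.003] z [ 0.498  0.006 -0.867]
shift u [-0.01    0.0258  0.049 ]
turn u [-0.0014 -0.0007 -0.0007]
```

```bash
python3 -m pendant '[[[-0.01,0.025,0.03,-0.001,-0.001,0],[0,0,0.06,0,0,0],[0,0,0.05,0,0,0],[0,0,0,0,0,0],[0,0,0,0,0,0]]]' 1
python3 -c "
from h import *
to(*seat(0,.0163))
s=avg('scene',3);t=avg('top',3); crop(s,380,160,425,200,16,'s30.png'); crop(t,235,145,275,180,16,'t30.png')"
```

```text
time_s: 42.4
eef_pos: [0.6375, 0.2103, 0.2634]
eef_rot: [0.26, -0.008, 0.965, 0.002]
wrist_force: [0.6, -0.7, -0.0]
opening: 0.105
t 42.40 pos [0.6375 0.2103 0.2634] q [ 0.182  0.069  1.755 -0.115  0.8   -1.348] F [ 0.6 -0.7 -0. ] open 0.105
R cols x [-0.864 -0.015 -0.503] y [-0.017  1.     0.   ] z [ 0.503  0.009 -0.864]
shift u [0.0069 0.0017 0.0548]
turn u [-0.0004  0.001  -0.0009]
```

View pics/s30.png

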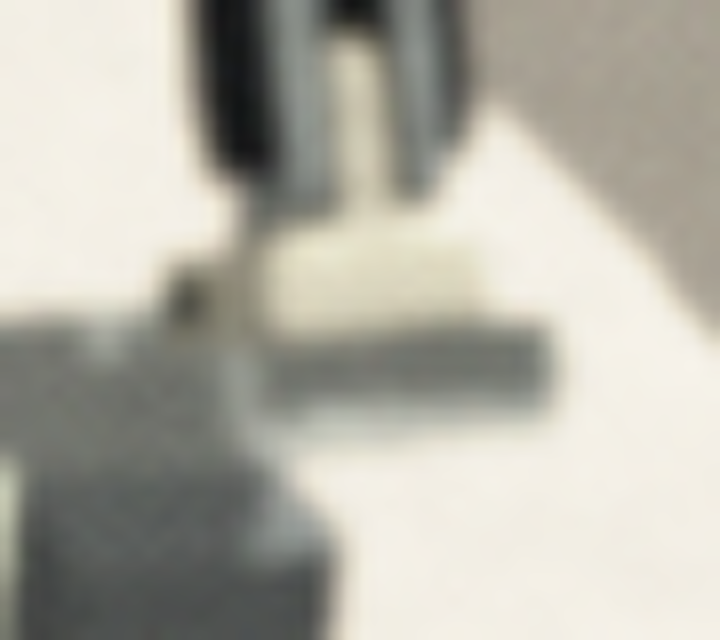

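View pics/t30.png

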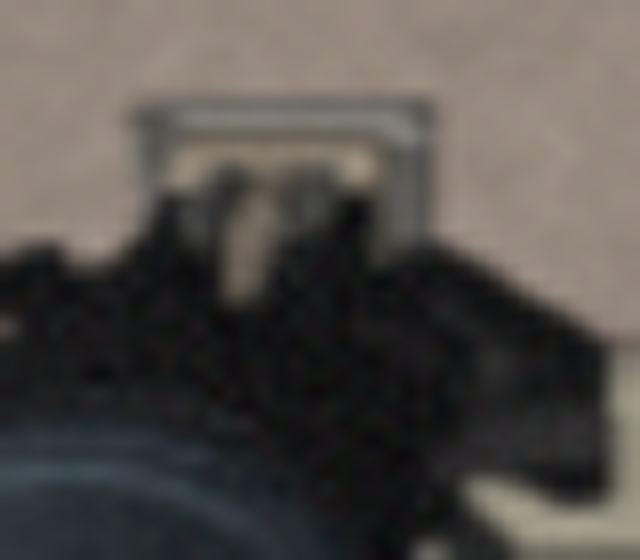

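```bash
python3 -m pendant '[[[0.006,0.002,0.03,0,0.001,0],[0,0,0.024,0,0,0],[0,0,0,0,0,0],[0,0,0,0,0,0]]]' 1
python3 -c "
from h import *
to(*seat(0,.0163))"
```

```text
time_s: 43.2
eef_pos: [0.6421, 0.2108, 0.2532]
eef_rot: [0.259, -0.008, 0.966, 0.002]
wrist_force: [0.2, -1.0, 0.1]
opening: 0.102
t 43.20 pos [0.6421 0.2108 0.2532] q [ 0.181  0.09   1.753 -0.115  0.784 -1.347] F [ 0.2 -1.   0.1] open 0.102
R cols x [-0.866 -0.014 -0.5  ] y [-0.017  1.     0.001] z [ 0.5    0.009 -0.866]
shift u [ 0.0014 -0.0006 -0.001 ]
turn u [-0.0003  0.0002 -0.0009]
```

```bash
python3 -m pendant '[[[0,0,0.005,0,0,0],[0,0,0,0,0,0]]]' 1
python3 -m pendant '[[[0,0,0,0,0,0],[0,0,0,0,0,0],[0,0,0,0,0,0],[0,0,0,0,0,0],[0,0,0,0,0,0],[0,0,-0.1,0,0,0],[0,0,-0.2,0,0,0],[0,0,-0.2,0,0,0]]]' 0
python3 -c "
from h import *
to()
s=avg('scene',3); crop(s,340,150,430,205,8,'s31.png')"
```

```text
time_s: 43.45
eef_pos: [0.6427, 0.2109, 0.2525]
eef_rot: [0.259, -0.008, 0.966, 0.003]
wrist_force: [0.7, 0.6, -0.0]
opening: 0.105
time_s: 44.45
eef_pos: [0.5907, 0.2092, 0.3367]
eef_rot: [0.256, -0.008, 0.967, 0.002]
wrist_force: [0.8, 0.2, 0.3]
opening: 1.0
t 44.45 pos [0.5907 0.2092 0.3367] q [ 0.198 -0.087  1.757 -0.109  0.965 -1.35 ] F [0.8 0.2 0.3] open 1.000
R cols x [-0.869 -0.014 -0.494] y [-0.016  1.    -0.001] z [ 0.494  0.007 -0.869]
```

View pics/s31.png

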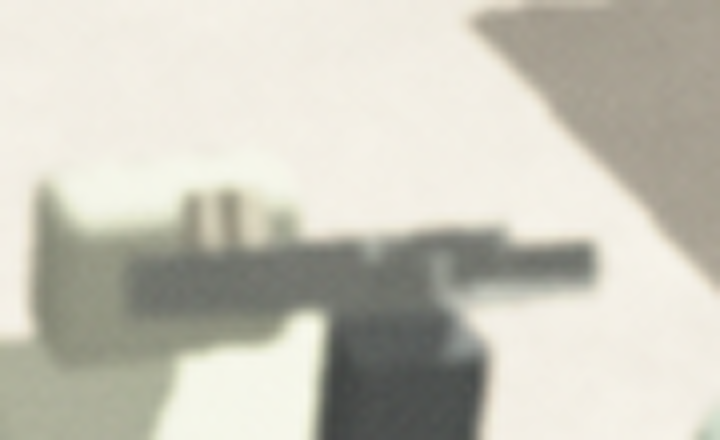

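```bash
python3 -m pendant '[[[0,-0.1,0,0,0.04,0],[0,-0.2,0,0,0.042,0],[0,-0.25,0,0,0.042,0],[0,-0.25,0,0,0.042,0],[0,-0.25,0,0,0,0.03],[0,-0.22,0,0,0,0.055],[0,0,0.1,0,0,0.057],[0,0,0.1,0,0,0.057],[0,0,0.1,0,0,0.057],[0,0,0,0,0,0.057],[0,0,0,0,0,0.057],[0,0,0,0,0,0.057]]]' 0
python3 - <<'E'
from h import *
h=np.radians(69.5); to(*pick(.6347+.007*np.cos(h),-.090+.007*np.sin(h),h,1))
s=avg('scene',3); crop(s,220,225,310,295,8,'s32.png')
E
```

```text
time_s: 46.1
eef_pos: [0.5875, -0.0543, 0.2552]
eef_rot: [-0.019, 0.632, 0.775, -0.01]
wrist_force: [0.5, 0.3, 0.3]
opening: 1.003
t 46.10 pos [ 0.5875 -0.0543  0.2552] q [-0.291  0.225  1.507 -0.004  1.453 -0.493] F [0.5 0.3 0.3] open 1.003
R cols x [-0.201  0.979  0.017] y [ 0.979  0.202 -0.039] z [-0.042  0.008 -0.999]
shift u [-0.2421  0.2421  1.1837]
turn u [-0.0137 -0.0016  0.1784]
```

View pics/s32.png

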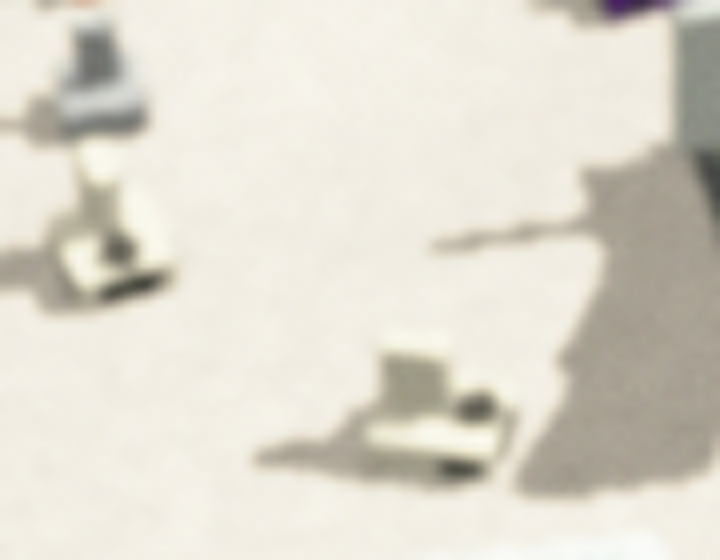

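```bash
python3 -m pendant '[[[-0.08,0.08,0.1,-0.007,0,0.057],[-0.06,0.08,0.2,-0.007,0,0.057],[-0.02,0.08,0.25,0,0,0.057],[0,0.06,0.2,0,0,0],[0,0,0,0,0,0]]]' 0
python3 - <<'E'
from h import *
s=cam("scene"); print(onz(s,220+414/8-.5,225+343/8-.5,.04))
h=np.radians(69.5); to(*pick(.6347+.007*np.cos(h),-.090+.007*np.sin(h),h,1))
E
```

```text
time_s: 46.88
eef_pos: [0.6509, -0.0881, 0.0995]
eef_rot: [-0.002, 0.811, 0.585, 0.005]
wrist_force: [-0.3, -0.1, 0.2]
opening: 1.002
[ 0.63191506 -0.09176138  0.04      ]
t 46.92 pos [ 0.652  -0.0883  0.1019] q [-0.32   0.487  1.486  0.011  1.164 -0.002] F [0.7 0.3 0.4] open 1.002
R cols x [0.317 0.949 0.01 ] y [ 0.949 -0.317  0.005] z [ 0.008  0.008 -1.   ]
shift u [-0.0397 -0.0818  0.4287]
turn u [ 0.0016 -0.0033  0.0113]
```

```bash
python3 -m pendant '[[[-0.04,-0.082,0.08,0.0016,-0.003,0.011],[0,0,0.12,0,0,0],[0,0,0.1,0,0,0],[0,0,0,0,0,0]]]' 0
python3 - <<'E'
from h import *
h=np.radians(69.5); to(*pick(.634+.007*np.cos(h),-.0907+.007*np.sin(h),h,1))
E
```

```text
time_s: 47.42
eef_pos: [0.6386, -0.0918, 0.0494]
eef_rot: [0.005, 0.819, 0.573, 0.004]
wrist_force: [-0.2, 0.1, 0.3]
opening: 0.997
t 47.42 pos [ 0.6386 -0.0918  0.0494] q [-3.270e-01  5.290e-01  1.546e+00  1.000e-03  1.054e+00  2.300e-02] F [-0.2  0.1  0.3] open 0.997
R cols x [0.343 0.939 0.001] y [ 0.939 -0.343  0.013] z [ 0.012 -0.003 -1.   ]
shift u [-0.0031 -0.0258  0.1667]
turn u [ 0.0041 -0.0004  0.0025]
```

```bash
python3 -m pendant '[[[-0.003,-0.026,0.06,0.004,0,0.0025],[0,0,0.06,0,0,0],[0,0,0.03,0,0,0],[0,0,0,0,0,0]]]' 0
python3 - <<'E'
from h import *
h=np.radians(69.5); to(*pick(.634+.007*np.cos(h),-.0907+.007*np.sin(h),h,1))
s=avg('scene',3); crop(s,220,225,310,295,8,'s33.png')
E
```

```text
time_s: 47.92
eef_pos: [0.6352, -0.091, 0.02]
eef_rot: [0.001, 0.821, 0.57, 0.001]
wrist_force: [0.6, 0.4, 0.3]
opening: 0.999
t 47.92 pos [ 0.6352 -0.091   0.02  ] q [-3.270e-01  5.710e-01  1.553e+00  1.000e-03  1.014e+00  2.900e-02] F [0.6 0.4 0.3] open 0.999
R cols x [0.349 0.937 0.001] y [ 0.937 -0.349  0.003] z [ 0.004  0.    -1.   ]
shift u [-0.0009 -0.0063  0.0198]
turn u [ 0.001  -0.0004  0.0002]
```

View pics/s33.png

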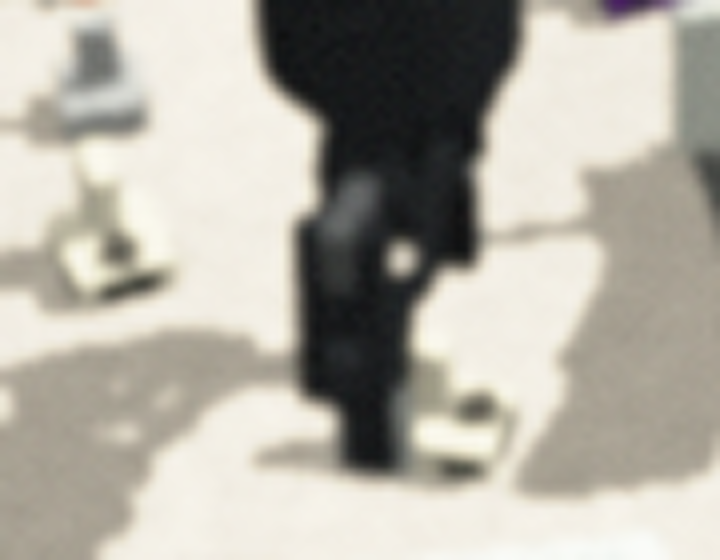

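```bash
python3 -m pendant '[[[0,-0.006,0.02,0.001,0,0],[0,0,0,0,0,0],[0,0,0,0,0,0],[0,0,0,0,0,0],[0,0,0,0,0,0],[0,0,0,0,0,0],[0,0,0,0,0,0]]]' 1
python3 - <<'E'
from h import *
h=np.radians(69.5); to(*pick(.634+.007*np.cos(h),-.0907+.007*np.sin(h),h,1))
s=avg('scene',3); crop(s,220,225,310,295,8,'s34.png')
E
```

```text
time_s: 48.95
eef_pos: [0.6354, -0.0909, 0.0176]
eef_rot: [0.001, 0.821, 0.57, 0.001]
wrist_force: [0.2, 0.4, 1.0]
opening: 0.103
t 48.95 pos [ 0.6354 -0.0909  0.0176] q [-0.327  0.575  1.553  0.002  1.011  0.029] F [0.2 0.4 1. ] open 0.103
R cols x [0.35  0.937 0.001] y [ 0.937 -0.35   0.003] z [ 0.003  0.    -1.   ]
shift u [-0.0013 -0.0069  0.0082]
turn u [ 0.001  -0.0005  0.0002]
```

View pics/s34.png

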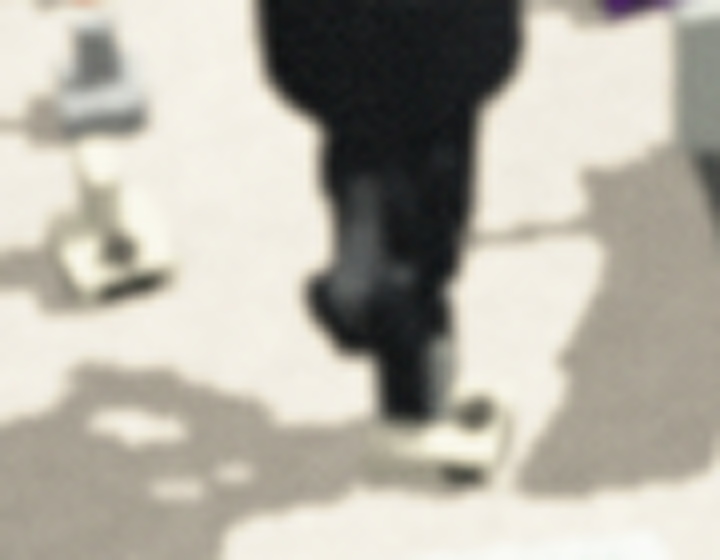

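```bash
python3 -m pendant '[[[0,0,-0.05,0,0,0],[0,0,-0.12,0,0,0],[0,0,-0.26,0,0,0],[0,0,-0.28,0,0,-0.02],[0,0,-0.28,0,0,-0.05],[0,0,-0.28,0,0,-0.055],[0,0,-0.2,0,0,-0.057],[0,0,-0.1,0,0,-0.057],[0,0,0,0,0,-0.057],[0,0,0,0,0,-0.057],[0,0,0,0,0,-0.057],[0,0,0,0,0,-0.057]]]' 1
python3 -c "
from h import *
p,R=place(1); to(p+RR@[0,0,.07],R)"
```

```text
time_s: 50.6
eef_pos: [0.6331, -0.0905, 0.3522]
eef_rot: [0.006, 0.205, 0.979, -0.0]
wrist_force: [0.3, 0.1, -1.0]
opening: 0.107
t 50.60 pos [ 0.6331 -0.0905  0.3522] q [-3.280e-01  2.480e-01  1.287e+00  1.000e-03  1.595e+00 -1.486e+00] F [ 0.3  0.1 -1. ] open 0.107
R cols x [-0.916  0.401 -0.011] y [0.401 0.916 0.002] z [ 0.011 -0.002 -1.   ]
shift u [0.7299 1.3199 0.1836]
turn u [-0.0361 -0.1603 -0.1345]
```

```bash
python3 -m pendant '[[[0,0,0,-0.009,-0.04,-0.034],[0,0.05,-0.03,-0.009,-0.04,-0.034],[0,0.1,-0.03,-0.009,-0.04,-0.034],[0.05,0.15,-0.03,-0.009,-0.04,-0.034],[0.05,0.22,0,0,0,0],[0,0.22,0,0,0,0],[0,0.22,0,0,0,0],[0,0.22,0,0,0,0],[0,0.16,0,0,0,0],[0,0.05,0,0,0,0],[0,0,0,0,0,0]]]' 1
python3 -c "
from h import *
to(*seat(.06,.0176))"
```

```text
time_s: 51.98
eef_pos: [0.6068, 0.1941, 0.3673]
eef_rot: [0.269, -0.02, 0.963, 0.001]
wrist_force: [0.1, -0.6, -1.3]
opening: 0.103
t 51.98 pos [0.6068 0.1941 0.3673] q [ 0.159 -0.101  1.718 -0.084  0.984 -1.425] F [ 0.1 -0.6 -1.3] open 0.103
R cols x [-0.854 -0.037 -0.519] y [-0.038  0.999 -0.008] z [ 0.519  0.013 -0.855]
shift u [0.1367 0.0813 0.2732]
turn u [0.0007 0.007  0.0064]
```

```bash
python3 -m pendant '[[[0.135,0.08,0.1,0.001,0.007,0.006],[0,0,0.15,0,0,0],[0,0,0.08,0,0,0],[0,0,0.08,0,0,0],[0,0,0,0,0,0],[0,0,0,0,0,0]]]' 1
python3 -c "
from h import *
to(*seat(.03,.0176))"
```

```text
time_s: 52.72
eef_pos: [0.6274, 0.2044, 0.2833]
eef_rot: [0.26, -0.007, 0.965, 0.001]
wrist_force: [-0.3, 0.1, 0.8]
opening: 0.097
t 52.73 pos [0.6274 0.2044 0.2833] q [ 0.176  0.024  1.76  -0.112  0.839 -1.356] F [-0.3  0.1  0.8] open 0.097
R cols x [-0.864 -0.013 -0.503] y [-0.013  1.    -0.002] z [ 0.503  0.005 -0.864]
shift u [0.0127 0.0298 0.01  ]
turn u [-0.0016  0.0011 -0.0015]
```

```bash
python3 -m pendant '[[[0.013,0.03,0.03,-0.0016,0.001,-0.0015],[0,0,0.05,0,0,0],[0,0,0.03,0,0,0],[0,0,0,0,0,0],[0,0,0,0,0,0]]]' 1
python3 -c "
from h import *
to(*seat(0,.0176))
s=avg('scene',3);t=avg('top',3); crop(s,380,160,425,200,16,'s35.png'); crop(t,235,145,275,180,16,'t35.png')"
```

```text
time_s: 53.35
eef_pos: [0.637, 0.2116, 0.2633]
eef_rot: [0.26, -0.01, 0.966, 0.003]
wrist_force: [0.3, 0.0, -0.3]
opening: 0.102
t 53.35 pos [0.637  0.2116 0.2633] q [ 0.183  0.069  1.755 -0.112  0.801 -1.352] F [ 0.3  0.  -0.3] open 0.102
R cols x [-0.865 -0.018 -0.502] y [-0.021  1.     0.001] z [ 0.502  0.011 -0.865]
shift u [ 0.0044 -0.005   0.049 ]
turn u [0.0004 0.0007 0.0002]
```

View pics/s35.png

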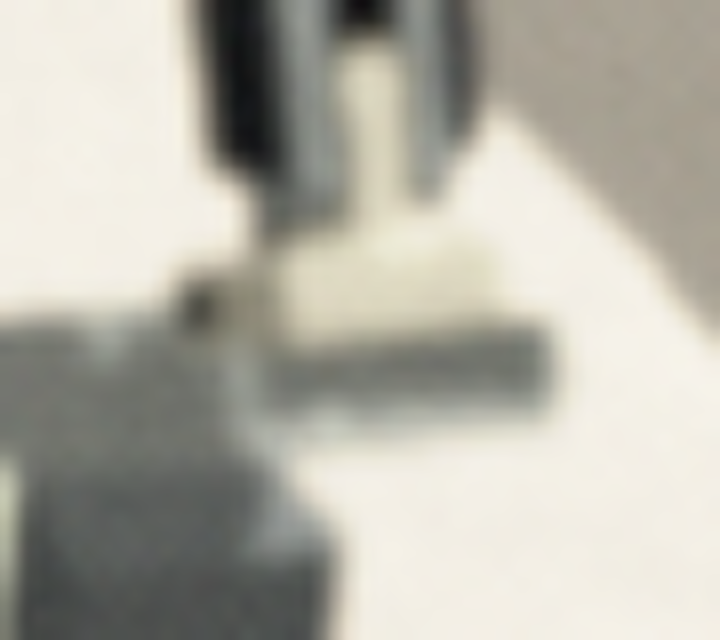

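View pics/t35.png

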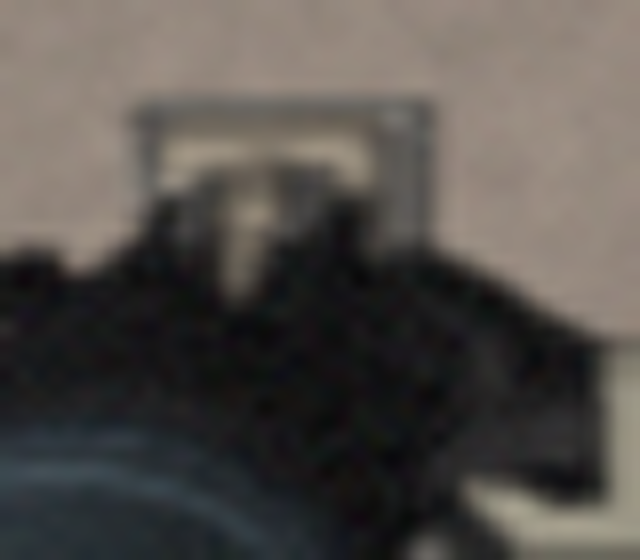

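```bash
python3 -m pendant '[[[0.01,-0.005,0.028,0,0.001,0],[0,0,0.024,0,0,0],[0,0,0,0,0,0],[0,0,0,0,0,0]]]' 1
python3 -c "
from h import *
to(*seat(0,.0176))"
```

```text
time_s: 54.15
eef_pos: [0.6407, 0.2105, 0.2527]
eef_rot: [0.258, -0.01, 0.966, 0.003]
wrist_force: [-1.3, 1.6, 2.6]
opening: 0.104
t 54.15 pos [0.6407 0.2105 0.2527] q [ 0.179  0.087  1.756 -0.111  0.784 -1.355] F [-1.3  1.6  2.6] open 0.104
R cols x [-0.866 -0.018 -0.499] y [-0.021  1.     0.001] z [ 0.499  0.011 -0.866]
shift u [-0.0061  0.001  -0.0061]
turn u [ 0.0004 -0.0003  0.0002]
```

Light contact (about 3 N); release and back off.

```bash
python3 -m pendant '[[[0,0,0,0,0,0],[0,0,0,0,0,0],[0,0,0,0,0,0],[0,0,0,0,0,0],[0,0,0,0,0,0],[0,0,-0.1,0,0,0],[0,0,-0.2,0,0,0],[0,0,-0.2,0,0,0]]]' 0
python3 -c "
from h import *
to()
s=avg('scene',3); crop(s,340,150,430,205,8,'s36.png')"
```

```text
time_s: 55.15
eef_pos: [0.5889, 0.2087, 0.3372]
eef_rot: [0.255, -0.01, 0.967, 0.002]
wrist_force: [0.7, 0.4, -0.1]
opening: 1.0
t 55.15 pos [0.5889 0.2087 0.3372] q [ 0.196 -0.092  1.76  -0.105  0.967 -1.358] F [ 0.7  0.4 -0.1] open 1.000
R cols x [-0.87  -0.018 -0.493] y [-0.02  1.   -0.  ] z [ 0.493  0.01  -0.87 ]
```

View pics/s36.png

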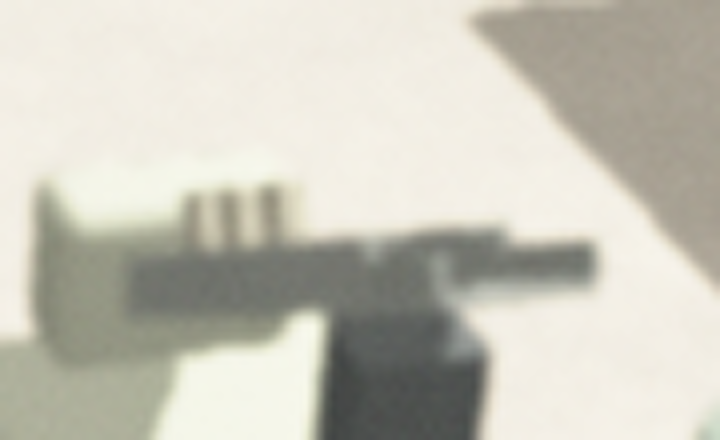

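```bash
python3 - <<'E'
from h import *
s=avg("scene",4); crop(s,222,228,246,266,16,"s37.png")
import pickle; t,_=pickle.load(open("c1.pkl","rb"))
f=lambda x,y:(378+x/16-.5,198+y/16-.5)
a=onz(t,*f(72,140),.014)-onz(t,*f(110,308),.014); print("side az",np.degrees(np.arctan2(a[1],a[0])),np.linalg.norm(a))
a=onz(t,*f(110,308),.014)-onz(t,*f(250,285),.014); print("tail edge az-90",np.degrees(np.arctan2(a[1],a[0]))-90)
E
```

```text
side az 12.940327759081185 0.03284502616163509
tail edge az-90 10.341722698477554
```

View pics/s37.png

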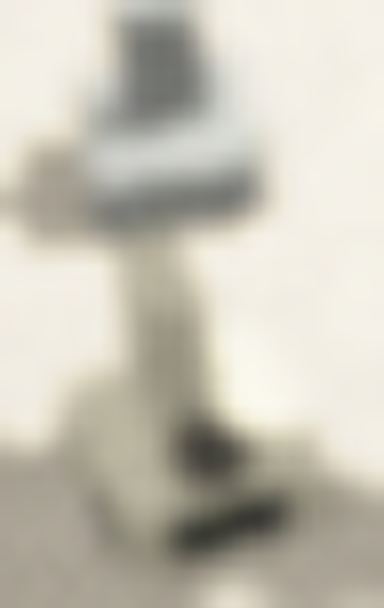

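```bash
python3 - <<'E'
from h import *
s=cam("scene"); f=lambda x,y:(222+x/16-.5,228+y/16-.5)
print("fin",onz(s,*f(165,245),.04),"plug",onz(s,*f(208,432),.019))
E
python3 -m pendant '[[[0,-0.1,0,0,0.04,0],[0,-0.2,0,0,0.042,0],[0,-0.25,0,0,0.042,0],[0,-0.25,0,0,0.042,0],[0,-0.25,0,0,0,0.03],[0,-0.25,0,0,0,0],[0,-0.25,0,0,0,0],[0,-0.25,0,0,0,0],[0,-0.15,0,0,0,0],[0,0,0,0,0,0]]]' 0
python3 - <<'E'
from h import *
h=np.radians(12.5);
for sg in(1,-1):
  p,R=pick(.526+.007*np.cos(h),-.179+.007*np.sin(h),h,sg); to(p,R)
  for q6 in(1,-2): q,e=ik(p,R,np.array([-.5,.4,1.8,0,1,q6])); print(q.round(2),e)
E
```

```text
fin [ 0.51564015 -0.17959804  0.04      ] plug [ 0.53863075 -0.17597055  0.019     ]
time_s: 56.8
eef_pos: [0.5786, -0.1942, 0.3181]
eef_rot: [-0.023, 0.038, 0.999, 0.003]
wrist_force: [-0.1, -0.2, 0.1]
opening: 0.998
t 56.80 pos [ 0.5786 -0.1942  0.3181] q [-0.509  0.236  1.369 -0.017  1.581 -2.003] F [-0.1 -0.2  0.1] open 0.998
R cols x [-0.996  0.076  0.047] y [0.076 0.997 0.003] z [-0.046  0.007 -0.999]
shift u [0.1971 0.0504 1.5217]
turn u [-0.0209 -0.0046  0.906 ]
[-0.54  0.43  1.78 -0.    0.93  0.81] 1.609823385706477e-13
[-0.54  0.43  1.78  0.    0.93  0.81] 9.492406860545088e-13
t 56.80 pos [ 0.5786 -0.1942  0.3181] q [-0.509  0.236  1.369 -0.017  1.581 -2.003] F [-0.1 -0.2  0.1] open 0.998
R cols x [-0.996  0.076  0.047] y [0.076 0.997 0.003] z [-0.046  0.007 -0.999]
shift u [0.1971 0.0504 1.5217]
turn u [ 0.0032 -0.0146 -0.0937]
[-0.8   0.35  2.04  0.54  0.65  3.12] 1.0664857717217404
[-0.54  0.43  1.78 -0.    0.93 -2.33] 6.678846346535617e-14
```

```bash
python3 -m pendant '[[[0,0,0.1,0.003,-0.0146,0.05],[0,0,0.2,0,0,0.057],[0,0,0.2,0,0,0.057],[0,0,0.2,0,0,0.057],[0,0,0.1,0,0,0.057],[0,0,0,0,0,0.057],[0,0,0,0,0,0.057],[0,0,0,0,0,0.057],[0,0,0,0,0,0.057],[0,0,0,0,0,0.057],[0,0,0,0,0,0.057],[0,0,0,0,0,0.057]]]' 0
python3 - <<'E'
from h import *
h=np.radians(12.5); to(*pick(.5255+.007*np.cos(h),-.180+.007*np.sin(h),h,1))
E
```

```text
time_s: 58.3
eef_pos: [0.5761, -0.1801, 0.1416]
eef_rot: [-0.005, 0.905, 0.425, -0.006]
wrist_force: [0.0, -0.3, 0.5]
opening: 1.002
t 58.30 pos [ 0.5761 -0.1801  0.1416] q [-0.497  0.344  1.596 -0.004  1.216  0.198] F [ 0.  -0.3  0.5] open 1.002
R cols x [ 0.639  0.769 -0.007] y [ 0.769 -0.639 -0.014] z [-0.015  0.003 -1.   ]
shift u [-0.157  -0.186   0.6316]
turn u [-0.0035  0.0036  0.2098]
```

```bash
python3 -m pendant '[[[-0.08,-0.09,0,-0.003,0.003,0.05],[-0.08,-0.09,0,0,0,0.055],[0,0,0,0,0,0.055],[0,0,0,0,0,0.048],[0,0,0,0,0,0]]]' 0
python3 - <<'E'
from h import *
h=np.radians(12.5); to(*pick(.5255+.007*np.cos(h),-.180+.007*np.sin(h),h,1))
E
```

```text
time_s: 58.92
eef_pos: [0.5262, -0.1711, 0.1381]
eef_rot: [-0.005, 0.995, 0.103, -0.003]
wrist_force: [0.5, 1.3, -0.3]
opening: 1.0
t 58.92 pos [ 0.5262 -0.1711  0.1381] q [-0.531  0.241  1.736  0.005  1.174  0.83 ] F [ 0.5  1.3 -0.3] open 1.000
R cols x [ 0.979  0.206 -0.004] y [ 0.206 -0.979 -0.01 ] z [-0.006  0.009 -1.   ]
shift u [-0.0101  0.0489  0.61  ]
turn u [-0.0031  0.0013 -0.0035]
```

```bash
python3 -m pendant '[[[-0.01,0.049,0.1,-0.003,0.001,-0.003],[0,0,0.16,0,0,0],[0,0,0.14,0,0,0],[0,0,0.06,0,0,0],[0,0,0,0,0,0]]]' 0
python3 - <<'E'
from h import *
h=np.radians(12.5); to(*pick(.5255+.007*np.cos(h),-.180+.007*np.sin(h),h,1))
s=avg("scene",3); crop(s,200,190,280,265,8,"s38.png")
E
```

```text
time_s: 59.55
eef_pos: [0.5276, -0.1785, 0.0432]
eef_rot: [-0.0, 0.993, 0.117, -0.0]
wrist_force: [-0.1, -0.6, -0.3]
opening: 0.998
t 59.55 pos [ 0.5276 -0.1785  0.0432] q [-0.54   0.385  1.776  0.     0.981  0.796] F [-0.1 -0.6 -0.3] open 0.998
R cols x [ 0.972  0.233 -0.   ] y [ 0.233 -0.972 -0.001] z [-0.     0.001 -1.   ]
shift u [-0.0117  0.005   0.1359]
turn u [-0.0002  0.0001  0.0055]
```

View pics/s38.png

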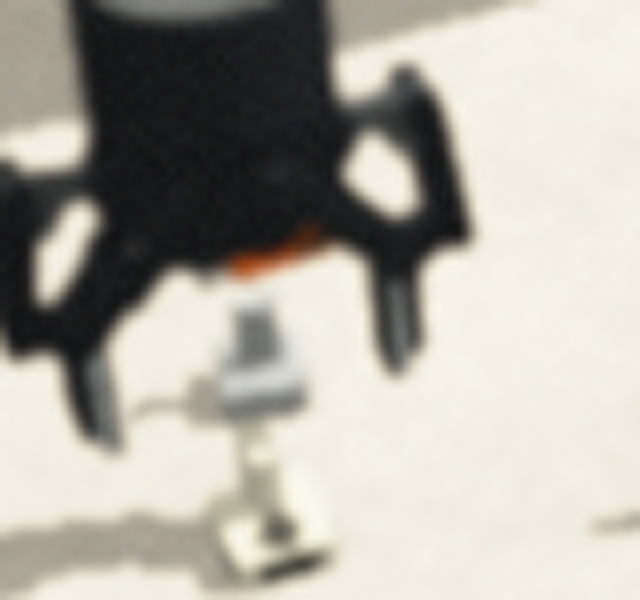

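```bash
python3 -m pendant '[[[-0.011,0.005,0.05,0,0,0.005],[0,0,0.05,0,0,0],[0,0,0.03,0,0,0],[0,0,0,0,0,0],[0,0,0,0,0,0]]]' 0
python3 - <<'E'
from h import *
h=np.radians(12.5); to(*pick(.5255+.007*np.cos(h),-.180+.007*np.sin(h),h,1))
E
```

```text
time_s: 60.32
eef_pos: [0.5279, -0.1818, 0.0189]
eef_rot: [0.002, 0.994, 0.109, 0.002]
wrist_force: [-0.1, -0.2, -0.8]
opening: 1.002
t 60.33 pos [ 0.5279 -0.1818  0.0189] q [-0.544  0.426  1.782  0.     0.928  0.808] F [-0.1 -0.2 -0.8] open 1.002
R cols x [0.976 0.216 0.005] y [ 0.216 -0.976  0.004] z [ 0.005 -0.003 -1.   ]
shift u [-0.0099 -0.0116  0.0146]
turn u [ 0.0013 -0.0014 -0.0001]
```

```bash
python3 -m pendant '[[[-0.01,-0.01,0.014,0.001,-0.001,0],[0,0,0,0,0,0],[0,0,0,0,0,0],[0,0,0,0,0,0],[0,0,0,0,0,0],[0,0,0,0,0,0],[0,0,0,0,0,0]]]' 1
python3 - <<'E'
from h import *
h=np.radians(12.5); to(*pick(.5255+.007*np.cos(h),-.180+.007*np.sin(h),h,1))
s=avg("scene",3); crop(s,200,190,280,265,8,"s39.png")
E
```

```text
time_s: 61.2
eef_pos: [0.5259, -0.1805, 0.0166]
eef_rot: [0.001, 0.994, 0.109, 0.001]
wrist_force: [-0.9, 0.1, -0.1]
opening: 0.101
t 61.20 pos [ 0.5259 -0.1805  0.0166] q [-0.544  0.428  1.785  0.     0.926  0.808] F [-0.9  0.1 -0.1] open 0.101
R cols x [0.976 0.216 0.002] y [ 0.216 -0.976  0.002] z [ 0.002 -0.001 -1.   ]
shift u [-0.0014 -0.0027  0.003 ]
turn u [ 0.0005 -0.0007 -0.    ]
```

View pics/s39.png

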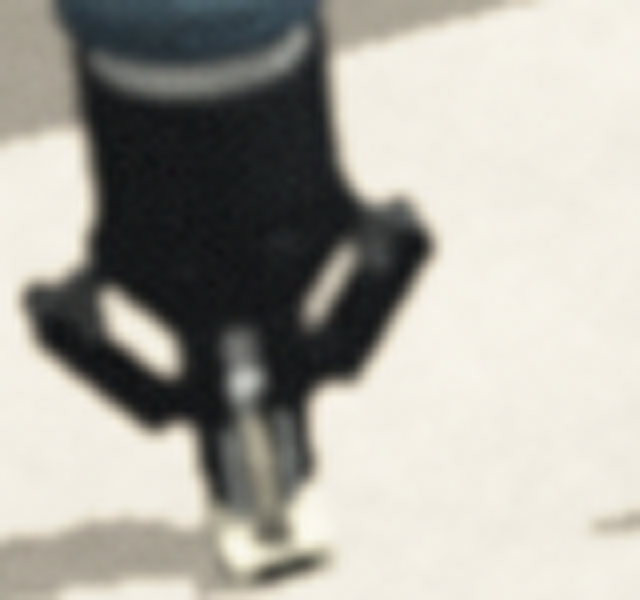

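```bash
python3 -m pendant '[[[0,0,-0.05,0,0,0],[0,0,-0.12,0,0,0],[0,0,-0.26,0,0,0],[0,0,-0.28,0,0,-0.02],[0,0,-0.28,0,0,-0.05],[0,0,-0.28,0,0,-0.055],[0,0,-0.2,0,0,-0.057],[0,0,-0.1,0,0,-0.057],[0,0,0,0,0,-0.057],[0,0,0,0,0,-0.057],[0,0,0,0,0,-0.057],[0,0,0,0,0,-0.057]]]' 1
python3 -m pendant '[[[0,0,0,0,0,-0.057],[0,0,0,0,0,-0.057],[0,0,0,0,0,-0.057],[0,0,0,0,0,-0.057],[0,0,0,0,0,-0.057],[0,0,0,0,0,-0.055],[0,0,0,0,0,-0.03],[0,0,0,0,0,0]]]' 1
python3 -c "
from h import *
p,R=place(1); to(p+RR@[0,0,.07],R)"
```

```text
time_s: 62.85
eef_pos: [0.5236, -0.1791, 0.3505]
eef_rot: [0.005, 0.647, 0.762, 0.001]
wrist_force: [-0.4, 0.4, -1.1]
opening: 0.1
time_s: 63.85
eef_pos: [0.5216, -0.1778, 0.356]
eef_rot: [0.007, 0.103, 0.995, -0.003]
wrist_force: [-0.8, -0.2, -0.3]
opening: 0.11
t 63.85 pos [ 0.5216 -0.1778  0.356 ] q [-0.544  0.04   1.513  0.     1.574 -1.909] F [-0.8 -0.2 -0.3] open 0.110
R cols x [-0.979  0.204 -0.014] y [ 0.205  0.979 -0.005] z [ 0.013 -0.007 -1.   ]
shift u [-0.0123  1.9836  0.1991]
turn u [-0.0207 -0.1617 -0.0697]
```

```bash
python3 -m pendant '[[[0,0.05,0,-0.005,-0.04,-0.0175],[0,0.12,0,-0.005,-0.04,-0.0175],[0,0.2,0,-0.005,-0.04,-0.0175],[0,0.22,0,-0.005,-0.04,-0.0175],[-0.05,0.24,0.02,0,0,0],[-0.05,0.24,0.04,0,0,0],[-0.05,0.24,0.04,0,0,0],[-0.05,0.24,0.04,0,0,0],[-0.05,0.2,0.04,0,0,0],[0,0.1,0,0,0,0],[0,0,0,0,0,0]]]' 1
python3 -c "
from h import *
to(*seat(.06,.0166))"
```

```text
time_s: 65.22
eef_pos: [0.5903, 0.2034, 0.3553]
eef_rot: [0.266, 0.0, 0.964, 0.004]
wrist_force: [-0.0, -0.1, -0.7]
opening: 0.102
t 65.22 pos [0.5903 0.2034 0.3553] q [ 0.188 -0.117  1.754 -0.108  0.974 -1.345] F [-0.  -0.1 -0.7] open 0.102
R cols x [-0.858  0.002 -0.513] y [-0.001  1.     0.007] z [ 0.513  0.007 -0.858]
shift u [0.0363 0.0317 0.2693]
turn u [-0.001   0.005  -0.0063]
```

```bash
python3 -m pendant '[[[0.036,0.032,0.1,-0.001,0.005,-0.006],[0,0,0.16,0,0,0],[0,0,0.1,0,0,0],[0,0,0.04,0,0,0],[0,0,0,0,0,0],[0,0,0,0,0,0]]]' 1
python3 -c "
from h import *
to(*seat(.03,.0166))"
```

```text
time_s: 65.97
eef_pos: [0.6247, 0.2065, 0.2766]
eef_rot: [0.256, -0.007, 0.967, 0.002]
wrist_force: [-0.1, -0.1, -0.2]
opening: 0.105
t 65.97 pos [0.6247 0.2065 0.2766] q [ 0.179  0.03   1.765 -0.11   0.837 -1.353] F [-0.1 -0.1 -0.2] open 0.105
R cols x [-0.869 -0.012 -0.495] y [-0.014  1.     0.   ] z [ 0.495  0.007 -0.869]
shift u [-0.0158  0.0191 -0.0073]
turn u [-0.0009 -0.0017 -0.0018]
```

```bash
python3 -m pendant '[[[-0.015,0.019,0.02,-0.001,-0.002,-0.002],[0,0,0.04,0,0,0],[0,0,0.03,0,0,0],[0,0,0,0,0,0],[0,0,0,0,0,0]]]' 1
python3 -c "
from h import *
to(*seat(0,.0166))
s=avg('scene',3);t=avg('top',3); crop(s,380,160,425,200,16,'s40.png'); crop(t,235,145,275,180,16,'t40.png')"
```

```text
time_s: 66.6
eef_pos: [0.6374, 0.2112, 0.2636]
eef_rot: [0.261, -0.01, 0.965, 0.003]
wrist_force: [-0.0, 0.1, -1.1]
opening: 0.102
t 66.60 pos [0.6374 0.2112 0.2636] q [ 0.182  0.068  1.756 -0.112  0.799 -1.353] F [-0.   0.1 -1.1] open 0.102
R cols x [-0.864 -0.019 -0.504] y [-0.022  1.     0.   ] z [ 0.504  0.011 -0.864]
shift u [ 0.0072 -0.0032  0.0545]
turn u [0.0004 0.0013 0.0004]
```

View pics/s40.png

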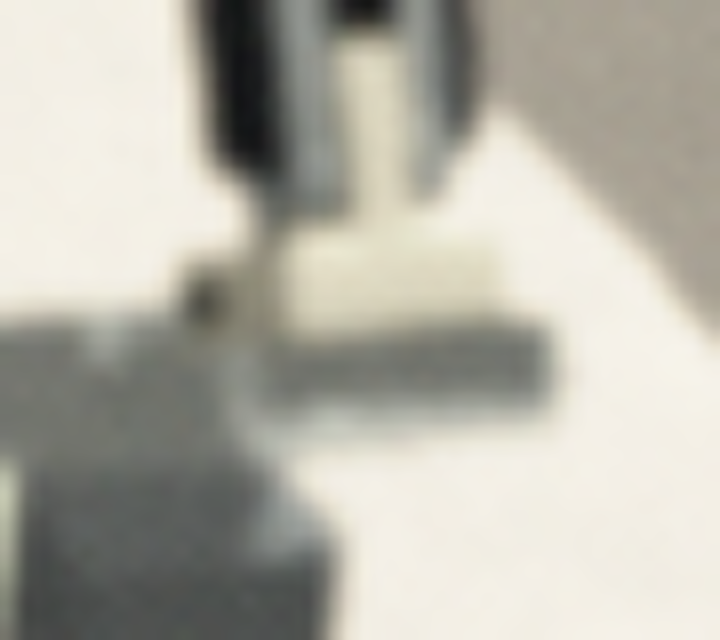

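View pics/t40.png

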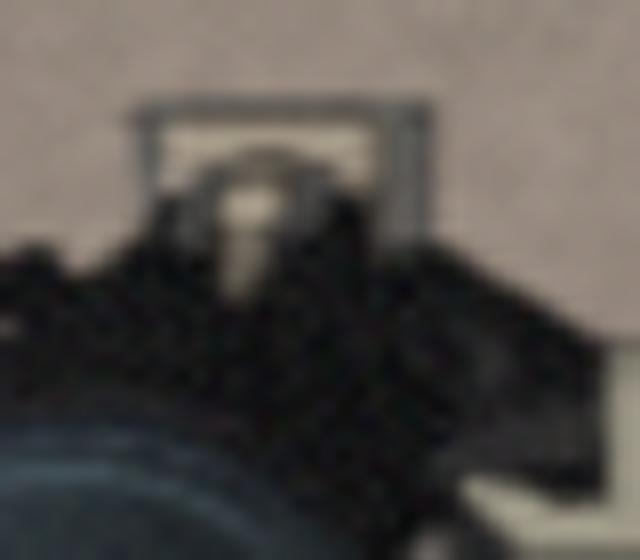

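Aligned as before (tail 3–4 mm up; I shift it slightly downhill on the way down).

```bash
python3 -m pendant '[[[0.016,-0.003,0.028,0,0.001,0],[0,0,0.026,0,0,0],[0,0,0,0,0,0],[0,0,0,0,0,0]]]' 1
python3 -c "
from h import *
to(*seat(0,.0166))"
```

```text
time_s: 67.4
eef_pos: [0.6402, 0.2105, 0.2518]
eef_rot: [0.259, -0.01, 0.966, 0.003]
wrist_force: [-0.1, 0.2, 0.1]
opening: 0.104
t 67.40 pos [0.6402 0.2105 0.2518] q [ 0.18   0.087  1.759 -0.112  0.78  -1.354] F [-0.1  0.2  0.1] open 0.104
R cols x [-0.865 -0.019 -0.501] y [-0.022  1.     0.   ] z [ 0.501  0.011 -0.866]
shift u [-0.0106  0.0005 -0.0034]
turn u [0.0004 0.0003 0.0004]
```

```bash
python3 -m pendant '[[[0,0,0,0,0,0],[0,0,0,0,0,0],[0,0,0,0,0,0],[0,0,0,0,0,0],[0,0,0,0,0,0],[0,0,-0.1,0,0,0],[0,0,-0.2,0,0,0],[0,0,-0.2,0,0,0]]]' 0
python3 -c "
from h import *
to()
s=avg('scene',3); crop(s,340,150,430,205,8,'s41.png')"
```

```text
time_s: 68.4
eef_pos: [0.5882, 0.2087, 0.3365]
eef_rot: [0.256, -0.01, 0.967, 0.002]
wrist_force: [-0.5, -0.1, 0.5]
opening: 1.002
t 68.40 pos [0.5882 0.2087 0.3365] q [ 0.196 -0.094  1.764 -0.106  0.963 -1.358] F [-0.5 -0.1  0.5] open 1.002
R cols x [-0.869 -0.018 -0.495] y [-0.021  1.    -0.001] z [ 0.495  0.01  -0.869]
```

View pics/s41.png

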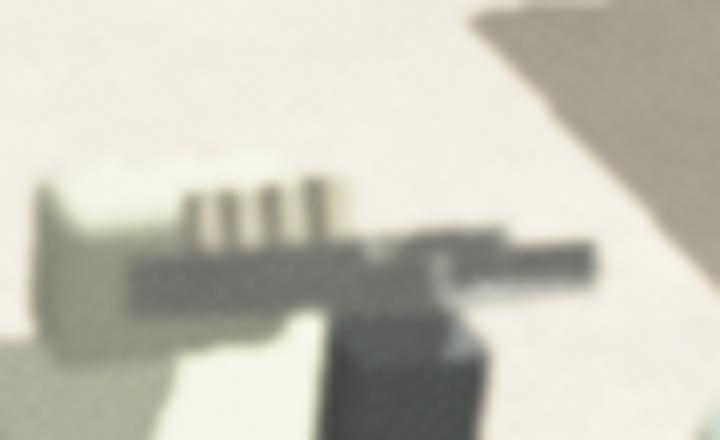

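```bash
python3 -m pendant '[[[0,-0.1,0,0,0.04,0],[0,-0.2,0,0,0.042,0],[0,-0.25,0,0,0.042,0],[0,-0.25,0,0,0.042,0],[0,-0.25,0,0,0,0.05],[0,-0.25,0,0,0,0.057],[0,-0.2,0,0,0,0.057],[0,-0.1,0,0,0,0.057],[0,0,0,0,0,0.057],[0,0,0,0,0,0.057],[0,0,0,0,0,0.057],[0,0,0,0,0,0.057]]]' 0
python3 - <<'E'
from h import *
import pickle; t,_=pickle.load(open("c0.pkl","rb"))
f=lambda x,y:(340+x/9-.5,165+y/9-.5)
print("body",onz(t,*f(438.5,660),.014),"fin",onz(t,*f(447,658),.04))
a=onz(t,*f(392,607),.014)-onz(t,*f(392,712),.014);print(np.degrees(np.arctan2(a[1],a[0])))
s=avg("scene",4); t=avg("top",3)
crop(s,205,205,265,260,12,"s42.png"); crop(t,340,165,440,275,6,"t42.png")
print(onz(s,200+257/8-.5,190+303/8-.5,.04))
to(*pick(.455,-.176,np.pi/2,1,back=0))
E
```

```text
time_s: 70.05
eef_pos: [0.5619, -0.1182, 0.3176]
eef_rot: [-0.018, 0.658, 0.753, -0.01]
wrist_force: [0.2, -0.5, 0.1]
opening: 1.004
body [ 0.44741502 -0.17592099  0.014     ] fin [ 0.44727355 -0.17539046  0.04      ]
0.18419482910169416
[ 0.44618002 -0.17725348  0.04      ]
t 70.40 pos [ 0.5621 -0.118   0.3191] q [-0.409  0.149  1.468 -0.007  1.564 -0.553] F [ 0.2 -0.2 -0. ] open 0.999
R cols x [-0.143  0.99   0.014] y [ 0.989  0.143 -0.037] z [-0.039  0.009 -0.999]
shift u [-0.2324 -0.5154  1.5326]
turn u [-0.012  -0.0037  0.0458]
```

View pics/s42.png

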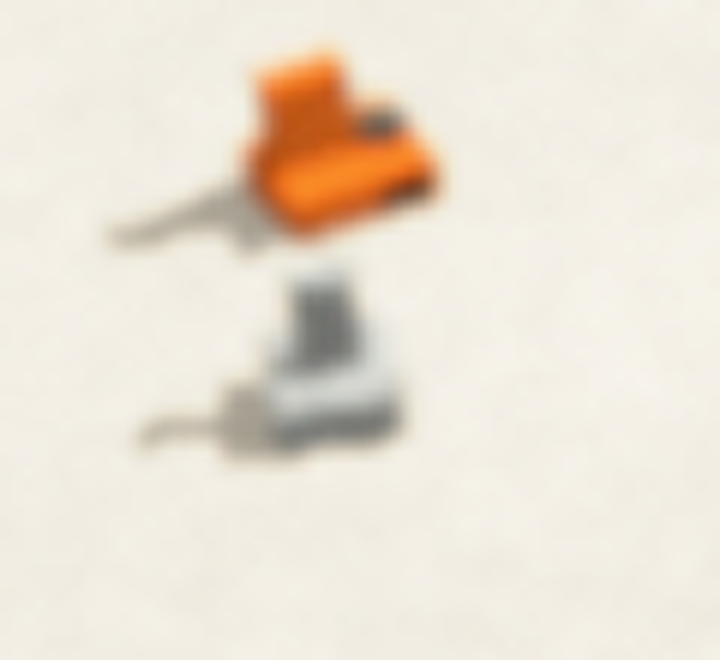

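View pics/t42.png

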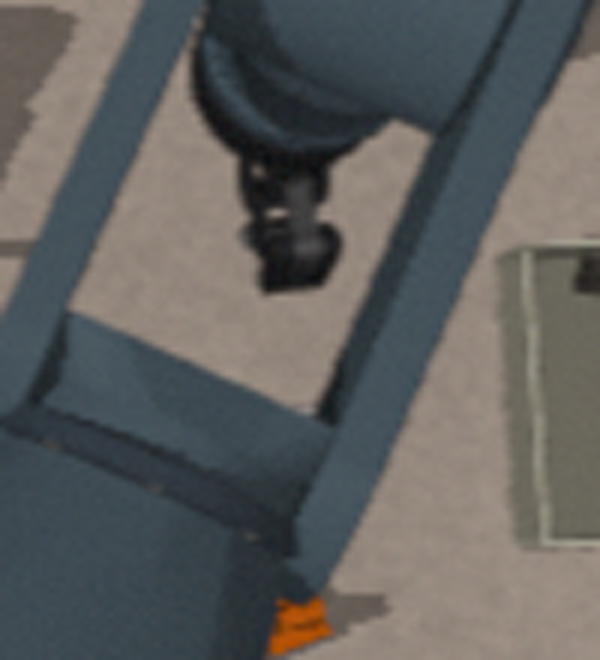

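```bash
python3 -m pendant '[[[-0.05,-0.12,0.1,-0.012,-0.004,0.046],[-0.05,-0.14,0.2,0,0,0],[-0.05,-0.14,0.25,0,0,0],[-0.05,-0.1,0.25,0,0,0],[0,0,0.2,0,0,0],[0,0,0.1,0,0,0],[0,0,0,0,0,0]]]' 0.4
python3 - <<'E'
from h import *
to(*pick(.4475,-.1765,np.pi/2,1,back=0))
E
```

```text
time_s: 71.28
eef_pos: [0.4625, -0.1633, 0.0958]
eef_rot: [0.004, 0.705, 0.71, 0.001]
wrist_force: [0.5, -0.1, 1.2]
opening: 0.595
t 71.28 pos [ 0.4625 -0.1633  0.0958] q [-0.582  0.161  1.933  0.     1.039 -0.589] F [ 0.5 -0.1  1.2] open 0.595
R cols x [-0.007  1.    -0.004] y [1.    0.007 0.007] z [ 0.007 -0.004 -1.   ]
shift u [-0.0638 -0.0782  0.3987]
turn u [0.0023 0.0014 0.0023]
```

```bash
python3 -m pendant '[[[-0.064,-0.078,0.08,0.002,0.001,-0.002],[0,0,0.12,0,0,0],[0,0,0.06,0,0,0],[0,0,0,0,0,0]]]' 0.4
python3 - <<'E'
from h import *
to(*pick(.4475,-.1765,np.pi/2,1,back=0))
s=avg("scene",3); crop(s,205,190,265,260,10,"s43.png")
E
```

```text
time_s: 71.78
eef_pos: [0.4509, -0.1789, 0.0474]
eef_rot: [0.005, 0.701, 0.713, 0.001]
wrist_force: [-0.2, 0.6, -0.3]
opening: 0.603
t 71.78 pos [ 0.4509 -0.1789  0.0474] q [-6.230e-01  2.370e-01  1.966e+00 -1.000e-03  9.280e-01 -6.400e-01] F [-0.2  0.6 -0.3] open 0.603
R cols x [-0.018  1.    -0.006] y [1.    0.018 0.008] z [ 0.008 -0.006 -1.   ]
shift u [ 0.0135 -0.0178  0.157 ]
turn u [0.0025 0.002  0.0058]
```

View pics/s43.png

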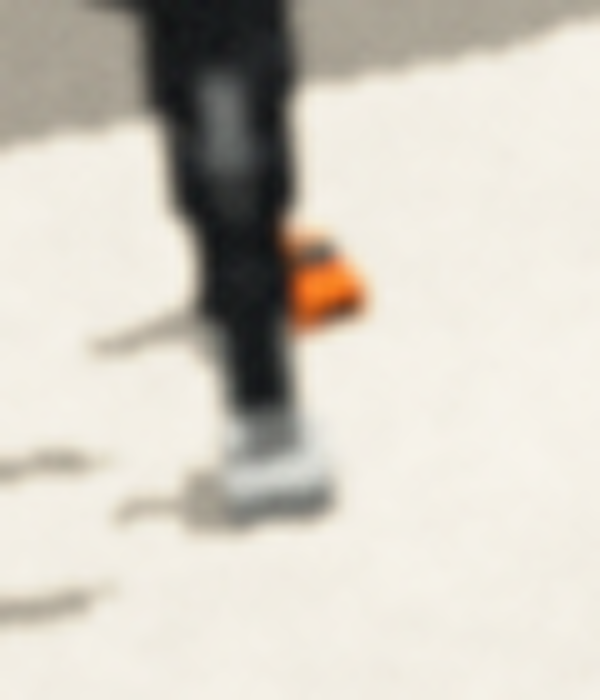

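```bash
python3 -m pendant '[[[0.013,-0.018,0.06,0.002,0.002,0.005],[0,0,0.06,0,0,0],[0,0,0.02,0,0,0],[0,0,0,0,0,0]]]' 0.4
python3 - <<'E'
from h import *
to(*pick(.4475,-.1765,np.pi/2,1,back=0))
E
```

```text
time_s: 72.42
eef_pos: [0.4482, -0.1768, 0.019]
eef_rot: [0.002, 0.706, 0.708, 0.001]
wrist_force: [-0.3, 0.3, -0.2]
opening: 0.604
t 72.42 pos [ 0.4482 -0.1768  0.019 ] q [-6.230e-01  2.910e-01  1.975e+00  1.000e-03  8.720e-01 -6.260e-01] F [-0.3  0.3 -0.2] open 0.604
R cols x [-0.002  1.    -0.002] y [1.    0.002 0.004] z [ 0.004 -0.002 -1.   ]
shift u [ 0.0013 -0.0038  0.0151]
turn u [0.0012 0.0005 0.0006]
```

```bash
python3 -m pendant '[[[0.001,-0.004,0.014,0.001,0,0],[0,0,0,0,0,0],[0,0,0,0,0,0],[0,0,0,0,0,0],[0,0,0,0,0,0],[0,0,0,0,0,0]]]' 1
python3 -c "
from h import *
to()"
python3 -m pendant '[[[0,0,-0.05,0,0,0],[0,0,-0.12,0,0,0],[0,0,-0.26,0,0,0],[0,0,-0.28,0,0,0],[0,0,-0.28,0,0,-0.04],[0,0,-0.28,0,0,-0.055],[0,0,-0.2,0,0,-0.057],[0,0,-0.1,0,0,-0.057],[0,0,0,0,0,-0.057],[0,0,0,0,0,-0.057],[0,0,0,0,0,-0.057],[0,0,0,0,0,-0.057]]]' 1
python3 -c "
from h import *
p,R=place(1); to(p+RR@[0,0,.07],R)
s=avg('scene',2); crop(s,150,90,310,260,4,'s44.png')"
```

```text
time_s: 73.18
eef_pos: [0.4477, -0.1768, 0.0164]
eef_rot: [0.001, 0.706, 0.708, -0.0]
wrist_force: [0.8, 0.1, -1.3]
opening: 0.099
t 73.17 pos [ 0.4477 -0.1768  0.0164] q [-6.230e-01  2.970e-01  1.975e+00 -1.000e-03  8.680e-01 -6.230e-01] F [ 0.8  0.1 -1.3] open 0.099
R cols x [-0.002  1.    -0.002] y [1.    0.002 0.001] z [ 0.001 -0.002 -1.   ]
time_s: 74.68
eef_pos: [0.445, -0.1743, 0.3492]
eef_rot: [0.003, 0.076, 0.997, -0.003]
wrist_force: [0.3, 0.5, -1.6]
opening: 0.103
t 74.67 pos [ 0.445  -0.1743  0.3492] q [-6.220e-01 -1.250e-01  1.685e+00 -1.000e-03  1.573e+00 -2.041e+00] F [ 0.3  0.5 -1.6] open 0.103
R cols x [-0.989  0.151 -0.007] y [ 0.151  0.989 -0.005] z [ 0.006 -0.006 -1.   ]
shift u [-0.5034  2.0203  0.1682]
turn u [-0.0159 -0.1642 -0.0529]
```

View pics/s44.png

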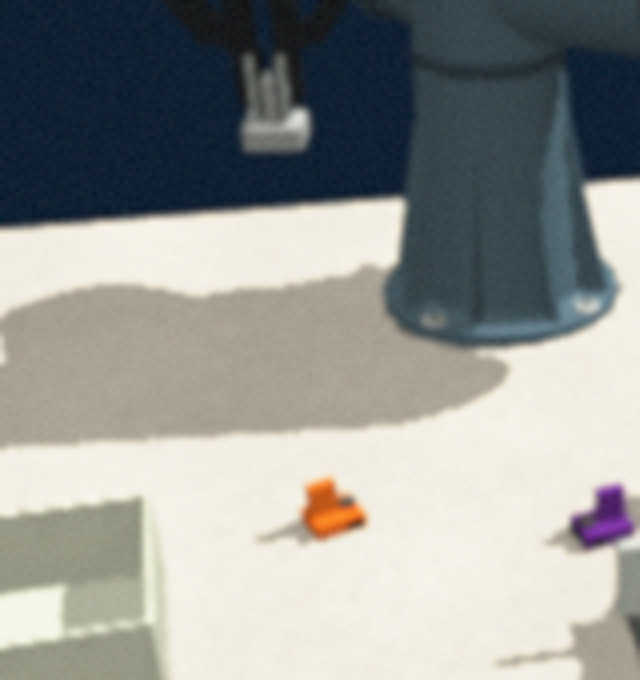

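```bash
python3 -m pendant '[[[0,0.05,0,-0.004,-0.041,-0.0132],[0,0.12,0,-0.004,-0.041,-0.0132],[0,0.2,0,-0.004,-0.041,-0.0132],[-0.05,0.22,0,-0.004,-0.041,-0.0132],[-0.09,0.24,0.05,0,0,0],[-0.09,0.24,0.07,0,0,0],[-0.09,0.24,0.07,0,0,0],[-0.09,0.24,0.07,0,0,0],[-0.09,0.2,0.07,0,0,0],[-0.02,0.1,0,0,0,0],[0,0,0,0,0,0]]]' 1
python3 -c "
from h import *
to(*seat(.06,.0164))"
```

```text
time_s: 76.15
eef_pos: [0.5801, 0.2052, 0.351]
eef_rot: [0.268, 0.016, 0.963, 0.006]
wrist_force: [-1.0, -0.2, -1.6]
opening: 0.101
t 76.15 pos [0.5801 0.2052 0.351 ] q [ 0.2   -0.135  1.781 -0.122  0.965 -1.295] F [-1.  -0.2 -1.6] open 0.101
R cols x [-0.856  0.034 -0.517] y [0.028 0.999 0.02 ] z [ 0.517  0.002 -0.856]
shift u [-0.0166  0.0241  0.2775]
turn u [-0.0024  0.0063 -0.0162]
```

```bash
python3 -m pendant '[[[-0.016,0.024,0.1,-0.0024,0.006,-0.016],[0,0,0.16,0,0,0],[0,0,0.1,0,0,0],[0,0,0.04,0,0,0],[0,0,0,0,0,0],[0,0,0,0,0,0]]]' 1
python3 -c "
from h import *
to(*seat(.03,.0164))"
```

```text
time_s: 76.9
eef_pos: [0.6237, 0.2075, 0.2844]
eef_rot: [0.26, -0.004, 0.966, 0.003]
wrist_force: [-0.2, 0.5, -0.3]
opening: 0.101
t 76.90 pos [0.6237 0.2075 0.2844] q [ 0.181  0.018  1.764 -0.11   0.843 -1.347] F [-0.2  0.5 -0.3] open 0.101
R cols x [-0.865 -0.006 -0.502] y [-0.01   1.     0.004] z [ 0.502  0.009 -0.865]
shift u [-0.0005  0.0141  0.03  ]
turn u [-0.0004  0.0006 -0.0036]
```

```bash
python3 -m pendant '[[[0,0.014,0.04,0,0.001,-0.0036],[0,0,0.04,0,0,0],[0,0,0.03,0,0,0],[0,0,0.02,0,0,0],[0,0,0,0,0,0]]]' 1
python3 -c "
from h import *
to(*seat(0,.0164))
s=avg('scene',3);t=avg('top',3); crop(s,380,160,425,200,16,'s45.png'); crop(t,235,145,275,180,16,'t45.png')"
```

```text
time_s: 77.53
eef_pos: [0.6378, 0.2112, 0.262]
eef_rot: [0.259, -0.01, 0.966, 0.002]
wrist_force: [0.3, 0.7, -1.8]
opening: 0.1
t 77.53 pos [0.6378 0.2112 0.262 ] q [ 0.183  0.072  1.753 -0.114  0.801 -1.351] F [ 0.3  0.7 -1.8] open 0.100
R cols x [-0.865 -0.018 -0.501] y [-0.021  1.    -0.001] z [ 0.501  0.009 -0.866]
shift u [ 0.0044 -0.003   0.0474]
turn u [-0.0002  0.0003  0.0003]
```

View pics/s45.png

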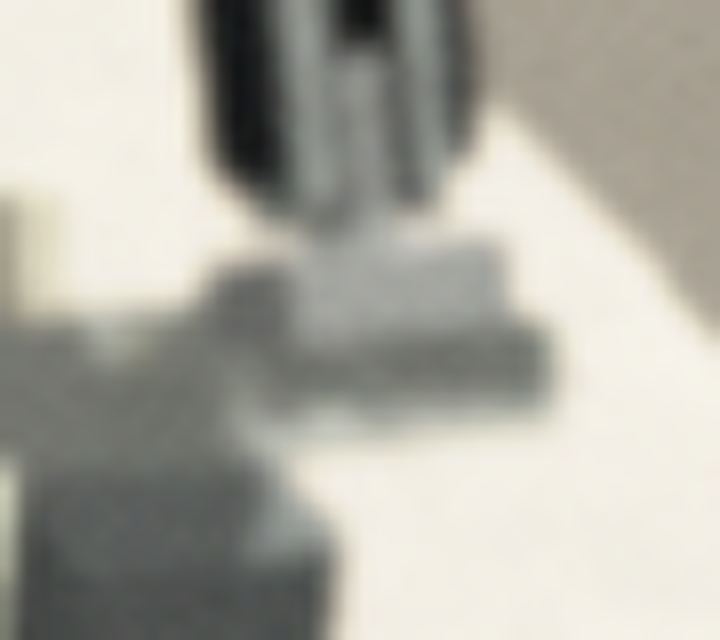

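View pics/t45.png

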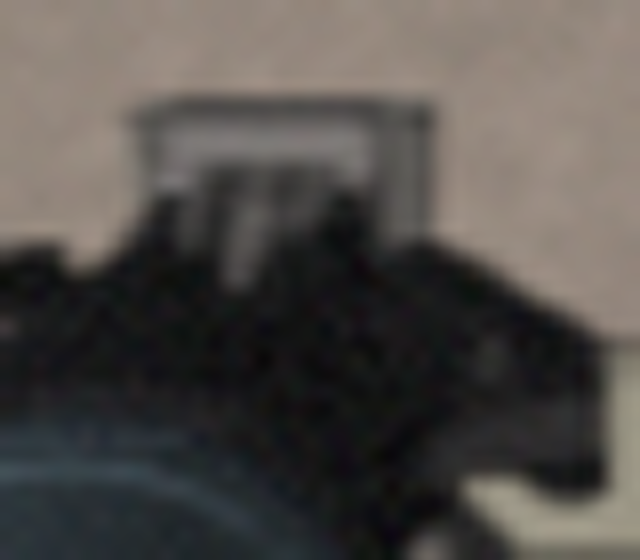

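```bash
python3 -m pendant '[[[0.03,-0.003,0.025,0,0,0],[0,0,0.024,0,0,0],[0,0,0,0,0,0],[0,0,0,0,0,0]]]' 1
python3 -c "
from h import *
to(*seat(0,.0164))"
```

```text
time_s: 78.32
eef_pos: [0.6374, 0.2106, 0.2506]
eef_rot: [0.26, -0.01, 0.966, 0.002]
wrist_force: [0.0, -0.2, -0.8]
opening: 0.103
t 78.33 pos [0.6374 0.2106 0.2506] q [ 0.182  0.082  1.767 -0.116  0.776 -1.348] F [ 0.  -0.2 -0.8] open 0.103
R cols x [-0.865 -0.018 -0.502] y [-0.021  1.    -0.001] z [ 0.502  0.01  -0.865]
shift u [-0.0253 -0.0002 -0.0008]
turn u [-0.0001  0.0007  0.0003]
```

```bash
python3 -m pendant '[[[0,0,0,0,0,0],[0,0,0,0,0,0],[0,0,0,0,0,0],[0,0,0,0,0,0],[0,0,0,0,0,0],[0,0,-0.1,0,0,0],[0,0,-0.2,0,0,0],[0,0,-0.2,0,0,0],[0,-0.2,0,0,0.03,0],[0,-0.25,0,0,0.04,0],[0,-0.25,0,0,0.04,0],[0,-0.25,0,0,0.04,0]]]' 0
python3 -m pendant '[[[0.1,-0.25,0,0,0,0],[0.15,-0.25,0,0,0,0],[0.15,-0.25,0,0,0,0],[0.15,-0.25,0,0,0,0],[0.1,-0.2,0,0,0,0],[0,0,0,0,0,0],[0,0,0,0,0,0]]]' 0
python3 - <<'E'
from h import *
to()
s=avg('scene',4);t=avg('top',4)
crop(s,210,150,430,290,3.6,'s46.png');crop(t,225,140,385,280,4.9,'t46.png'); crop(s,340,155,425,205,9,'s47.png')
cv2.imwrite('pics/top_full.png',t['pixels'])
E
```

```text
time_s: 79.82
eef_pos: [0.5889, 0.0197, 0.3435]
eef_rot: [0.024, -0.015, 1.0, 0.001]
wrist_force: [0.2, 0.8, 0.5]
opening: 0.998
time_s: 80.7
eef_pos: [0.4636, -0.2361, 0.3343]
eef_rot: [0.022, -0.012, 1.0, 0.001]
wrist_force: [0.1, 0.1, -0.1]
opening: 0.996
t 80.70 pos [ 0.4636 -0.2361  0.3343] q [-0.719 -0.041  1.637  0.031  1.514 -2.315] F [ 0.1  0.1 -0.1] open 0.996
R cols x [-0.999 -0.025 -0.044] y [-0.025  1.     0.001] z [ 0.044  0.002 -0.999]
```

View pics/s46.png

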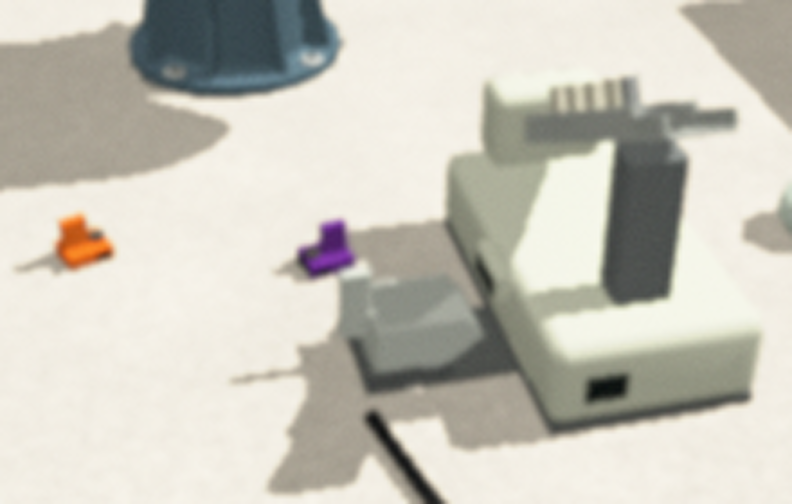

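View pics/t46.png

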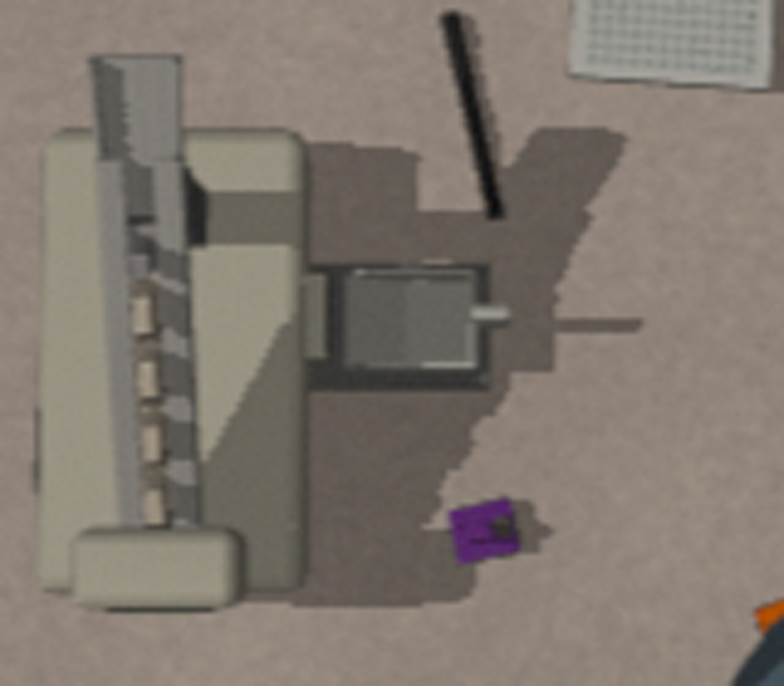

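View pics/s47.png

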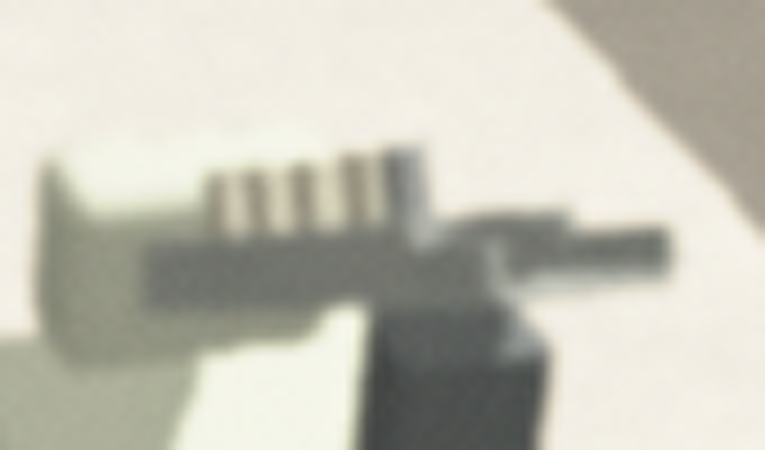

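View pics/top_full.png

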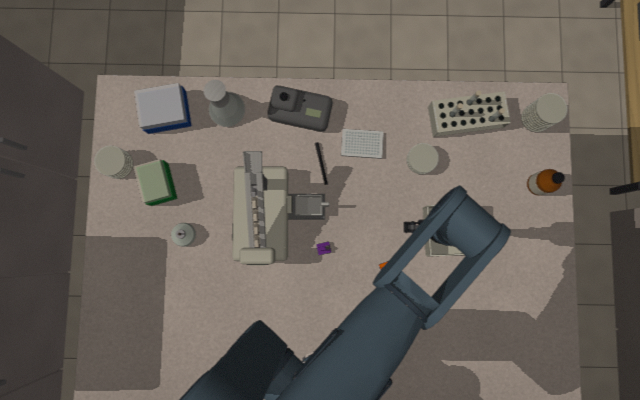

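```bash
python3 - <<'E'
from h import *
t=avg('top',4); s=avg('scene',2)
O=TR-RR@[.261,0,0]
pts=np.array([O+RR@[x,0,.04] for x in(.027,.067,.107,.147,.175)])
crop(t,240,185,275,255,9,'t48.png',proj(t,pts)); crop(s,340,155,425,205,9,'s48.png',proj(s,pts))
E
```

```text
(no output)
```

View pics/t48.png

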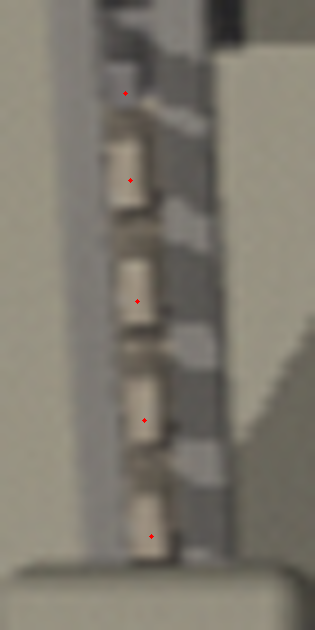

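View pics/s48.png

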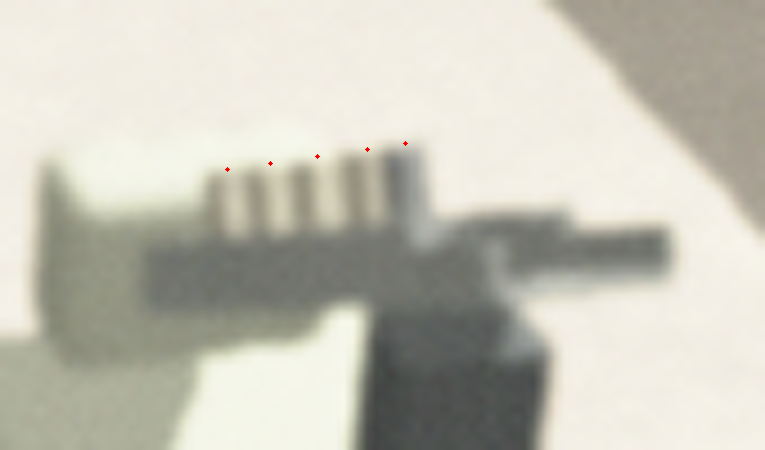

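```bash
python3 - <<'E'
from h import *
import pickle; t0,_=pickle.load(open("c0.pkl","rb"))
t=cam("top")
a=t0["pixels"][175:230,280:340];b=t["pixels"][175:230,280:340]
cv2.imwrite("pics/pan_cmp.png",cv2.resize(np.hstack([a,b]),None,fx=6,fy=6,interpolation=cv2.INTER_CUBIC))
E
```

```text
(no output)
```

View pics/pan_cmp.png

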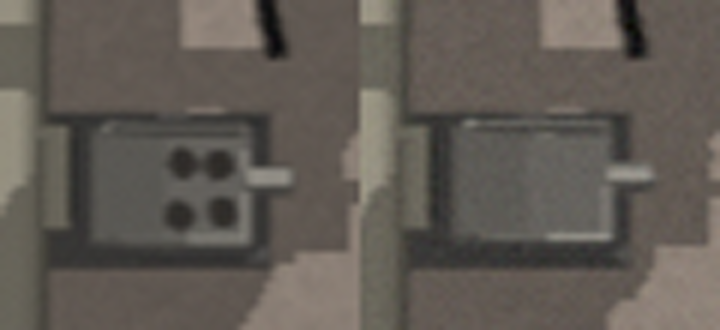

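The pan stands where it was (within about 1 mm), empty, with its lip to the reader. Handing in.

```bash
python3 -c "
from bench import ctrl,telemetry
print(telemetry.get_obs()['time_s']); print(ctrl.hand_in())"
```

```text
81.45
the job is handed in; nothing more can be done
None
```

The reader is set up for its next run, and I handed the job in at about 81 s of the 210 s allowed.

- **Catch pan:** I tipped all four spent plugs into the white bin; the view straight after showed four in the bin and none in the pan. The pan is upright in its bay again with its lip towards the reader. A before-and-after picture shows it back in the same place to about a millimetre.
- **Feed rail:** The four cream cartridges on the bench went in nose downhill, then the steel follower. In both final views the five fins sit where they should for a row touching end to end against the intake stop.
- **Knocked cartridge:** One cartridge was knocked against its neighbour while I was returning the pan. I found it again in the pictures and loaded it normally.
- **Other objects:** I never gripped the dishes, pen, well plate or burner, nor the orange and purple look-alikes. They looked undisturbed in the last pictures, but I did not measure them.

**Checks that disagreed or fell short:** The two cameras differed by about 3–5 mm on several points. For the rail I settled this by comparing the held cartridge with the trough directly. The arm hid part of the bin in the final view, so the plug count rests on the earlier picture.

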